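# Free the seized rack pin and rack the tiles on edge

## Task

The rusty pin that locks the tile rack's hold-down bar has seized: work it out by twisting its red handle to and fro while pulling gently, so that the rack is not lifted off the bench, and put the pin in the blue tray. Once it is out, swing the bar well aside to the left (80 degrees or so), stand every tile lying on the bench on its short edge in the rack, one to a slot, fully down and leaning back on its fin, then swing the bar fully shut over them. Leave the other pots and tools where they are.

Things in the scene. Friction and masses are not known exactly. Their poses are not given: they have to be found in the camera images.
- rack: wooden tile rack: flat base 290 x 60 x 12 mm (x -125 to +165 mm), 3 kg with bar and post, so an upward pull of about 29 N lifts it; it cannot slide or turn. Origin on the bench under the base; x runs along the rack (away from the robot at yaw 0), y left, z up. Four slots 42 mm apart, one behind another along x; the gripper needs the space before a slot (-x), so fill far slots first
- slot1 (a point): slot 1: point on top of the base (12 mm above the bench), on the centre line, at the foot of the fin's front; axes as the rack. It is the nearest the robot. A slot is a backrest fin 34 mm wide, 60 mm long, 6 mm thick, sloping 62 deg from level (top to +x), and before it (-x) a foot ridge 14 mm high, 34 mm wide, whose face is 15 mm from the fin's foot
- slot2 (a point): slot 2: point on top of the base (12 mm above the bench), on the centre line, at the foot of the fin's front; axes as the rack. It is the second from the robot. A seated tile rests its lower short edge on the base and its face on the fin; its long axis leans 28 deg from upright, top to +x
- slot3 (a point): slot 3: point on top of the base (12 mm above the bench), on the centre line, at the foot of the fin's front; axes as the rack. It is the third from the robot. A seated tile's centre is 19 mm beyond (+x) and 49 mm above the slot's point, on the centre line (y 0)
- slot4 (a point): slot 4: point on top of the base (12 mm above the bench), on the centre line, at the foot of the fin's front; axes as the rack. It is the farthest from the robot. A seated tile's top is 109 mm above the bench
- bar (a joint): angle of the L-shaped aluminium hold-down bar, rad: 0 shut over the slots, up to 1.6 as its knob end swings level to the rack's left (+y, clockwise from above); stays where left (1 N at the knob). 24 mm wide, 118 to 128 mm above the bench; from the pivot 230 mm towards the robot, then 108 mm left to an eye (50 x 50 mm, 26 mm square hole) over the lock post. Shut, it clears seated tiles by 9 mm; open it to 1.4 or more to have room at slot 4
- bar_knob (a point): middle of the black round upright knob on top of the bar, 24 mm across, 44 mm tall (128 to 172 mm above the bench), 160 mm from the pivot
- bar_pivot (a point): on the upright axis of the bar's pivot, mid thickness of the bar; pivot post 26 mm across, pivot cap up to 138 mm above the bench
- lock_post (a point): mouth of the pin's bore, centre of the top of the steel lock post, 50 x 50 mm, 116 mm high, on the rack's base at rack x -85, y +108 mm
- pin: rusty lock pin, 0.18 kg: shaft 20 mm across going 52 mm down (-z) from the origin; flange 36 mm across, 6 mm thick, above it (origin: centre of its underside); 14 mm neck; then a red cross-handle. At first upright through the bar's eye in the bore, origin 128 mm above the bench, handle roughly along the rack's x
- pin_handle (a point): centre of the pin's red cross-handle, 64 mm long (pin x), 14 mm wide (pin y), 22 mm tall, 35 mm above the pin's origin. The pin is seized over its first 32 mm: a straight pull meets 37 to 55 N and lifts the rack. While it turns (0.4 to 0.6 Nm) it comes up with little pull: swing 20 to 35 deg to and fro, rising 2 to 3 mm a swing
- pin_tip (a point): lower end of the pin's shaft; it leaves the eye after 52 mm of travel
- tray: blue open tray standing loose on the bench, 0.6 kg, 220 x 140 x 35 mm outside, walls and floor 5 mm; origin: centre of the underside, x along its length
- tile1: white glazed tile with blue spots, 104 (x) x 58 (y) x 12 mm (z), 0.15 kg, at first lying flat on the bench; origin at its centre. May be absent
- tile2: blue glazed tile with off-white spots, 104 (x) x 58 (y) x 12 mm (z), 0.15 kg, at first lying flat on the bench; origin at its centre. May be absent
- tile3: terracotta tile with cream spots, 104 (x) x 58 (y) x 12 mm (z), 0.15 kg, at first lying flat on the bench; origin at its centre. May be absent
- tile4: sage-green tile with dark spots, 104 (x) x 58 (y) x 12 mm (z), 0.15 kg, at first lying flat on the bench; origin at its centre. May be absent
- testcup: bystander: small white cup, 46 mm across, 45 mm tall; origin: centre of the underside
- glazejar: bystander: amber jar with black lid, 64 mm across, 75 mm tall; origin: centre of the underside
- glazecan: bystander: blue can, 72 mm across, 90 mm tall; origin: centre of the underside
- bowl: bystander: blue bowl, 120 mm across, 50 mm tall; origin: centre of the underside
- brush: bystander: brush with long handle lying on the bench; origin: centre of the underside (middle of the length)
- mug: bystander: white mug, 80 mm across, 90 mm tall; origin: centre of the underside
- jug: bystander: white plastic beaker, 110 mm across, 130 mm tall; origin: centre of the underside
Mind the look-alikes: they are no part of the job. Leave any pink or yellow look-alike of the tile1 alone.

How it is judged:
By the outcome, as a careful person would: the job done as asked, in the order asked, and still so for the second after the job is handed in, with the robot touching nothing.
Of tile1, tile2, tile3, tile4 only 2 to 4 are there at a start; the rules pass over those that are not, and their reading is None.
At some moment in a run one of tray may be knocked a few centimetres aside while the robot is not near it.
Once in a run the grip may slacken for a moment while it holds something.
It also fails if it takes over 210 s, if anything falls off the work surface, if the arm or the gripper's body presses on something with over 40 N, if the wrist force passes 120 N, or if a joint passes its speed limit or range.

## Robot

A 6-joint arm with a two-finger parallel gripper is mounted at the origin on the work surface. World frame = base frame: x ahead of the robot, y to its left, z up, the work surface at z = 0. Lengths are in mm, angles in rad, forces in N, time in s.
With the tool pointing down it reaches from about 350 to 875 mm from the base axis. Payload 4.2 kg.
Tool frame: the origin (TCP) lies midway between the tips of the shut fingers; the grasp point (between the pads) lies 19 mm behind it; y points along the fingers, x is the direction in which the jaws open and shut, and the axes are right-handed (so a half turn about y gives the same grasp; the last joint's range is limited). The gripper opens to 85 mm and grips with 20 to 120 N. Pads are 22 mm wide; open, the fingers measure 114 mm over their backs; the gripper's body (76 mm by 85 mm) begins 54 mm behind the grasp point. The pads swing forward as they close: fully open they stand 13 mm farther back than shut.
Start: joints at [1.511, 0.385, 0.008, 0, -1.194, -0.259], TCP at [195.859, 593.497, 231.312] pointing down, gripper open.
Joint ranges: [-3.14, 3.14], [-1.21, 2.06], [-1.07, 1.41], [-3.16, 2.05], [-2.99, -0.16], [-3.1, 3.1]. Speed limits (rad/s): [2.79, 2.79, 3.14, 3.14, 3.14, 3.14].

## Interface

Orientations are given as a unit quaternion [x, y, z, w].
In Python, from bench import read_state, get_image, job_done gives the robot as it stands.
- The arm moves only by the tool play_rows, never from a script. Its argument "series" is a list of rows, each a list of 7 numbers: the shift along the tool's x, y, z in m, then the turn, a rotation vector about the tool's x, y, z in rad, then the finger opening in m, from 0 to 0.0854. In form: [[x, y, z, wx, wy, wz, claw], ...]. A call has 1 to 10 rows; each row shifts and turns the pose as measured when the row begins, along the tool's axes as they then stand; what a row does not reach is not made up. A row lasts 1/10 s, in which the tool goes at most 50 mm and 8.59 degrees, less where a joint would pass 70% of its speed; a pose out of reach is approached as far as the arm can. A call with a gripper value outside its range is refused whole. The fingers move at their own pace and stop on an object; the grip force is fixed at half the most. Time passes only in rows, so rows that do not move let the fingers close. It gives the time, the measured TCP pose, the force and the opening at its end, in the units of the state.
- read_state(): the state, without advancing time (a new reading comes with each control period).
- get_image(name): name is "scene" or "top" or "wrist"; returns a dict with "color" (400x640x3 uint8, red, green, blue), "intrinsics" (3x3 intrinsics, pixels), "origin" and "orientation" of the camera in the world. Camera axes: x right, y down, z forward; pixel columns grow to the right and rows downward; lengths in mm; the calibration is good to about 2 mm. A picture is of the moment at which its call begins. There is no depth.
- job_done(): hands the job in, once; it reports no verdict.
The state is a dict: "clock": time; "joints": joint angles; "joint_vel": joint speeds; "joint_efforts": joint torques, N m; "position": TCP position; "ee_rot": TCP orientation; "contact_force": force on the tool from outside, world axes, zero at the start; "wrist_torque": the same for the moment, N m; "gripper_width": finger opening in mm.
Only numpy, scipy, OpenCV 4.12 (cv2) and the standard library are available. Lean on these libraries where they do the work, as an engineer would, in place of code of your own. Each camera call takes 0.05 s, during which the arm holds its last target. There are 200 camera calls.

## Working session

There is one attempt and no reset: what is moved stays moved. The work goes in short steps, Python scripts to look and compute and a tool call to move; the robot and the scene stay as the last step left them, time stands still between calls to the robot, and variables do not carry over. Pictures are saved under pics/ and viewed, about 12 in all and at most 16, crops included, and the job is handed in when it is done.

Besides the shell and the picture viewer there is one more tool, called after ">>>" by a JSON object that holds its "name" and its "arguments". play_rows: Moves the arm, as the interface text tells. Its arguments: {"type":"object","properties":{"series":{"type":"array","items":{"type":"array","items":{"type":"number"}}}},"required":["series"]}

```bash
ls; mkdir -p pics; python3 - <<'E'
from bench import *
import cv2
s=read_state(); print(s)
for n in("scene","top"):
    i=get_image(n); cv2.imwrite(f"pics/{n}0.png",i["color"][:,:,::-1]); print(n,i["intrinsics"],i["origin"],i["orientation"])
E
```

```text
pics
{'clock': 0.0, 'joints': array([ 1.51060457e+00,  3.85575263e-01,  6.62000777e-03, -5.08311099e-04,
       -1.19398935e+00, -2.58601778e-01]), 'joint_vel': array([-1.23416025e-03,  3.09264742e-06,  1.29793317e-03,  7.06534395e-04,
       -5.70981447e-04, -6.37006878e-04]), 'joint_efforts': array([ 3.98607353e-04, -3.92286372e+01,  1.88399291e+01,  4.18624163e+00,
       -4.71397885e-03, -2.14639229e-06]), 'position': array([195.68348644, 592.96132252, 230.20662806]), 'ee_rot': array([ 0.41485676, -0.57257964,  0.57354322, -0.41363583]), 'contact_force': array([-0.22224658,  0.15326181, -0.861456  ]), 'wrist_torque': array([-0.00198219, -0.01856129,  0.08865101]), 'gripper_width': 85.34434500384515}
scene [[446.95194883   0.         320.68792937]
 [  0.         446.95194883 198.51673817]
 [  0.           0.           1.        ]] [1544.17071472  425.30723196  892.5306752 ] [ 0.48267923  0.74162854 -0.38647109 -0.26009224]
top [[400.47895604   0.         315.90326155]
 [  0.         400.47895604 201.17703153]
 [  0.           0.           1.        ]] [ 209.20952338  -22.46355999 1612.48565308] [ 0.74088153 -0.6640564   0.06950754 -0.07274857]
```

View pics/scene0.png

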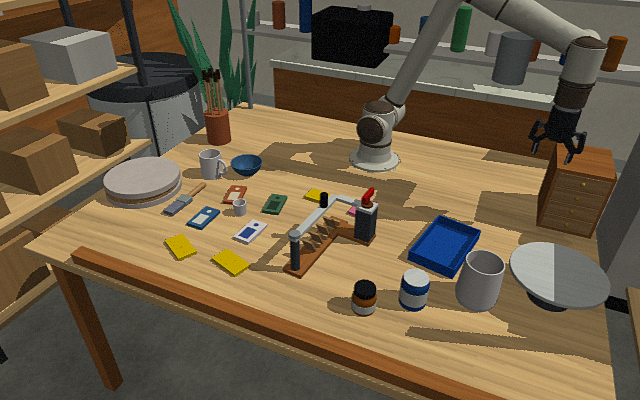

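View pics/top0.png

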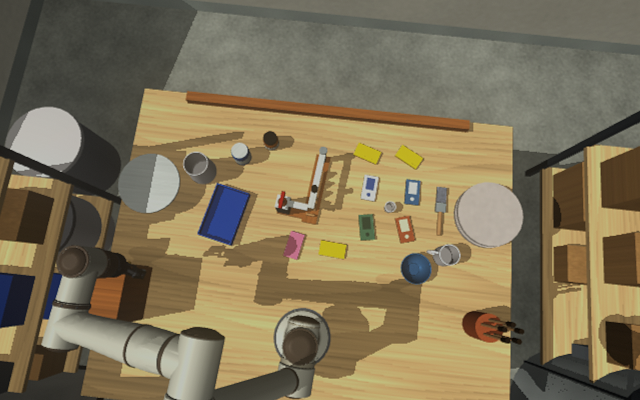

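```bash
cat > h.py <<'E'
import numpy as np, cv2
from scipy.spatial.transform import Rotation as R, Slerp
from bench import read_state, get_image
def cam(n): 
    i=get_image(n); i["R"]=R.from_quat(i["orientation"]).as_matrix(); return i
def ray(i,u,v):
    d=i["R"]@np.linalg.inv(i["intrinsics"])@[u,v,1]; return np.array(i["origin"]),d/np.linalg.norm(d)
def onz(i,u,v,z):
    o,d=ray(i,u,v); return o+d*(z-o[2])/d[2]
def proj(i,p):
    c=i["intrinsics"]@(i["R"].T@(np.array(p)-i["origin"])); return c[:2]/c[2]
def blobs(i,lo,hi,z,amin=40,roi=None):
    """HSV mask -> list of (centre px, centre world, long-axis yaw deg, sizes mm, area)"""
    hsv=cv2.cvtColor(i["color"],cv2.COLOR_RGB2HSV); m=cv2.inRange(hsv,lo,hi)
    if roi: k=np.zeros_like(m); k[roi[1]:roi[3],roi[0]:roi[2]]=1; m*=k
    m=cv2.morphologyEx(m,cv2.MORPH_CLOSE,np.ones((5,5)))
    out=[]
    for c in cv2.findContours(m,cv2.RETR_EXTERNAL,cv2.CHAIN_APPROX_NONE)[0]:
        if cv2.contourArea(c)<amin: continue
        w=np.array([onz(i,*p[0],z)[:2] for p in c],np.float32)
        (cx,cy),(a,b),t=cv2.minAreaRect(w)
        if a<b: a,b,t=b,a,t+90
        M=cv2.moments(c); out.append(dict(px=(round(M["m10"]/M["m00"]),round(M["m01"]/M["m00"])),w=(round(cx,1),round(cy,1)),yaw=round((t+90)%180-90,1),size=(round(a,1),round(b,1))))
    return out
def tool(approach,jaw):
    """rotation with tool y along approach, tool x along jaw"""
    y=np.array(approach,float);y/=np.linalg.norm(y);x=np.array(jaw,float);x-=y*(x@y);x/=np.linalg.norm(x)
    return R.from_matrix(np.c_[x,y,np.cross(x,y)])
def down(yawdeg): # jaws open along world direction yawdeg
    a=np.radians(yawdeg); return tool([0,0,-1],[np.cos(a),np.sin(a),0])
def plan(wps,claw,smax=.045,rmax=.14,p=None,q=None):
    """wps: list of (TCP pos mm, Rotation); prints rows in tool axes"""
    s=read_state(); p=np.array(s["position"]) if p is None else np.array(p); q=R.from_quat(s["ee_rot"]) if q is None else q
    rows=[]
    for P,Q in wps:
        P=np.array(P,float); d=np.linalg.norm(P-p)/1000; a=(q.inv()*Q).magnitude()
        n=max(1,int(np.ceil(max(d/smax,a/rmax)-1e-6)))
        sl=Slerp([0,1],R.concatenate([q,Q])); p0,q0=p,q
        for k in range(1,n+1):
            pk=p0+(P-p0)*k/n; qk=sl(k/n)
            t=q0.inv().apply((pk-p))/1000 if k==1 else qp.inv().apply(pk-pp)/1000
            r=((q0 if k==1 else qp).inv()*qk).as_rotvec(); pp,qp=pk,qk
            rows.append([*[round(float(v),4)+0 for v in t],*[round(float(v),3)+0 for v in r],claw])
        p,q=P,Q
    print(len(rows),"rows"); print(str(rows).replace(" ",""))
def show(): 
    s=read_state(); print("t",round(s["clock"],1),"p",np.round(s["position"],1),"F",np.round(s["contact_force"],1),"T",np.round(s["wrist_torque"],2),"w",round(s["gripper_width"],1),"j",np.round(s["joints"],2)); m=R.from_quat(s["ee_rot"]).as_matrix(); print("x",m[:,0].round(3),"y",m[:,1].round(3)); return s
E
python3 - <<'E'
from h import *
i=cam("top"); s=cam("scene")
show()
c=i["color"][130:270,260:460,::-1]; cv2.imwrite("pics/topcrop.png",cv2.resize(c,None,fx=4,fy=4,interpolation=cv2.INTER_CUBIC))
c=s["color"][170:290,200:400,::-1]; cv2.imwrite("pics/scenecrop.png",cv2.resize(c,None,fx=4,fy=4,interpolation=cv2.INTER_CUBIC))
roi=(180,120,470,270)
for n,lo,hi,z in [("yellow",(22,150,90),(34,255,255),12),("green",(45,40,30),(85,255,255),12),("blue",(100,100,40),(125,255,255),12),("terra",(3,150,80),(12,255,255),12),("pink",(150,50,80),(179,255,255),12)]:
    print(n); [print("  ",b) for b in blobs(i,lo,hi,z,20,roi)]
E
```

```text
t 0.2 p [195.8 593.2 230.6] F [ 0.4 -0.3  0.5] T [-0.07 -0.01 -0.02] w 85.5 j [ 1.51  0.39  0.01 -0.   -1.19 -0.26]
x [-0.313 -0.95   0.001] y [-0.    -0.001 -1.   ]
yellow
   {'px': (332, 249), 'w': (348.9, -82.4), 'yaw': 86.0, 'size': (106.4, 60.0)}
   {'px': (409, 157), 'w': (767.3, -361.8), 'yaw': 61.6, 'size': (105.7, 61.3)}
   {'px': (367, 153), 'w': (762.9, -187.4), 'yaw': 72.0, 'size': (105.6, 60.1)}
green
   {'px': (366, 227), 'w': (452.9, -210.0), 'yaw': 10.3, 'size': (99.8, 53.8)}
blue
   {'px': (417, 262), 'w': (336.5, -419.5), 'yaw': -83.8, 'size': (106.1, 58.9)}
   {'px': (223, 214), 'w': (444.8, 369.3), 'yaw': -11.9, 'size': (219.3, 140.1)}
   {'px': (412, 192), 'w': (618.1, -384.9), 'yaw': -0.6, 'size': (98.9, 52.3)}
   {'px': (370, 185), 'w': (620.3, -208.7), 'yaw': -6.3, 'size': (71.8, 27.4)}
terra
   {'px': (405, 229), 'w': (461.1, -364.5), 'yaw': 16.9, 'size': (100.5, 57.7)}
   {'px': (281, 199), 'w': (527.0, 143.8), 'yaw': -2.1, 'size': (71.7, 19.5)}
pink
   {'px': (294, 245), 'w': (349.2, 71.6), 'yaw': -11.5, 'size': (103.1, 55.5)}
```

View pics/topcrop.png

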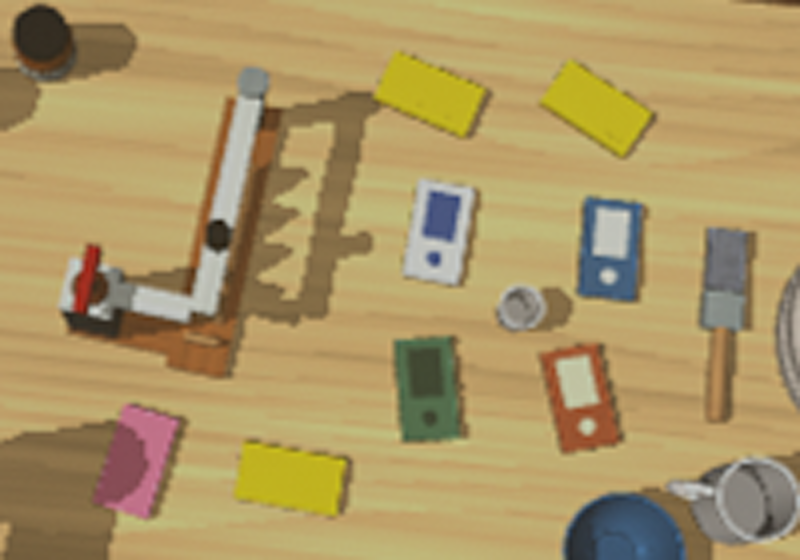

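View pics/scenecrop.png

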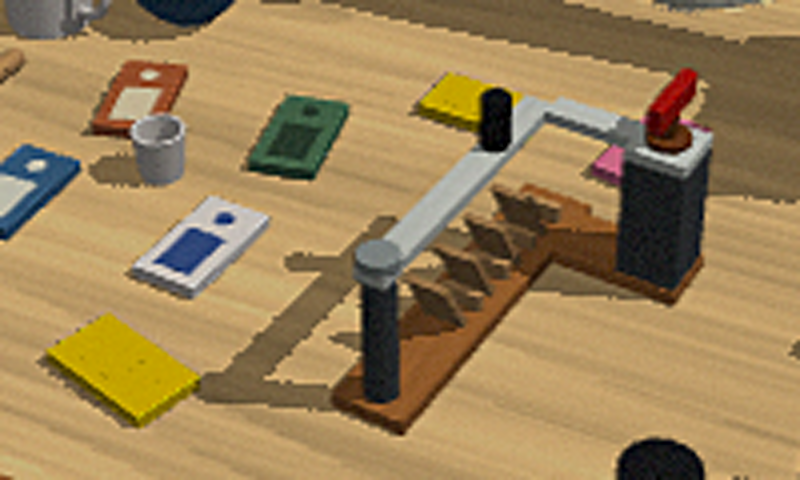

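```bash
cat >> h.py <<'E'
def tri(obs):
    A=np.zeros((3,3));b=np.zeros(3)
    for i,u,v in obs:
        o,d=ray(i,u,v);M=np.eye(3)-np.outer(d,d);A+=M;b+=M@o
    return np.linalg.solve(A,b)
E
python3 - <<'E'
from h import *
t=cam("top"); s=cam("scene")
for n,a,b,z in [("cap",(323,150.5),(294.5,232.5),138),("knob",(314.5,188.3),(324.3,193),172),("handle",(282.5,200),(367.8,196.5),170)]:
    print(n,tri([(t,*a),(s,*b)]).round(1),onz(t,*a,z).round(1),onz(s,*b,z).round(1))
[print(b) for b in blobs(t,(0,180,110),(8,255,255),174,15,(265,180,300,215))]
w=cam("wrist"); print(w["intrinsics"],w["origin"],w["orientation"],w["R"])
E
```

```text
cap [710.4  -4.1 138.8] [711.   -4.7 138. ] [709.4  -3.9 138. ]
knob [549.6  12.3 172.9] [550.4  10.7 172. ] [547.8  13.4 172. ]
handle [495.3 126.6 159.4] [494.  122.9 170. ] [509.5 133.5 170. ]
{'px': (281, 200), 'w': (495.1, 129.0), 'yaw': -6.6, 'size': (58.7, 13.4)}
[[335.54630243   0.         318.90336232]
 [  0.         335.54630243 204.01803143]
 [  0.           0.           1.        ]] [270.41447581 568.43600184 372.88348316] [-0.57865014  0.8006223   0.12570184 -0.09147125] [[-0.31359404 -0.90356421 -0.29194263]
 [-0.94955663  0.29872612  0.09541969]
 [ 0.00099307  0.3071391  -0.95166411]]
```

```bash
python3 - <<'E'
from h import *
plan([([493,127,245],down(-96))],.0854,smax=.047)
E
```

```text
12 rows
[[0.0291,-0.0011,0.0357,0.0,-0.018,0.0,0.0854],[0.0298,-0.0011,0.0352,0.0,-0.018,0.0,0.0854],[0.0304,-0.0011,0.0346,0.0,-0.018,0.0,0.0854],[0.031,-0.0012,0.0341,0.0,-0.018,0.0,0.0854],[0.0316,-0.0012,0.0335,0.0,-0.018,0.0,0.0854],[0.0322,-0.0012,0.033,0.0,-0.018,0.0,0.0854],[0.0328,-0.0012,0.0324,0.0,-0.018,0.0,0.0854],[0.0334,-0.0012,0.0318,0.0,-0.018,0.0,0.0854],[0.0339,-0.0012,0.0312,0.0,-0.018,0.0,0.0854],[0.0345,-0.0012,0.0306,0.0,-0.018,0.0,0.0854],[0.035,-0.0012,0.03,0.0,-0.018,0.0,0.0854],[0.0355,-0.0012,0.0293,0.0,-0.018,0.0,0.0854]]
```

>>> {"name": "play_rows", "arguments": {"series": [[0.029,-0.001,0.036,0,-0.018,0,0.0854],[0.03,-0.001,0.035,0,-0.018,0,0.0854],[0.03,-0.001,0.035,0,-0.018,0,0.0854],[0.031,-0.001,0.034,0,-0.018,0,0.0854],[0.032,-0.001,0.034,0,-0.018,0,0.0854],[0.032,-0.001,0.033,0,-0.018,0,0.0854],[0.033,-0.001,0.032,0,-0.018,0,0.0854],[0.033,-0.001,0.032,0,-0.018,0,0.0854],[0.034,-0.001,0.031,0,-0.018,0,0.0854],[0.034,-0.001,0.031,0,-0.018,0,0.0854]]}}

```text
clock: 1.35
position: [452.5, 197.3, 241.4]
ee_rot: [0.468, -0.529, 0.529, -0.471]
contact_force: [0.4, 0.2, -0.9]
gripper_width: 85.4
```

```bash
cat >> h.py <<'E'
import json
def log():
    s=read_state(); open("log.jsonl","a").write(json.dumps(dict(j=list(map(float,s["joints"])),p=list(map(float,s["position"])),q=list(map(float,s["ee_rot"]))))+"\n")
E
python3 - <<'E'
from h import *
show(); log()
plan([([493,127,245],down(-96))],.0854,smax=.047)
E
```

```text
t 1.4 p [452.5 197.3 241.4] F [ 0.4  0.2 -0.9] T [ 0.12 -0.12  0.04] w 85.4 j [ 0.74  0.15 -0.29  0.   -1.13  0.71]
x [-0.119 -0.993 -0.003] y [ 0.003  0.002 -1.   ]
2 rows
[[0.0325,-0.0018,0.0243,-0.001,-0.007,-0.001,0.0854],[0.0327,-0.0018,0.0241,-0.001,-0.007,-0.001,0.0854]]
```

>>> {"name": "play_rows", "arguments": {"series": [[0.033,-0.002,0.025,0,-0.007,0,0.0854],[0.033,-0.002,0.025,0,-0.007,0,0.0854],[0,0,0,0,0,0,0.0854]]}}

```text
clock: 1.65
position: [497.7, 118.8, 246.2]
ee_rot: [0.47, -0.526, 0.527, -0.473]
contact_force: [-0.3, 1.0, 0.5]
gripper_width: 85.2
```

```bash
python3 - <<'E'
from h import *
show(); log()
w=cam("wrist"); cv2.imwrite("pics/w1.png",w["color"][:,:,::-1])
[print(b) for b in blobs(w,(0,180,90),(6,255,255),174,100)]
print(proj(w,[494,128,174]))
E
```

```text
t 1.6 p [497.7 118.8 246.2] F [-0.3  1.   0.5] T [-0.    0.06  0.02] w 85.2 j [ 0.55  0.18 -0.24  0.   -1.14  0.91]
x [-0.111 -0.994 -0.003] y [ 0.005  0.003 -1.   ]
{'px': (306, 221), 'w': (495.1, 128.1), 'yaw': -6.3, 'size': (61.2, 12.9)}
[305.94644547 224.17087911]
```

View pics/w1.png

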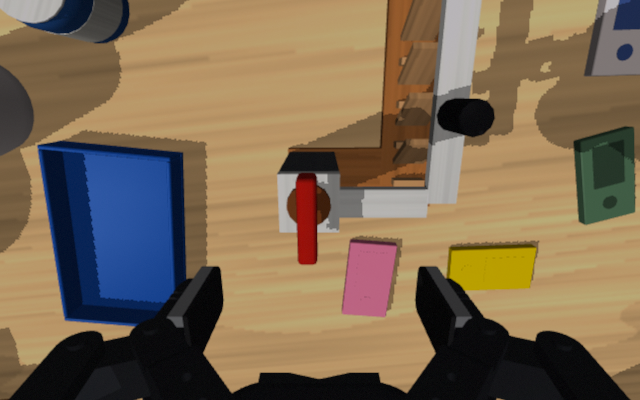

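```bash
python3 - <<'E'
from h import *
plan([([494.5,128,220],down(-96.3)),([494.5,128,148],down(-96.3))],.0854,smax=.03)
E
```

```text
4 rows
[[-0.0075,0.0261,-0.0034,-0.004,0.0,-0.003,0.0854],[0.0,0.024,0.0,0.0,0.0,0.0,0.0854],[0.0,0.024,0.0,0.0,0.0,0.0,0.0854],[0.0,0.024,0.0,0.0,0.0,0.0,0.0854]]
```

>>> {"name": "play_rows", "arguments": {"series": [[-0.0085,0.026,-0.0034,-0.004,0,-0.003,0.0854],[0,0.024,0,0,0,0,0.0854],[0,0.024,0,0,0,0,0.0854],[0,0.024,0,0,0,0,0.0854],[0,0.001,0,0,0,0,0.0854],[0,0,0,0,0,0,0.0854]]}}

```text
clock: 2.3
position: [494.3, 133.3, 146.3]
ee_rot: [0.471, -0.526, 0.526, -0.475]
contact_force: [-1.0, -0.2, 0.8]
gripper_width: 85.2
```

```bash
python3 - <<'E'
from h import *
show(); log()
plan([([494.5,128,147],down(-96.3))],.0854)
w=cam("wrist"); cv2.imwrite("pics/w2.png",w["color"][100:,100:540,::-1])
E
```

```text
t 2.3 p [494.3 133.3 146.3] F [-1.  -0.2  0.8] T [ 0.02 -0.03  0.01] w 85.2 j [ 0.58  0.27 -0.39 -0.   -0.9   0.88]
x [-0.106 -0.994 -0.004] y [ 0.005  0.004 -1.   ]
1 rows
[[0.0053,-0.0007,0.0007,-0.004,0.004,-0.004,0.0854]]
```

View pics/w2.png

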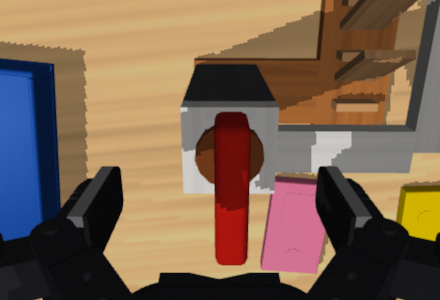

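>>> {"name": "play_rows", "arguments": {"series": [[0.0053,-0.001,0,-0.004,0.004,-0.004,0.0854],[0,0,0,0,0,0,0.05],[0,0,0,0,0,0,0.02],[0,0,0,0,0,0,0.005],[0,0,0,0,0,0,0.005],[0,0,0,0,0,0,0.005],[0,0,0,0,0,0,0.005],[0,0,0,0,0,0,0.005]]}}

```text
clock: 3.15
position: [495.6, 128.6, 152.4]
ee_rot: [0.469, -0.525, 0.527, -0.475]
contact_force: [0.7, 0.9, -0.7]
gripper_width: 12.6
```

```bash
python3 - <<'E'
from h import *
show(); log()
E
```

```text
t 3.1 p [495.6 128.6 152.4] F [ 0.7  0.9 -0.7] T [-0.13  0.02  0.02] w 12.6 j [ 0.57  0.27 -0.39  0.   -0.91  0.89]
x [-0.109 -0.994 -0.004] y [ 0.007  0.003 -1.   ]
```

>>> {"name": "play_rows", "arguments": {"series": [[0,0,0,0,0,0,0.03],[0,0.003,0,0,0,0,0.03],[0,0.006,0,-0.004,0,0,0.03],[0,0.001,0,0,0,0,0.005],[0,0.001,0,0,0,0,0.005],[0,0,0,0,0,0,0.005],[0,0,0,0,0,0,0.005]]}}

```text
clock: 3.85
position: [495.9, 128.7, 141.3]
ee_rot: [0.471, -0.526, 0.526, -0.474]
contact_force: [-0.8, 0.9, 0.5]
gripper_width: 13.3
```

```bash
python3 - <<'E'
from h import *
show(); log()
E
```

```text
t 3.9 p [495.9 128.7 141.3] F [-0.8  0.9  0.5] T [-0.01  0.29 -0.01] w 13.3 j [ 0.57  0.28 -0.4  -0.   -0.89  0.89]
x [-0.108 -0.994 -0.003] y [ 0.003  0.002 -1.   ]
```

>>> {"name": "play_rows", "arguments": {"series": [[0,0,0,0,0.13,0,0.005],[0,-0.0005,0,0,0.13,0,0.005],[0,-0.0005,0,0,-0.13,0,0.005],[0,-0.0007,0,0,-0.13,0,0.005],[0,-0.0007,0,0,-0.13,0,0.005],[0,-0.0007,0,0,-0.13,0,0.005]]}}

```text
clock: 4.45
position: [495.5, 129.2, 141.3]
ee_rot: [-0.535, 0.461, -0.46, 0.538]
contact_force: [0.5, 0.7, -1.8]
gripper_width: 13.1
```

```bash
python3 - <<'E'
from h import *
show(); log()
E
```

```text
t 4.5 p [495.5 129.2 141.3] F [ 0.5  0.7 -1.8] T [ 0.5  -0.09 -0.56] w 13.1 j [ 0.57  0.28 -0.39 -0.   -0.89  1.16]
x [ 0.153 -0.988 -0.005] y [ 0.002  0.005 -1.   ]
```

>>> {"name": "play_rows", "arguments": {"series": [[0,-0.002,0,0,0.14,0,0.005],[0,-0.002,0,0,0.14,0,0.005],[0,-0.002,0,0,0.14,0,0.005],[0,-0.002,0,0,0.14,0,0.005],[0,-0.0005,0,0,-0.07,0,0.005],[0,-0.002,0,0,-0.14,0,0.005],[0,-0.002,0,0,-0.14,0,0.005],[0,-0.002,0,0,-0.14,0,0.005]]}}

```text
clock: 5.25
position: [495.0, 128.2, 142.1]
ee_rot: [-0.518, 0.483, -0.479, 0.519]
contact_force: [3.5, 0.9, -8.2]
gripper_width: 13.3
```

```bash
python3 - <<'E'
from h import *
show(); log()
E
```

```text
t 5.2 p [495.  128.2 142.1] F [ 3.5  0.9 -8.2] T [ 0.32 -1.12 -0.57] w 13.3 j [ 0.57  0.28 -0.39 -0.01 -0.9   1.08]
x [ 0.075 -0.997 -0.006] y [-0.004  0.006 -1.   ]
```

>>> {"name": "play_rows", "arguments": {"series": [[0,-0.003,0,0,-0.07,0,0.005],[0,-0.004,0,0,0.14,0,0.005],[0,-0.004,0,0,0.14,0,0.005],[0,-0.004,0,0,0.14,0,0.005],[0,-0.004,0,0,0.14,0,0.005],[0,-0.003,0,0,-0.14,0,0.005],[0,-0.004,0,0,-0.14,0,0.005],[0,-0.004,0,0,-0.14,0,0.005],[0,-0.004,0,0,-0.14,0,0.005]]}}

```text
clock: 6.15
position: [493.8, 128.3, 144.4]
ee_rot: [0.532, -0.474, 0.46, -0.531]
contact_force: [6.0, 1.3, -17.3]
gripper_width: 13.4
```

```bash
python3 - <<'E'
from h import *
show(); log()
E
```

```text
t 6.2 p [493.8 128.3 144.4] F [  6.    1.3 -17.3] T [ 0.51 -2.06 -0.52] w 13.4 j [ 0.56  0.28 -0.38 -0.02 -0.92  1.15]
x [ 0.129 -0.992 -0.014] y [-0.016  0.012 -1.   ]
```

>>> {"name": "play_rows", "arguments": {"series": [[0,-0.002,0.001,0.004,0.14,-0.004,0.005],[0,-0.005,0.001,0.004,0.14,-0.004,0.005],[0,-0.005,0.001,0.004,0.14,-0.004,0.005],[0,-0.005,0.001,0.003,0.14,-0.003,0.005],[0,-0.003,0,0.002,-0.14,-0.002,0.005],[0,-0.005,0.0005,0.002,-0.14,-0.002,0.005],[0,-0.005,0.0005,0.002,-0.14,-0.002,0.005],[0,-0.005,0,0.002,-0.14,-0.002,0.005]]}}

```text
clock: 6.95
position: [493.4, 129.0, 146.6]
ee_rot: [0.534, -0.474, 0.468, -0.521]
contact_force: [8.2, 1.8, -23.7]
gripper_width: 12.9
```

```bash
python3 - <<'E'
from h import *
show(); log()
E
```

```text
t 7.0 p [493.4 129.  146.6] F [  8.2   1.8 -23.7] T [ 0.43 -3.22 -0.43] w 12.9 j [ 0.57  0.28 -0.38 -0.   -0.93  1.11]
x [ 0.112 -0.994  0.006] y [-0.019 -0.009 -1.   ]
```

>>> {"name": "play_rows", "arguments": {"series": [[0,-0.002,0.002,0.005,0.14,0.002,0.005],[0,-0.005,0.002,0.005,0.14,0.002,0.005],[0,-0.005,0.002,0.005,0.14,0.002,0.005],[0,-0.005,0.002,0.005,0.14,0,0.005],[0,-0.005,0.001,0.005,0.14,0,0.005],[0,-0.003,0.001,0.004,-0.14,0,0.005],[0,-0.005,0.001,0.004,-0.14,0,0.005],[0,-0.005,0.001,0.004,-0.14,0,0.005],[0,-0.005,0.001,0.004,-0.14,0,0.005],[0,-0.005,0.001,0.004,-0.14,0,0.005]]}}

```text
clock: 7.95
position: [493.8, 128.2, 148.9]
ee_rot: [0.528, -0.48, 0.474, -0.516]
contact_force: [5.6, 0.8, -20.6]
gripper_width: 13.4
```

```bash
python3 - <<'E'
from h import *
show(); log()
E
```

```text
t 8.0 p [493.8 128.2 148.9] F [  5.6   0.8 -20.6] T [ 0.29 -2.23 -0.52] w 13.4 j [ 0.57  0.28 -0.37 -0.   -0.94  1.09]
x [ 0.091 -0.996  0.006] y [-0.018 -0.007 -1.   ]
```

>>> {"name": "play_rows", "arguments": {"series": [[0,-0.003,0.002,0.008,0.14,0.002,0.005],[0,-0.006,0.002,0.008,0.14,0.002,0.005],[0,-0.006,0.002,0.008,0.14,0.002,0.005],[0,-0.006,0.002,0.008,0.14,0,0.005],[0,-0.006,0.002,0.006,0.14,0,0.005],[0,-0.003,0.002,0.006,-0.14,0,0.005],[0,-0.006,0.002,0.006,-0.14,0,0.005],[0,-0.006,0.002,0.006,-0.14,0,0.005],[0,-0.006,0.002,0.006,-0.14,0,0.005],[0,-0.006,0.002,0.006,-0.14,0,0.005]]}}

```text
clock: 8.95
position: [493.3, 127.4, 152.0]
ee_rot: [0.52, -0.484, 0.483, -0.512]
contact_force: [5.8, 1.6, -23.1]
gripper_width: 13.0
```

>>> {"name": "play_rows", "arguments": {"series": [[0,-0.003,0.002,0.006,0.14,0,0.005],[0,-0.006,0.002,0.006,0.14,0,0.005],[0,-0.006,0.002,0.006,0.14,0,0.005],[0,-0.006,0.002,0.006,0.14,0,0.005],[0,-0.006,0.002,0.006,0.14,0,0.005],[0,-0.003,0.002,0.006,-0.14,0,0.005],[0,-0.006,0.002,0.006,-0.14,0,0.005],[0,-0.006,0.002,0.006,-0.14,0,0.005],[0,-0.006,0.002,0.006,-0.14,0,0.005],[0,-0.006,0.002,0.006,-0.14,0,0.005]]}}

```text
clock: 9.95
position: [493.3, 127.6, 155.2]
ee_rot: [0.514, -0.49, 0.491, -0.504]
contact_force: [5.6, 2.0, -23.8]
gripper_width: 13.5
```

```bash
python3 - <<'E'
from h import *
show(); log()
E
```

```text
t 9.9 p [493.3 127.6 155.2] F [  5.6   2.  -23.8] T [ 0.64 -1.92 -0.41] w 13.5 j [ 0.57  0.27 -0.38  0.01 -0.94  1.03]
x [ 0.038 -0.999  0.011] y [-0.009 -0.011 -1.   ]
```

>>> {"name": "play_rows", "arguments": {"series": [[0,-0.003,0.002,0.006,0.14,0,0.005],[0,-0.006,0.002,0.006,0.14,0,0.005],[0,-0.006,0.002,0.006,0.14,0,0.005],[0,-0.006,0.002,0.006,0.14,0,0.005],[0,-0.003,0.002,0.006,-0.14,0,0.005],[0,-0.006,0.002,0.006,-0.14,0,0.005],[0,-0.006,0.002,0.006,-0.14,0,0.005],[0,-0.006,0.002,0.006,-0.14,0,0.005],[0,-0.006,0.002,0.006,-0.14,0,0.005],[0,-0.003,0.002,0.006,0.14,0,0.005]]}}

```text
clock: 10.95
position: [494.6, 128.0, 157.8]
ee_rot: [0.51, -0.493, 0.496, -0.5]
contact_force: [1.6, -0.8, -1.2]
gripper_width: 13.3
```

>>> {"name": "play_rows", "arguments": {"series": [[0,-0.006,0.002,0.006,0.14,0,0.005],[0,-0.006,0.002,0.006,0.14,0,0.005],[0,-0.006,0.002,0.006,0.14,0,0.005],[0,-0.006,0.002,0.006,0.14,0,0.005],[0,-0.003,0.002,0.006,-0.14,0,0.005],[0,-0.006,0.002,0.006,-0.14,0,0.005],[0,-0.006,0.002,0.006,-0.14,0,0.005],[0,-0.006,0.002,0.006,-0.14,0,0.005],[0,-0.006,0.002,0.006,-0.14,0,0.005],[0,-0.003,0.002,0.006,0.14,0,0.005]]}}

```text
clock: 11.95
position: [494.6, 128.1, 160.9]
ee_rot: [0.504, -0.499, 0.503, -0.493]
contact_force: [1.0, -0.1, -1.3]
gripper_width: 13.2
```

```bash
python3 - <<'E'
from h import *
show(); log()
E
```

```text
t 11.9 p [494.6 128.1 160.9] F [ 1.  -0.1 -1.3] T [-0.21 -0.26  0.51] w 13.2 j [ 0.58  0.26 -0.37  0.01 -0.95  0.98]
x [-0.004 -1.     0.015] y [-0.006 -0.015 -1.   ]
```

>>> {"name": "play_rows", "arguments": {"series": [[0,-0.006,0.002,0.004,0.14,0.003,0.005],[0,-0.006,0.002,0.004,0.14,0.003,0.005],[0,-0.006,0.002,0.004,0.14,0.003,0.005],[0,-0.006,0.002,0.004,0.14,0.003,0.005],[0,-0.003,0.002,0.004,-0.14,0.002,0.005],[0,-0.006,0.002,0.004,-0.14,0.002,0.005],[0,-0.006,0.002,0.004,-0.14,0.002,0.005],[0,-0.006,0.002,0.004,-0.14,0.002,0.005],[0,-0.006,0.002,0.004,-0.14,0.002,0.005],[0,-0.003,0.002,0.004,0.14,0.002,0.005]]}}

```text
clock: 12.95
position: [495.3, 127.3, 163.8]
ee_rot: [-0.495, 0.515, -0.5, 0.489]
contact_force: [0.3, -1.8, -0.3]
gripper_width: 13.5
```

>>> {"name": "play_rows", "arguments": {"series": [[0,-0.006,0.002,0.004,0.14,0.002,0.005],[0,-0.006,0.002,0.004,0.14,0.002,0.005],[0,-0.006,0.002,0.004,0.14,0.002,0.005],[0,-0.006,0.002,0.004,0.14,0.002,0.005],[0,-0.003,0.002,0.004,-0.14,0.002,0.005],[0,-0.006,0.002,0.004,-0.14,0.002,0.005],[0,-0.006,0.002,0.004,-0.14,0.002,0.005],[0,-0.006,0.002,0.004,-0.14,0.002,0.005],[0,-0.006,0.002,0.004,-0.14,0.002,0.005],[0,-0.003,0.002,0.004,0.14,0.002,0.005]]}}

```text
clock: 13.95
position: [496.5, 126.5, 166.1]
ee_rot: [-0.487, 0.53, -0.498, 0.484]
contact_force: [0.3, -0.2, 0.2]
gripper_width: 13.3
```

>>> {"name": "play_rows", "arguments": {"series": [[0,-0.006,0.002,0.004,0.14,0.002,0.005],[0,-0.006,0.002,0.004,0.14,0.002,0.005],[0,-0.006,0.002,0.004,0.14,0.002,0.005],[0,-0.006,0.002,0.004,0.14,0.002,0.005],[0,-0.003,0.002,0.004,-0.14,0.002,0.005],[0,-0.006,0.002,0.004,-0.14,0.002,0.005],[0,-0.006,0.002,0.004,-0.14,0.002,0.005],[0,-0.006,0.002,0.004,-0.14,0.002,0.005],[0,-0.006,0.002,0.004,-0.14,0.002,0.005],[0,-0.003,0.002,0.004,0.14,0.002,0.005]]}}

```text
clock: 14.95
position: [497.6, 124.5, 168.6]
ee_rot: [-0.48, 0.546, -0.495, 0.476]
contact_force: [-0.1, -0.6, 0.2]
gripper_width: 13.0
```

```bash
python3 - <<'E'
from h import *
show(); log()
E
```

```text
t 14.9 p [497.6 124.5 168.6] F [-0.1 -0.6  0.2] T [-0.59 -0.1   0.29] w 13.0 j [ 0.52  0.27 -0.3  -0.08 -1.02  1.01]
x [-0.086 -0.995 -0.045] y [-0.052  0.049 -0.997]
```

>>> {"name": "play_rows", "arguments": {"series": [[-0.001,-0.003,-0.0005,0.008,0.14,-0.007,0.005],[-0.001,-0.005,-0.0005,0.008,0.14,-0.007,0.005],[-0.001,-0.005,-0.0005,0.008,0.14,-0.007,0.005],[-0.001,-0.005,0,0.008,0.14,-0.007,0.005],[-0.001,-0.003,0,0.008,-0.14,-0.006,0.005],[0,-0.005,0,0.007,-0.14,-0.006,0.005],[0,-0.005,0,0.007,-0.14,-0.005,0.005],[0,-0.005,0,0.007,-0.14,-0.005,0.005],[0,-0.005,0,0.005,-0.14,-0.005,0.005]]}}

```text
clock: 15.85
position: [494.4, 129.3, 171.2]
ee_rot: [0.523, -0.493, 0.487, -0.495]
contact_force: [6.2, 0.4, -20.2]
gripper_width: 13.3
```

```bash
python3 - <<'E'
from h import *
show(); log()
plan([([495,128,172],down(-92))],.005)
E
```

```text
t 15.8 p [494.4 129.3 171.2] F [  6.2   0.4 -20.2] T [ 0.45 -2.68 -0.23] w 13.3 j [ 0.57  0.27 -0.33  0.   -1.01  1.03]
x [ 0.038 -0.999  0.022] y [-0.034 -0.023 -0.999]
1 rows
[[0.0013,-0.0008,0.0005,0.034,0.073,0.023,0.005]]
```

>>> {"name": "play_rows", "arguments": {"series": [[0,-0.003,0.001,0.005,0.14,0.003,0.005],[0,-0.005,0.001,0.005,0.14,0.003,0.005],[0,-0.005,0.001,0.004,0.14,0.002,0.005],[0,-0.005,0.001,0.004,0.14,0.002,0.005],[0,-0.003,0.001,0.003,-0.14,0.002,0.005],[0,-0.005,0.001,0.003,-0.14,0.002,0.005],[0,-0.005,0.001,0.002,-0.14,0.001,0.005],[0,-0.005,0.001,0.002,-0.14,0.001,0.005],[0,-0.005,0.001,0.002,-0.14,0.001,0.005]]}}

```text
clock: 16.75
position: [498.3, 127.7, 195.0]
ee_rot: [0.552, -0.456, 0.451, -0.533]
contact_force: [0.8, -0.6, -1.9]
gripper_width: 13.1
```

```bash
python3 - <<'E'
from h import *
show(); log()
plan([([495,128,176],down(-92))],.005)
t=cam("top")
[print(b) for b in blobs(t,(100,100,40),(125,255,255),35,200,(180,120,280,270))]
E
```

```text
t 16.8 p [498.3 127.7 195. ] F [ 0.8 -0.6 -1.9] T [ 0.01 -0.07 -0.02] w 13.1 j [ 0.57  0.24 -0.3   0.   -1.06  1.18]
x [ 0.178 -0.984  0.011] y [-0.023 -0.016 -1.   ]
2 rows
[[-0.0006,0.0095,-0.0014,0.012,0.107,0.007,0.005],[-0.0003,0.0095,-0.0015,0.012,0.107,0.007,0.005]]
{'px': (208, 229), 'w': (378.0, 403.2), 'yaw': 78.1, 'size': (86.3, 75.7)}
```

```bash
python3 - <<'E'
from h import *
plan([([497,128,245],down(-90)),([445,330,245],down(-102))],.005,smax=.045)
E
```

```text
7 rows
[[0.0,-0.0246,-0.0015,0.011,0.091,0.007,0.005],[0.0,-0.0246,-0.0012,0.011,0.091,0.007,0.005],[-0.0404,0.0,-0.0104,0.0,0.042,0.0,0.005],[-0.0399,0.0,-0.0121,0.0,0.042,0.0,0.005],[-0.0394,0.0,-0.0137,0.0,0.042,0.0,0.005],[-0.0388,0.0,-0.0154,0.0,0.042,0.0,0.005],[-0.0381,0.0,-0.017,0.0,0.042,0.0,0.005]]
```

>>> {"name": "play_rows", "arguments": {"series": [[0,-0.025,-0.0015,0.011,0.09,0.007,0.005],[0,-0.025,-0.001,0.011,0.09,0.007,0.005],[0,-0.005,0,0,0,0,0.005],[-0.04,0,-0.01,0,0.042,0,0.005],[-0.04,0,-0.012,0,0.042,0,0.005],[-0.04,0,-0.014,0,0.042,0,0.005],[-0.039,0,-0.015,0,0.042,0,0.005],[-0.038,0,-0.017,0,0.042,0,0.005],[0,0,0,0,0,0,0.005]]}}

```text
clock: 17.7
position: [444.8, 336.2, 241.7]
ee_rot: [-0.442, 0.557, -0.554, 0.433]
contact_force: [0.4, 0.3, -1.6]
gripper_width: 12.8
```

```bash
python3 - <<'E'
from h import *
show(); log()
w=cam("wrist"); cv2.imwrite("pics/w3.png",w["color"][:,:,::-1])
[print(b) for b in blobs(w,(100,100,25),(125,255,255),35,1000)]
s=cam("scene"); cv2.imwrite("pics/s3.png",cv2.resize(s["color"][150:300,200:500,::-1],None,fx=2.6,fy=2.6,interpolation=cv2.INTER_CUBIC))
E
```

```text
t 17.7 p [444.8 336.2 241.7] F [ 0.4  0.3 -1.6] T [-0.1  -0.02 -0.03] w 12.8 j [ 0.93  0.27 -0.13 -0.01 -1.18  0.4 ]
x [-0.234 -0.972  0.006] y [-0.013 -0.004 -1.   ]
{'px': (15, 355), 'w': (313.2, 772.1), 'yaw': -0.1, 'size': (102.9, 39.2)}
{'px': (287, 158), 'w': (439.8, 365.4), 'yaw': -11.9, 'size': (218.4, 138.2)}
```

View pics/w3.png

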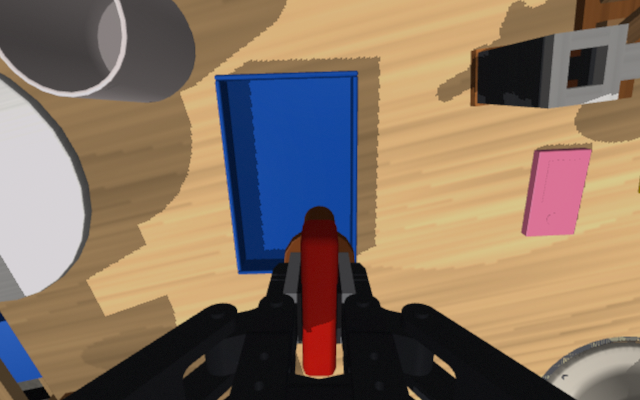

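View pics/s3.png

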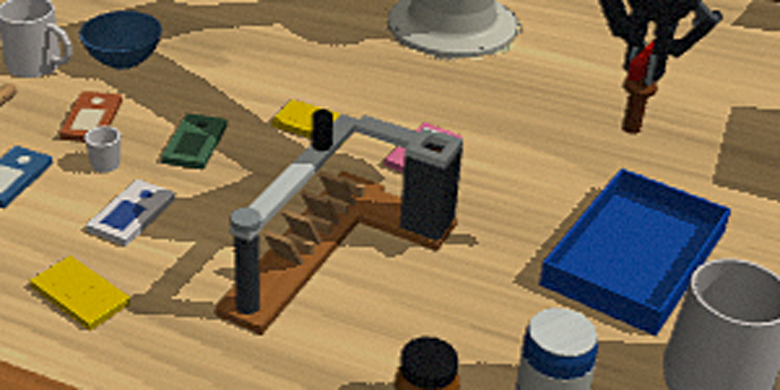

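```bash
python3 - <<'E'
from h import *
a=np.radians(-11.9); tx=np.array([np.cos(a),np.sin(a),0]); ty=np.array([-tx[1],tx[0],0]); c=np.array([440,365.4,0])
t=np.radians(45); Q=tool(np.sin(t)*tx+[0,0,-np.cos(t)],-ty)
P=c+tx*8
plan([(P+[0,0,150],Q),(P+[0,0,64],Q)],.005,smax=.03)
E
```

```text
9 rows
[[-0.0053,0.0153,-0.0006,0.133,-0.004,0.003,0.005],[-0.0052,0.0151,-0.0026,0.133,-0.004,0.003,0.005],[-0.0052,0.0146,-0.0045,0.133,-0.004,0.003,0.005],[-0.0052,0.0139,-0.0064,0.133,-0.004,0.003,0.005],[-0.0052,0.0129,-0.0082,0.133,-0.004,0.003,0.005],[-0.0051,0.0118,-0.0098,0.133,-0.004,0.003,0.005],[0.0,0.0203,-0.0203,0.0,0.0,0.0,0.005],[0.0,0.0203,-0.0203,0.0,0.0,0.0,0.005],[0.0,0.0203,-0.0203,0.0,0.0,0.0,0.005]]
```

>>> {"name": "play_rows", "arguments": {"series": [[-0.005,0.015,-0.001,0.133,-0.004,0.003,0.005],[-0.005,0.015,-0.003,0.133,-0.004,0.003,0.005],[-0.005,0.015,-0.0045,0.133,-0.004,0.003,0.005],[-0.005,0.014,-0.0065,0.133,-0.004,0.003,0.005],[-0.005,0.013,-0.008,0.133,-0.004,0.003,0.005],[-0.005,0.012,-0.01,0.133,-0.004,0.003,0.005],[0,0.01,-0.01,0.01,0,0,0.005],[0,0,0,0,0,0,0.005]]}}

```text
clock: 18.6
position: [455.2, 345.3, 151.7]
ee_rot: [0.272, -0.332, 0.712, -0.556]
contact_force: [0.5, -0.0, -0.7]
gripper_width: 13.1
```

```bash
python3 - <<'E'
from h import *
show(); log()
t=cam("top")
[print(b) for b in blobs(t,(100,100,25),(125,255,255),35,200,(180,120,280,270))]
a=np.radians(-11.9); tx=np.array([np.cos(a),np.sin(a),0]); ty=np.array([-tx[1],tx[0],0]); c=np.array([440,365.4,0])
t=np.radians(45); Q=tool(np.sin(t)*tx+[0,0,-np.cos(t)],-ty)
P=c+tx*8
plan([(P+[0,0,64],Q)],.005,smax=.02)
# fit arm model: offsets
L=[json.loads(l) for l in open("log.jsonl")]
for l in L[-3:]: print(np.round(l["j"],3))
E
```

```text
t 18.6 p [455.2 345.3 151.7] F [ 0.5 -0.  -0.7] T [ 0.31  1.57 -0.08] w 13.1 j [ 1.06  0.29 -0.85  1.29 -0.69 -0.86]
x [-0.235 -0.972  0.018] y [ 0.61  -0.161 -0.776]
{'px': (228, 212), 'w': (441.4, 363.6), 'yaw': -11.9, 'size': (216.1, 138.1)}
5 rows
[[-0.0034,0.0122,-0.013,0.02,-0.002,0.006,0.005],[-0.0034,0.012,-0.0133,0.02,-0.002,0.006,0.005],[-0.0033,0.0117,-0.0135,0.02,-0.002,0.006,0.005],[-0.0033,0.0115,-0.0137,0.02,-0.002,0.006,0.005],[-0.0032,0.0112,-0.014,0.02,-0.002,0.006,0.005]]
[ 5.670e-01  2.410e-01 -2.980e-01  1.000e-03 -1.059e+00  1.181e+00]
[ 0.933  0.269 -0.131 -0.009 -1.181  0.405]
[ 1.057  0.29  -0.85   1.286 -0.69  -0.856]
```

```bash
cat > fk.py <<'E'
from h import *
from scipy.optimize import least_squares
def FK(j,k,s4,s6):
    a1,d,h,b1,L2,L3,a3,d4,L4,c4,Lt,o1,o6,o5=k
    r=lambda ax,t:R.from_rotvec(np.array(ax)*t)
    q=r([0,0,1.],j[0]+o1); p=np.array([0,0,0.])
    p=q.apply([a1,d,h]); q=q*r([0,1.,0],j[1]); p=p+q.apply([b1,0,L2]); q=q*r([0,-1.,0],j[2])
    p=p+q.apply([L3,0,a3]); q=q*r([s4*1.,0,0],j[3]); p=p+q.apply([L4,d4,c4]); q=q*r([0,-1.,0],j[4]+o5)
    q=q*r([s6*1.,0,0],j[5]+o6); p=p+q.apply([Lt,0,0])
    # tool y = link x ; tool x = link y ; z = x cross y = -link z
    m=q.as_matrix(); return p,R.from_matrix(np.c_[m[:,1],m[:,0],-m[:,2]])
def data():
    L=[json.loads(l) for l in open("log.jsonl")]; return L
def fit():
    L=data(); best=None
    for s4 in(1,-1):
        for s6 in(1,-1):
            for o6 in(0,1.57,3.14,-1.57):
                k0=np.array([0,-100,300,0,400,300,0,0,50,0,200,0,o6,0.])
                def f(k):
                    out=[]
                    for l in L:
                        p,q=FK(l["j"],k,s4,s6); out+=[*(p-l["p"]),*(400*(q.inv()*R.from_quat(l["q"])).as_rotvec())]
                    return np.array(out+list((k-k0)*[.002]*11+0*k[:1])) if 0 else np.r_[out,(k-k0)[:11]*.005]
                s=least_squares(f,k0,loss="soft_l1")
                if best is None or s.cost<best[0]: best=(s.cost,s.x,s4,s6,np.sqrt(np.mean(f(s.x)[:-11]**2)))
    return best
if __name__=="__main__":
    b=fit(); print(b[0],b[2:],np.round(b[1],3)); json.dump([list(b[1]),b[2],b[3]],open("fk.json","w"))
E
time timeout 200 python3 fk.py
```

```text
real	3m20.024s
user	3m17.373s
sys	0m0.299s
```

>>> {"name": "play_rows", "arguments": {"series": [[-0.0035,0.012,-0.013,0.02,-0.002,0.006,0.005],[-0.0035,0.012,-0.013,0.02,-0.002,0.006,0.005],[-0.0035,0.012,-0.0135,0.02,-0.002,0.006,0.005],[-0.0035,0.0115,-0.0135,0.02,-0.002,0.006,0.005],[-0.0035,0.011,-0.014,0.02,-0.002,0.006,0.005],[0,0,0,0,0,0,0.005]]}}

```text
clock: 19.25
position: [454.8, 368.4, 70.3]
ee_rot: [0.233, -0.301, 0.718, -0.582]
contact_force: [-0.4, -0.4, -1.8]
gripper_width: 12.9
```

```bash
python3 - <<'E'
from h import *
show(); log()
a=np.radians(-11.9); tx=np.array([np.cos(a),np.sin(a),0]); ty=np.array([-tx[1],tx[0],0]); c=np.array([440,365.4,0])
s=read_state(); m=R.from_quat(s["ee_rot"]).as_matrix(); tip=s["position"]+65.3*m[:,1]
print("tip",tip.round(1),"in tray",((tip-c)@tx).round(1),((tip-c)@ty).round(1))
E
```

```text
t 19.2 p [454.8 368.4  70.3] F [-0.4 -0.4 -1.8] T [ 0.31  1.71 -0.06] w 12.9 j [ 0.95  0.46 -0.93  1.82 -0.73 -1.35]
x [-0.214 -0.977 -0.016] y [ 0.696 -0.14  -0.704]
tip [500.2 359.2  24.3] in tray 60.2 6.3
```

>>> {"name": "play_rows", "arguments": {"series": [[0,0.005,-0.005,0,0,0,0.005],[0,0.001,-0.001,0,0,0,0.005],[0,0,0,0,0,0,0.03],[0,0,0,0,0,0,0.06],[0,-0.005,0.003,0,0,0,0.0854],[0,-0.02,0.01,0,0,0,0.0854],[0,-0.035,0.02,0,0,0,0.0854],[0,-0.03,0.03,0,0,0,0.0854],[0,-0.03,0.03,0,0,0,0.0854]]}}

```text
clock: 20.15
position: [436.8, 367.9, 220.3]
ee_rot: [0.232, -0.302, 0.72, -0.58]
contact_force: [0.2, 2.0, 0.9]
gripper_width: 85.1
```

```bash
sed -i 's/least_squares(f,k0,loss="soft_l1")/least_squares(f,k0,max_nfev=25)/; s/"q"\]).as_rotvec/"q"]).as_rotvec/; s/L=data(); best/L=data()[::2]+data()[-4:]; best/' fk.py && python3 - <<'E'
from h import *
show(); log()
w=cam("wrist"); cv2.imwrite("pics/w4.png",w["color"][:,:,::-1])
E
timeout 300 python3 fk.py
```

```text
t 20.1 p [436.8 367.9 220.3] F [0.2 2.  0.9] T [0.36 1.21 0.14] w 85.1 j [ 1.18  0.21 -0.81  1.23 -0.83 -0.84]
x [-0.219 -0.976 -0.016] y [ 0.696 -0.145 -0.703]
1.1776589529470078 (-1, -1, np.float64(0.004581174912226548)) [ 6.00000e-03 -2.30000e-02  1.60729e+02  9.90000e-02  5.64679e+02
  3.35872e+02  3.40000e-02 -1.59775e+02  8.58720e+01 -3.50000e-02
  2.97621e+02 -0.00000e+00  1.57100e+00  0.00000e+00]
```

View pics/w4.png

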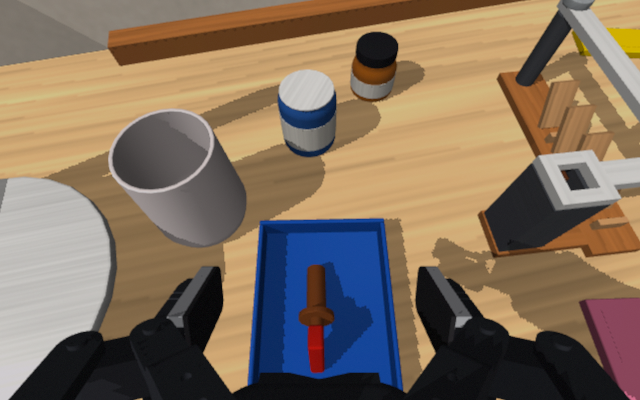

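```bash
cat > jp.py <<'E'
from fk import *
K,S4,S6=json.load(open("fk.json"))
LO=np.array([-3.14,-1.21,-1.07,-3.16,-2.99,-3.1]);HI=np.array([3.14,2.06,1.41,2.05,-.16,3.1])
fk=lambda j:FK(j,K,S4,S6)
def ik(P,Q,seed):
    f=lambda j:(lambda r:np.r_[(r[0]-P)/100,(r[1].inv()*Q).as_rotvec()])(fk(j))
    s=least_squares(f,np.clip(seed,LO+.02,HI-.02),bounds=(LO,HI)); return s.x,np.sqrt(2*s.cost)
def iks(P,Q,extra=()):
    """distinct solutions"""
    sols=[]; b=np.arctan2(P[1],P[0])
    for j4 in(0,-1.2,-2.2,-3.1,1.2):
        for j6 in(-1.5,.7,2.2,-2.8):
            for j3 in (-.5,.6):
                j,e=ik(P,Q,[b+.3,.3,j3,j4,-1,j6])
                if e<1e-3 and not any(np.abs(j-k).max()<.05 for k in sols): sols.append(j)
    return sols
def jplan(js,claw,rmax=.14,smax=.045,jmax=.18,j0=None,quiet=0):
    j=np.array(read_state()["joints"]) if j0 is None else np.array(j0); rows=[];zmin=1e9
    for J in js:
        J=np.array(J); n=int(np.ceil(np.abs(J-j).max()/.04))
        pts=[j+(J-j)*k/n for k in range(n+1)]; last=pts[0];p,q=fk(last)
        for k in range(1,n+1):
            P,Q=fk(pts[k]); nxt=fk(pts[k+1]) if k<n else None
            over=lambda A,jj:(np.linalg.norm(A[0]-p)>smax*1000) or (q.inv()*A[1]).magnitude()>rmax or np.abs(jj-last).max()>jmax
            if k==n or over(nxt,pts[k+1]):
                rows.append([*[round(float(v),4)+0 for v in q.inv().apply(P-p)/1000],*[round(float(v),3)+0 for v in (q.inv()*Q).as_rotvec()],claw]); last=pts[k];p,q=P,Q;zmin=min(zmin,P[2])
        j=J
    if not quiet: print(len(rows),"rows zmin",round(zmin)); print(str(rows).replace(" ",""))
    return rows
E
cat > rk.py <<'E'
import numpy as np
PIV=np.array([710.5,-4.3]);YAW=np.radians(-5.9)
X=np.array([np.cos(YAW),np.sin(YAW),0]);Y=np.array([-X[1],X[0],0]);Z=np.array([0,0,1.])
O=np.r_[PIV,0]-145*X
def rw(x,y,z): return O+x*X+y*Y+z*Z
def knob(t): return rw(145-160*np.cos(t),160*np.sin(t),0)
E
python3 - <<'E'
from jp import *; from rk import *
P=np.array([549.5,12,205.])
for j in iks(P,down(-96)): print("knob",j.round(2))
j,e=ik(P,down(-96),[.5,.2,-.3,0,-1,1]); print(j.round(3),e); jplan([j],.0854)
# feasibility of tile seating pose: slot4 guess x=+70
c,s=np.cos(np.radians(28)),np.sin(np.radians(28))
for sx in (70,-55):
    Q=tool(c*X-s*Z,-Y); G=rw(sx+19,0,61)+25*(s*X+c*Z); P=G+19*(c*X-s*Z)
    print("seat",sx,P.round(0)); [print(k.round(2)) for k in iks(P,Q)]
E
```

```text
knob [ 0.32  0.28 -0.22 -0.   -1.07  1.15]
[ 0.317  0.278 -0.219 -0.    -1.074  1.149] 2.9946746306988443e-12
14 rows zmin 205
[[0.0217,0.0189,0.0235,-0.024,-0.012,-0.063,0.0854],[0.0226,0.0184,0.0208,-0.032,-0.013,-0.059,0.0854],[0.0232,0.0178,0.0181,-0.04,-0.013,-0.053,0.0854],[0.0312,0.0225,0.0201,-0.063,-0.018,-0.059,0.0854],[0.0306,0.0211,0.0158,-0.073,-0.019,-0.044,0.0854],[0.0294,0.0194,0.0119,-0.079,-0.02,-0.028,0.0854],[0.0275,0.0176,0.0086,-0.082,-0.021,-0.01,0.0854],[0.0252,0.0155,0.006,-0.082,-0.023,0.008,0.0854],[0.0226,0.0132,0.004,-0.078,-0.025,0.026,0.0854],[0.0198,0.0107,0.0028,-0.07,-0.028,0.043,0.0854],[0.0169,0.008,0.0022,-0.059,-0.031,0.059,0.0854],[0.0141,0.0051,0.0023,-0.045,-0.035,0.072,0.0854],[0.0116,0.0022,0.0031,-0.029,-0.039,0.082,0.0854],[0.0025,0.0,0.0009,-0.004,-0.011,0.022,0.0854]]
seat 70 [683.  -1.  74.]
[-0.31  0.59 -0.7  -2.88 -0.8  -1.65]
seat -55 [559.  11.  74.]
[-0.41  0.57 -1.   -2.84 -1.08 -1.57]
```

>>> {"name": "play_rows", "arguments": {"series": [[0.022,0.019,0.0235,-0.024,-0.012,-0.063,0.0854],[0.0225,0.0185,0.021,-0.032,-0.013,-0.059,0.0854],[0.023,0.018,0.018,-0.04,-0.013,-0.053,0.0854],[0.031,0.0225,0.02,-0.063,-0.018,-0.059,0.0854],[0.0305,0.021,0.016,-0.073,-0.019,-0.044,0.0854],[0.0295,0.0195,0.012,-0.079,-0.02,-0.028,0.0854],[0.0275,0.0175,0.0085,-0.082,-0.021,-0.01,0.0854],[0.025,0.0155,0.006,-0.082,-0.023,0.008,0.0854],[0.0225,0.013,0.004,-0.078,-0.025,0.026,0.0854],[0.02,0.0105,0.003,-0.07,-0.028,0.043,0.0854]]}}

```text
clock: 21.2
position: [549.2, 58.5, 219.8]
ee_rot: [0.473, -0.462, 0.625, -0.415]
contact_force: [0.7, -0.5, -0.7]
gripper_width: 85.2
```

```bash
python3 - <<'E'
from jp import *; from rk import *
show(); log()
P=np.array([549.5,12,205.])
j,e=ik(P,down(-96),[.317,.278,-.219,0,-1.074,1.149]); jplan([j],.0854,rmax=.1)
E
```

```text
t 21.2 p [549.2  58.5 219.8] F [ 0.7 -0.5 -0.7] T [0.42 0.11 0.04] w 85.2 j [ 0.53  0.26 -0.34  0.28 -1.04  0.69]
x [-0.208 -0.956  0.208] y [ 0.082 -0.229 -0.97 ]
3 rows zmin 205
[[0.0163,0.0102,0.0016,-0.054,-0.03,0.062,0.0854],[0.0142,0.0074,0.0021,-0.04,-0.033,0.073,0.0854],[0.0123,0.0045,0.0031,-0.023,-0.036,0.081,0.0854]]
```

>>> {"name": "play_rows", "arguments": {"series": [[0.0165,0.01,0.0015,-0.054,-0.03,0.062,0.0854],[0.0145,0.0075,0.002,-0.04,-0.033,0.073,0.0854],[0.0125,0.0045,0.003,-0.023,-0.036,0.081,0.0854],[0,0,0,0,0,0,0.0854],[0,0,0,0,0,0,0.0854]]}}

```text
clock: 21.7
position: [548.8, 8.5, 207.5]
ee_rot: [-0.469, 0.53, -0.521, 0.478]
contact_force: [-0.1, -0.6, 0.2]
gripper_width: 85.6
```

```bash
python3 - <<'E'
from h import *
show(); log()
w=cam("wrist"); cv2.imwrite("pics/w5.png",w["color"][:,:,::-1])
[print(b) for b in blobs(w,(0,0,0),(179,255,45),172,200,(200,50,440,390))]
print(proj(w,[549.5,12,172]),proj(w,[710.5,-4.3,138]))
plan([([549.5,12,190],down(-96)),([549.5,12,134],down(-96))],.0854,smax=.03)
E
```

```text
t 21.7 p [548.8   8.5 207.5] F [-0.1 -0.6  0.2] T [-0.03 -0.04 -0.02] w 85.6 j [ 0.3   0.27 -0.21 -0.02 -1.08  1.17]
x [-0.104 -0.994 -0.018] y [ 0.001  0.018 -1.   ]
{'px': (319, 382), 'w': (446.0, 19.9), 'yaw': 85.1, 'size': (106.9, 13.6)}
{'px': (429, 326), 'w': (478.8, -53.6), 'yaw': -3.5, 'size': (92.2, 18.7)}
{'px': (216, 279), 'w': (507.1, 75.2), 'yaw': -12.3, 'size': (130.0, 24.7)}
{'px': (312, 223), 'w': (558.7, 12.0), 'yaw': -5.5, 'size': (32.8, 22.3)}
[313.11439867 238.62380204] [312.46126592 -72.41638163]
3 rows
[[-0.003,0.0176,0.0005,0.001,0.001,-0.017,0.0854],[0.0,0.028,0.0,0.0,0.0,0.0,0.0854],[0.0,0.028,0.0,0.0,0.0,0.0,0.0854]]
```

View pics/w5.png

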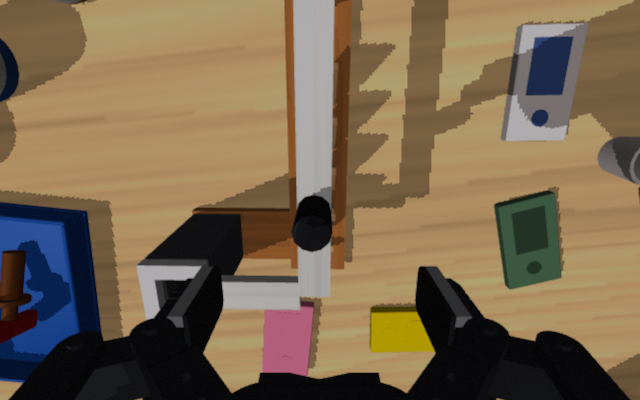

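>>> {"name": "play_rows", "arguments": {"series": [[-0.0035,0.0175,0.0015,0,0,-0.017,0.0854],[0,0.028,0,0,0,0,0.0854],[0,0.028,0,0,0,0,0.0854],[0,0,0,0,0,0,0.06],[0,0,0,0,0,0,0.03],[0,0,0,0,0,0,0.015],[0,0,0,0,0,0,0.015],[0,0,0,0,0,0,0.015],[0,0,0,0,0,0,0.015]]}}

```text
clock: 22.65
position: [551.2, 18.9, 138.1]
ee_rot: [0.474, -0.52, 0.525, -0.478]
contact_force: [2.1, -0.3, -5.2]
gripper_width: 22.5
```

```bash
python3 - <<'E'
from jp import *; from rk import *
s=show(); log()
p=s["position"]; r=np.array(p[:2])-PIV; print("r",np.hypot(*r))
q=R.from_quat(s["ee_rot"]); th0=np.arctan2(*(np.array([[-Y[0],-Y[1]],[X[0],X[1]]])@r)[[0,1]]*np.array([-1,-1])); print("th0",th0)
w=[]
for t in np.linspace(0,1.48,19)[1:]: w.append(([*knob(t)[:2],136],down(-96)))
plan(w,.015,p=[*knob(0)[:2],136],q=down(-96))
print(iks(np.array([*knob(1.48)[:2],136]),down(-96)))
E
```

```text
t 22.6 p [551.2  18.9 138.1] F [ 2.1 -0.3 -5.2] T [-0.33 -0.42  0.01] w 22.5 j [ 0.33  0.34 -0.31  0.   -0.91  1.14]
x [-0.093 -0.996  0.   ] y [ 0.008 -0.001 -1.   ]
r 161.01400144401902
th0 0.04189923567111543
18 rows
[[-0.0131,0.0,0.0005,0.0,0.0,0.0,0.015],[-0.0131,0.0,0.0016,0.0,0.0,0.0,0.015],[-0.0129,0.0,0.0027,0.0,0.0,0.0,0.015],[-0.0126,0.0,0.0037,0.0,0.0,0.0,0.015],[-0.0123,0.0,0.0047,0.0,0.0,0.0,0.015],[-0.0118,0.0,0.0057,0.0,0.0,0.0,0.015],[-0.0113,0.0,0.0067,0.0,0.0,0.0,0.015],[-0.0107,0.0,0.0076,0.0,0.0,0.0,0.015],[-0.0101,0.0,0.0084,0.0,0.0,0.0,0.015],[-0.0094,0.0,0.0092,0.0,0.0,0.0,0.015],[-0.0086,0.0,0.01,0.0,0.0,0.0,0.015],[-0.0077,0.0,0.0107,0.0,0.0,0.0,0.015],[-0.0068,0.0,0.0112,0.0,0.0,0.0,0.015],[-0.0059,0.0,0.0118,0.0,0.0,0.0,0.015],[-0.0049,0.0,0.0122,0.0,0.0,0.0,0.015],[-0.0039,0.0,0.0126,0.0,0.0,0.0,0.015],[-0.0028,0.0,0.0128,0.0,0.0,0.0,0.015],[-0.0018,0.0,0.013,0.0,0.0,0.0,0.015]]
[array([ 4.36061753e-01,  6.28314896e-01,  1.77150561e-01,  7.50539758e-14,
       -1.11963214e+00,  1.03001508e+00])]
```

>>> {"name": "play_rows", "arguments": {"series": [[-0.0135,0,0.0016,0,0,0,0.015],[-0.0135,0,0.0027,0,0,0,0.015],[-0.013,0,0.0037,0,0,0,0.015],[-0.0125,0,0.0047,0,0,0,0.015],[-0.012,0,0.0057,0,0,0,0.015],[-0.0115,0,0.0067,0,0,0,0.015],[-0.011,0,0.0076,0,0,0,0.015],[-0.01,0,0.0084,0,0,0,0.015]]}}

```text
clock: 23.45
position: [584.5, 103.4, 137.9]
ee_rot: [-0.479, 0.535, -0.525, 0.456]
contact_force: [-10.4, -0.1, 7.5]
gripper_width: 22.4
```

```bash
cat >> rk.py <<'E'
def theta(p):
    d=np.array([p[0],p[1],0])-np.r_[PIV,0]; return np.arctan2(d@Y,-(d@X)),np.hypot(d@X,d@Y)
E
python3 - <<'E'
from h import *; from rk import *
s=show(); log(); t0,r=theta(s["position"]); print(t0,r)
w=[([*knob(t)[:2],138],down(-96)) for t in np.linspace(t0,1.5,11)[1:]]
plan(w,.015)
E
```

```text
t 23.4 p [584.5 103.4 137.9] F [-10.4  -0.1   7.5] T [ 0.36  2.72 -0.97] w 22.4 j [ 0.44  0.43 -0.17 -0.01 -1.01  1.  ]
x [-0.125 -0.992  0.015] y [-0.035 -0.011 -0.999]
0.6040809946885484 165.75058688946743
10 rows
[[-0.0084,-0.0006,0.0132,0.033,-0.021,0.015,0.015],[-0.0106,0.0,0.0096,0.0,0.0,0.0,0.015],[-0.0097,0.0,0.0105,0.0,0.0,0.0,0.015],[-0.0087,0.0,0.0114,0.0,0.0,0.0,0.015],[-0.0077,0.0,0.0121,0.0,0.0,0.0,0.015],[-0.0066,0.0,0.0127,0.0,0.0,0.0,0.015],[-0.0054,0.0,0.0133,0.0,0.0,0.0,0.015],[-0.0042,0.0,0.0137,0.0,0.0,0.0,0.015],[-0.0029,0.0,0.014,0.0,0.0,0.0,0.015],[-0.0017,0.0,0.0142,0.0,0.0,0.0,0.015]]
```

>>> {"name": "play_rows", "arguments": {"series": [[-0.009,0,0.013,0.033,-0.021,0.015,0.015],[-0.0105,0,0.01,0,0,0,0.015],[-0.01,0,0.011,0,0,0,0.015],[-0.009,0,0.0115,0,0,0,0.015],[-0.008,0,0.012,0,0,0,0.015]]}}

```text
clock: 23.95
position: [638.9, 141.2, 137.8]
ee_rot: [-0.477, 0.532, -0.524, 0.463]
contact_force: [-0.2, -10.1, -0.7]
gripper_width: 22.4
```

```bash
python3 - <<'E'
from h import *; from rk import *
s=show(); log(); t0,r=theta(s["position"]); print(t0,r)
w=[([*knob(t)[:2],138],down(-96)) for t in np.linspace(t0,1.52,8)[1:]]
plan(w,.015)
E
```

```text
t 23.9 p [638.9 141.2 137.8] F [ -0.2 -10.1  -0.7] T [-2.24 -0.42  0.2 ] w 22.4 j [ 0.46  0.52 -0.02 -0.01 -1.06  1.  ]
x [-0.115 -0.993  0.008] y [-0.022 -0.005 -1.   ]
1.0104318801930026 162.14281501482856
7 rows
[[-0.0041,-0.0004,0.0112,0.021,-0.011,0.008,0.015],[-0.0051,0.0,0.0105,0.0,0.0,0.0,0.015],[-0.0043,0.0,0.0108,0.0,0.0,0.0,0.015],[-0.0035,0.0,0.0111,0.0,0.0,0.0,0.015],[-0.0027,0.0,0.0113,0.0,0.0,0.0,0.015],[-0.0019,0.0,0.0115,0.0,0.0,0.0,0.015],[-0.001,0.0,0.0116,0.0,0.0,0.0,0.015]]
```

>>> {"name": "play_rows", "arguments": {"series": [[-0.004,0,0.011,0.021,-0.011,0.008,0.015],[-0.005,0,0.0105,0,0,0,0.015],[-0.0045,0,0.011,0,0,0,0.015],[-0.0035,0,0.011,0,0,0,0.015],[-0.0025,0,0.0115,0,0,0,0.015],[-0.002,0,0.0115,0,0,0,0.015],[-0.001,0,0.0115,0,0,0,0.015],[0,0,0,0,0,0,0.015]]}}

```text
clock: 24.75
position: [714.1, 155.9, 137.8]
ee_rot: [-0.475, 0.533, -0.524, 0.465]
contact_force: [-4.0, -0.6, 0.7]
gripper_width: 22.4
```

```bash
python3 - <<'E'
from h import *; from rk import *
s=show(); log(); t0,r=theta(s["position"]); print(t0,r)
E
```

```text
t 24.8 p [714.1 155.9 137.8] F [-4.  -0.6  0.7] T [-0.22  0.67 -0.74] w 22.4 j [ 0.43  0.64  0.2  -0.01 -1.15  1.03]
x [-0.116 -0.993  0.002] y [-0.019  0.    -1.   ]
1.4901857200605397 160.25760309330897
```

>>> {"name": "play_rows", "arguments": {"series": [[0,0,0,0,0,0,0.04],[0,0,0,0,0,0,0.0854],[0,0,0,0,0,0,0.0854],[0,-0.02,0,0,0,0,0.0854],[0,-0.035,0,0,0,0,0.0854],[0,-0.045,0,0,0,0,0.0854]]}}

```text
clock: 25.35
position: [713.0, 155.9, 232.3]
ee_rot: [-0.48, 0.532, -0.521, 0.463]
contact_force: [0.4, 0.7, 0.2]
gripper_width: 85.2
```

```bash
python3 - <<'E'
from h import *; from rk import *
s=show(); log()
plan([([520,-150,300],down(-90))],.0854,smax=.047)
E
```

```text
t 25.4 p [713.  155.9 232.3] F [0.4 0.7 0.2] T [ 0.   -0.16 -0.01] w 85.2 j [ 0.43  0.58  0.34 -0.01 -1.36  1.03]
x [-0.11  -0.994  0.008] y [-0.029 -0.004 -1.   ]
8 rows
[[0.0407,-0.0076,-0.02,0.004,-0.014,0.001,0.0854],[0.0404,-0.0077,-0.0205,0.004,-0.014,0.001,0.0854],[0.0401,-0.0078,-0.0211,0.004,-0.014,0.001,0.0854],[0.0398,-0.0079,-0.0216,0.004,-0.014,0.001,0.0854],[0.0395,-0.008,-0.0221,0.004,-0.014,0.001,0.0854],[0.0392,-0.0081,-0.0226,0.004,-0.014,0.001,0.0854],[0.0389,-0.0082,-0.0231,0.004,-0.014,0.001,0.0854],[0.0386,-0.0083,-0.0236,0.004,-0.014,0.001,0.0854]]
```

>>> {"name": "play_rows", "arguments": {"series": [[0.0405,-0.008,-0.02,0.004,-0.014,0.001,0.0854],[0.0405,-0.008,-0.0205,0.004,-0.014,0.001,0.0854],[0.04,-0.008,-0.021,0.004,-0.014,0.001,0.0854],[0.04,-0.008,-0.0215,0.004,-0.014,0.001,0.0854],[0.0395,-0.008,-0.022,0.004,-0.014,0.001,0.0854],[0.039,-0.008,-0.0225,0.004,-0.014,0.001,0.0854],[0.039,-0.008,-0.023,0.004,-0.014,0.001,0.0854],[0.0385,-0.008,-0.0235,0.004,-0.014,0.001,0.0854],[0,0,0,0,0,0,0.0854],[0,0,0,0,0,0,0.0854]]}}

```text
clock: 26.35
position: [518.8, -159.6, 311.6]
ee_rot: [-0.494, 0.486, -0.504, 0.515]
contact_force: [-0.0, 0.1, -1.1]
gripper_width: 85.7
```

```bash
python3 - <<'E'
from h import *; from rk import *
s=show(); log()
w=cam("wrist"); cv2.imwrite("pics/w6.png",w["color"][:,:,::-1])
for n,lo,hi in [("green",(45,40,30),(85,255,255)),("blue",(100,100,40),(125,255,255)),("terra",(3,150,80),(12,255,255))]:
    print(n); [print("  ",b) for b in blobs(w,lo,hi,12,300)]
print("white"); [print("  ",b) for b in blobs(w,(0,0,110),(179,60,255),12,1500)]
print([proj(w,rw(x,0,12)).round(0).tolist() for x in (-125,165)])
E
```

```text
t 26.4 p [ 518.8 -159.6  311.6] F [-0.   0.1 -1.1] T [ 0.07  0.12 -0.01] w 85.7 j [-0.    0.18 -0.08 -0.   -1.27  1.59]
x [ 0.019 -1.    -0.002] y [ 0.04   0.003 -0.999]
green
   {'px': (354, 214), 'w': (452.5, -210.2), 'yaw': 10.1, 'size': (103.4, 56.3)}
blue
   {'px': (507, 309), 'w': (307.5, -449.3), 'yaw': 56.8, 'size': (125.1, 60.4)}
   {'px': (362, 78), 'w': (630.6, -210.3), 'yaw': -5.0, 'size': (48.5, 32.4)}
   {'px': (498, 92), 'w': (615.9, -382.7), 'yaw': -0.6, 'size': (102.0, 60.0)}
terra
   {'px': (465, 211), 'w': (459.3, -362.8), 'yaw': 16.5, 'size': (103.1, 59.7)}
white
   {'px': (360, 90), 'w': (614.7, -208.6), 'yaw': -4.9, 'size': (103.9, 58.3)}
[[187.0, 219.0], [191.0, -16.0]]
```

View pics/w6.png

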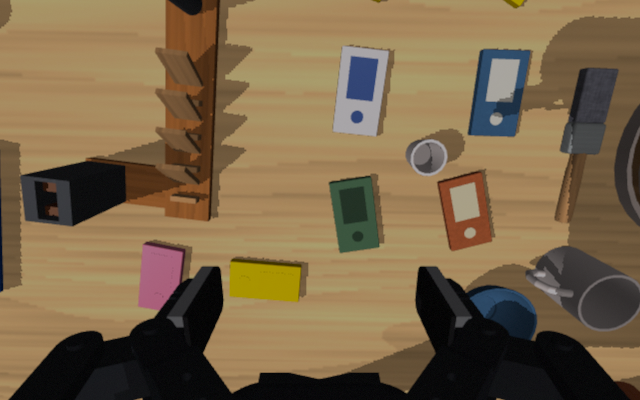

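```bash
python3 - <<'E'
import cv2
c=cv2.imread("pics/w6.png")[30:228,140:230]; cv2.imwrite("pics/c6.png",cv2.resize(c,None,fx=3,fy=3,interpolation=cv2.INTER_CUBIC))
E
```

```text
(no output)
```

View pics/c6.png

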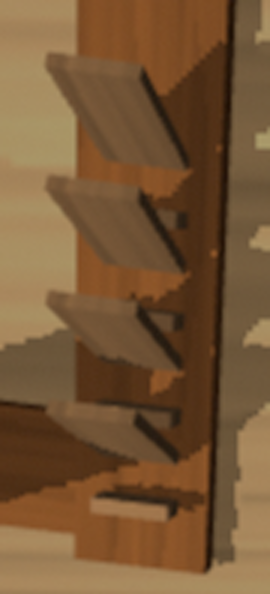

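```bash
python3 - <<'E'
from h import *; from rk import *
w=cam("wrist"); 
def rack(u,v,z):
    p=onz(w,140+(u+.5)/3-.5,30+(v+.5)/3-.5,z)-O; return np.round([p@X,p@Y],1)
for n,P in dict(foot_right=[(178,462),(181,370),(184,272),(188,168)]).items():
    print(n,[rack(u,v,12).tolist() for u,v in P])
print("toplft",[rack(u,v,65).tolist() for u,v in [(48,424),(48,308),(48,192),(47,70)]])
print("toprgt",[rack(u,v,65).tolist() for u,v in [(133,428),(137,316),(140,200),(140,80)]])
print("ridge1 back/front top",rack(93,496,26),rack(170,503,26),rack(93,510,26),rack(166,518,26))
print("base end right",rack(208,570,12),rack(77,558,12),"right edge far",rack(232,20,12),"left",rack(78,20,12))
E
```

```text
foot_right [[-72.1, -15.4], [-30.4, -15.6], [11.8, -15.7], [54.4, -16.2]]
toplft [[-49.4, 18.0], [-4.3, 17.6], [38.2, 17.3], [80.2, 17.3]]
toprgt [[-46.9, -15.3], [-3.1, -16.2], [39.5, -16.6], [80.9, -15.9]]
ridge1 back/front top [-88.5  16.7] [-87.5 -17.1] [-94.9  16.7] [-94.7 -15.5]
base end right [-121.9  -30.6] [-123.5   29.9] right edge far [113.1 -32.1] left [105.5  29.5]
```

```bash
cat > tiles.py <<'E'
from jp import *; from rk import *
T=dict(white=(614.7,-208.6,-4.9),green=(452.5,-210.2,10.1),blue=(615.9,-382.7,-.6),terra=(459.3,-362.8,16.5))
SL=lambda i:-73.3+42*(i-1)
C,S=np.cos(np.radians(28)),np.sin(np.radians(28))
QS=tool(C*X-S*Z,-Y); U=S*X+C*Z
UP=27.
def grasp(n,z):
    x,y,a=T[n]; r=np.radians(a); return np.array([x+UP*np.cos(r),y+UP*np.sin(r),z]),down(a-90)
def seat(i,zt,lift=0,gap=2,dy=0):
    """TCP pose; zt = TCP height above bench when gripped (tile centre is zt-6 along approach)"""
    c=rw(SL(i)+19-gap,dy,61)+lift*U
    return c+UP*U-(zt-6)*(C*X-S*Z),QS
def tilebox(p,q,zt):
    m=q.as_matrix(); c=p+m[:,1]*(zt-6)-UP*m[:,2]
    return np.array([c+a*m[:,2]*52+b*m[:,0]*29+d*m[:,1]*6 for a in(-1,1) for b in(-1,1) for d in(-1,1)])
DS=[.3,.2,-.3,0,-1,1.4]; SS=[-.31,.59,-.7,-2.88,-.8,-1.65]
E
python3 - <<'E'
from tiles import *
for n in T:
    for z in(0,280):
        P,Q=grasp(n,z); b=np.arctan2(P[1],P[0]); j,e=ik(P,Q,[b+.3,.3,-.3,0,-1,1.5]); print(n,z,P.round(),j.round(2),round(e,4))
for i in (4,3,2,1):
    for l in(0,100):
        P,Q=seat(i,-3,l); j,e=ik(P,Q,SS); print(i,l,P.round(),j.round(2),round(e,4))
a,_=ik(*grasp("white",280),[.1,.3,-.3,0,-1,1.5]); b,_=ik(*seat(4,-3,100),SS)
print("white->4"); 
for k in np.linspace(0,1,11):
    p,q=fk(a+(b-a)*k); print(p.round(),q.as_matrix()[:,1].round(2),"tile zmin",tilebox(p,q,-3)[:,2].min().round())
print(len(jplan([b],.0,j0=a,quiet=1)))
P,Q=grasp("white",120); plan([(P,Q)],.08,smax=.047)
E
```

```text
white 0 [ 642. -211.    0.] [-0.08  0.69 -0.1  -0.   -0.78  1.56] 0.0
white 280 [ 642. -211.  280.] [-0.08  0.45  0.23  0.   -1.35  1.56] 0.0
green 0 [ 479. -205.    0.] [-0.09  0.5  -0.51 -0.   -0.56  1.84] 0.0
green 280 [ 479. -205.  280.] [-0.09  0.17 -0.16  0.   -1.23  1.84] 0.0
blue 0 [ 643. -383.    0.] [-0.32  0.79  0.12  0.   -0.9   1.88] 0.0
blue 280 [ 643. -383.  280.] [-0.32  0.59  0.46  0.   -1.44  1.88] 0.0
terra 0 [ 485. -355.    0.] [-0.36  0.6  -0.3  -0.   -0.67  2.22] 0.0
terra 280 [ 485. -355.  280.] [-0.36  0.32  0.03  0.   -1.28  2.22] 0.0
4 0 [656.   1.  81.] [-0.33  0.56 -0.76 -2.87 -0.84 -1.65] 0.0
4 100 [703.  -4. 169.] [-0.29  0.39 -0.55 -2.77 -0.47 -1.82] 0.0
3 0 [614.   6.  81.] [-0.36  0.54 -0.86 -2.86 -0.92 -1.62] 0.0
3 100 [661.   1. 169.] [-0.31  0.34 -0.65 -2.77 -0.52 -1.8 ] 0.0
2 0 [573.  10.  81.] [-0.39  0.54 -0.96 -2.84 -1.02 -1.59] 0.0
2 100 [619.   5. 169.] [-0.33  0.29 -0.74 -2.75 -0.57 -1.79] 0.0
1 0 [531.  14.  81.] [-0.44  0.56 -1.06 -2.82 -1.13 -1.55] 0.0
1 100 [577.   9. 169.] [-0.36  0.24 -0.83 -2.73 -0.61 -1.79] 0.0
white->4
[ 642. -211.  280.] [ 0.  0. -1.] tile zmin 283.0
[ 630. -140.  221.] [ 0.05  0.26 -0.97] tile zmin 214.0
[623. -67. 185.] [ 0.14  0.47 -0.87] tile zmin 169.0
[625.  -2. 169.] [ 0.26  0.62 -0.74] tile zmin 148.0
[634.  50. 169.] [ 0.41  0.7  -0.59] tile zmin 150.0
[651.  84. 178.] [ 0.57  0.68 -0.46] tile zmin 147.0
[672.  97. 189.] [ 0.72  0.6  -0.36] tile zmin 155.0
[692.  91. 196.] [ 0.84  0.45 -0.31] tile zmin 169.0
[706.  68. 196.] [ 0.91  0.27 -0.32] tile zmin 137.0
[710.  35. 187.] [ 0.92  0.08 -0.37] tile zmin 111.0
[703.  -4. 169.] [ 0.88 -0.09 -0.47] tile zmin 101.0
68
5 rows
[[0.011,0.0392,0.0227,-0.008,0.021,-0.001,0.08],[0.0105,0.039,0.0232,-0.008,0.021,-0.001,0.08],[0.01,0.0388,0.0237,-0.008,0.021,-0.001,0.08],[0.0094,0.0386,0.0242,-0.008,0.021,-0.001,0.08],[0.0089,0.0385,0.0247,-0.008,0.021,-0.001,0.08]]
```

```bash
python3 - <<'E'
s=open("tiles.py").read()
s=s.replace("np.array([x+UP*np.cos(r),y+UP*np.sin(r),z]),down(a-90)","np.array([x-UP*np.cos(r),y-UP*np.sin(r),z]),down(a+90)")
s=s.replace("DS=[.3,.2,-.3,0,-1,1.4]","def gj(n,z):\n    P,Q=grasp(n,z); return ik(P,Q,[np.arctan2(P[1],P[0])+.3,.3,-.3,0,-1,-1.5])[0]\nDS=0")
open("tiles.py","w").write(s)
from tiles import *
for n in T:
    for z in(0,280): print(n,z,gj(n,z).round(2))
for n,i in (("white",4),("blue",3),("green",2),("terra",1)):
    a=gj(n,280); b,_=ik(*seat(i,-3,100),SS)
    print(n,i,"rows",len(jplan([b],.0,j0=a,quiet=1)))
    for k in np.linspace(0,1,6):
        p,q=fk(a+(b-a)*k); t=tilebox(p,q,-3); print(p.round(),q.as_matrix()[:,1].round(2),"tile zmin",t[:,2].min().round())
j=np.array(read_state()["joints"]); g=gj("white",120); m=(j+g)/2; 
jplan([g],.08)
E
```

```text
white 0 [-0.08  0.62 -0.25 -0.   -0.7  -1.58]
white 280 [-0.08  0.35  0.08  0.   -1.3  -1.58]
green 0 [-0.13  0.45 -0.62 -0.   -0.5  -1.27]
green 280 [-0.13  0.09 -0.26 -0.   -1.22 -1.27]
blue 0 [-0.35  0.72 -0.02  0.   -0.82 -1.23]
blue 280 [-0.35  0.5   0.31  0.   -1.38 -1.23]
terra 0 [-0.42  0.56 -0.38 -0.   -0.63 -0.86]
terra 280 [-0.42  0.26 -0.05 -0.   -1.26 -0.86]
white 4 rows 30
[ 588. -206.  280.] [ 0. -0. -1.] tile zmin 283.0
[576. -64. 185.] [ 0.14  0.46 -0.87] tile zmin 170.0
[597.  52. 168.] [ 0.41  0.68 -0.61] tile zmin 126.0
[645.  98. 186.] [ 0.72  0.58 -0.38] tile zmin 119.0
[691.  70. 193.] [ 0.91  0.26 -0.33] tile zmin 115.0
[703.  -4. 169.] [ 0.88 -0.09 -0.47] tile zmin 101.0
blue 3 rows 32
[ 589. -382.  280.] [ 0. -0. -1.] tile zmin 283.0
[ 606. -203.  183.] [ 0.22  0.44 -0.87] tile zmin 170.0
[631. -51. 169.] [ 0.49  0.64 -0.58] tile zmin 137.0
[662.  30. 190.] [ 0.76  0.54 -0.35] tile zmin 127.0
[681.  37. 198.] [ 0.92  0.24 -0.31] tile zmin 120.0
[661.   1. 169.] [ 0.88 -0.09 -0.47] tile zmin 101.0
green 2 rows 33
[ 426. -215.  280.] [-0.  0. -1.] tile zmin 28
[... 1191 characters left out ...]
22,0.0072,0.0021,0.0,0.122,-0.001,0.08],[-0.0024,0.0073,0.0018,0.0,0.122,-0.001,0.08],[-0.0025,0.0073,0.0016,0.0,0.122,-0.001,0.08],[-0.0026,0.0073,0.0013,0.001,0.122,-0.001,0.08],[-0.0027,0.0073,0.001,0.001,0.122,-0.001,0.08],[-0.0027,0.0074,0.0007,0.001,0.122,-0.001,0.08],[-0.0027,0.0074,0.0004,0.001,0.122,-0.001,0.08],[-0.0026,0.0074,0.0002,0.001,0.122,-0.001,0.08],[-0.0026,0.0074,-0.0001,0.001,0.122,-0.001,0.08],[-0.0025,0.0075,-0.0003,0.001,0.122,-0.001,0.08],[-0.0024,0.0075,-0.0005,0.001,0.122,-0.001,0.08],[-0.0023,0.0075,-0.0007,0.001,0.122,0.0,0.08],[-0.0022,0.0075,-0.0009,0.001,0.122,0.0,0.08],[-0.002,0.0075,-0.0011,0.001,0.122,0.0,0.08],[-0.0013,0.005,-0.0008,0.001,0.081,0.0,0.08]]
```

>>> {"name": "play_rows", "arguments": {"series": [[0.002,0.008,0.004,0,0.145,0,0.08],[0.001,0.008,0.004,0,0.145,0,0.08],[0.001,0.008,0.004,0,0.145,0,0.08],[0,0.008,0.004,0,0.145,0,0.08],[0,0.008,0.004,0,0.145,0,0.08],[-0.001,0.008,0.004,0,0.145,0,0.08],[-0.001,0.008,0.004,0,0.145,0,0.08],[-0.001,0.008,0.003,0,0.145,0,0.08],[-0.002,0.008,0.003,0,0.145,0,0.08],[-0.002,0.008,0.003,0,0.145,0,0.08]]}}

```text
clock: 27.45
position: [566.0, -165.5, 224.6]
ee_rot: [-0.025, 0.707, -0.705, 0.05]
contact_force: [0.3, -0.6, 1.0]
gripper_width: 79.9
```

>>> {"name": "play_rows", "arguments": {"series": [[-0.002,0.008,0.002,0,0.145,0,0.08],[-0.002,0.008,0.002,0,0.145,0,0.08],[-0.003,0.008,0.002,0,0.145,0,0.08],[-0.003,0.008,0.001,0,0.145,0,0.08],[-0.003,0.008,0.001,0,0.145,0,0.08],[-0.003,0.008,0.001,0,0.145,0,0.08],[-0.003,0.008,0,0,0.145,0,0.08],[-0.003,0.008,0,0,0.145,0,0.08],[-0.003,0.008,0,0,0.145,0,0.08],[-0.003,0.008,0,0,0.145,0,0.08]]}}

```text
clock: 28.45
position: [597.0, -173.7, 132.5]
ee_rot: [0.456, 0.552, -0.538, -0.445]
contact_force: [0.4, -0.9, -0.5]
gripper_width: 80.1
```

```bash
python3 - <<'E'
from tiles import *
show(); log()
plan([(grasp("white",40))],.08); plan([grasp("white",-2)],.08,p=grasp("white",40)[0],q=grasp("white",40)[1])
for V in ([520,-100,330],[560,-150,330],[600,-120,330]):
    vj,e=ik(np.array(V,float),QS,[-.5,0,-.3,-2.7,-.5,-1.8]); print("via",V,vj.round(2),round(e,4))
    for n in T:
        a=gj(n,300); print(n,"rows",len(jplan([vj],.0,j0=a,quiet=1)))
        for k in np.linspace(0,1,6):
            p,q=fk(a+(vj-a)*k); t=tilebox(p,q,-3); print("  ",p.round(),"tile zmin",t[:,2].min().round())
E
```

```text
t 28.4 p [ 597.  -173.7  132.5] F [ 0.4 -0.9 -0.5] T [-0.01  0.1  -0.  ] w 80.1 j [-0.03  0.45 -0.15 -0.01 -0.95 -1.35]
x [-0.188  0.982  0.   ] y [ 0.025  0.005 -1.   ]
3 rows
[[-0.0101,0.0307,0.0059,0.008,0.092,0.001,0.08],[-0.0105,0.0307,0.0046,0.008,0.092,0.001,0.08],[-0.0109,0.0308,0.0034,0.008,0.092,0.001,0.08]]
1 rows
[[0.0,0.042,0.0,0.0,0.0,0.0,0.08]]
via [520, -100, 330] [-0.27 -0.17 -0.51 -1.54 -0.16 -3.1 ] 0.1518
white rows 39
   [ 588. -206.  300.] tile zmin 303.0
   [ 587. -141.  279.] tile zmin 270.0
   [589. -91. 287.] tile zmin 265.0
   [585. -69. 309.] tile zmin 257.0
   [565. -76. 328.] tile zmin 253.0
   [ 520. -100.  327.] tile zmin 254.0
green rows 42
   [ 426. -215.  300.] tile zmin 303.0
   [ 456. -146.  271.] tile zmin 261.0
   [490. -95. 273.] tile zmin 257.0
   [518. -72. 294.] tile zmin 247.0
   [530. -78. 317.] tile zmin 244.0
   [ 520. -100.  327.] tile zmin 254.0
blue rows 37
   [ 589. -382.  300.] tile zmin 303.0
   [ 611. -283.  286.] tile zmin 276.0
   [ 622. -197.  299.] tile zmin 281.0
   [ 613. -137.  323.] tile zmin 276.0
   [ 581. -108.  337.] ti
[... 1699 characters left out ...]
 tile zmin 303.0
   [ 472. -148.  269.] tile zmin 259.0
   [ 522. -100.  270.] tile zmin 254.0
   [566. -82. 291.] tile zmin 245.0
   [595. -92. 315.] tile zmin 242.0
   [ 600. -120.  328.] tile zmin 254.0
blue rows 37
   [ 589. -382.  300.] tile zmin 303.0
   [ 626. -288.  279.] tile zmin 268.0
   [ 652. -205.  288.] tile zmin 270.0
   [ 661. -150.  311.] tile zmin 264.0
   [ 644. -125.  330.] tile zmin 257.0
   [ 600. -120.  328.] tile zmin 254.0
terra rows 29
   [ 433. -370.  300.] tile zmin 303.0
   [ 498. -285.  271.] tile zmin 261.0
   [ 554. -210.  275.] tile zmin 255.0
   [ 593. -159.  296.] tile zmin 258.0
   [ 609. -131.  319.] tile zmin 247.0
   [ 600. -120.  328.] tile zmin 254.0
```

>>> {"name": "play_rows", "arguments": {"series": [[-0.01,0.031,0.006,0.008,0.093,0,0.08],[-0.0105,0.031,0.0045,0.008,0.093,0,0.08],[-0.011,0.031,0.0035,0.008,0.093,0,0.08],[0,0,0,0,0,0,0.08]]}}

```text
clock: 28.85
position: [591.1, -201.0, 32.9]
ee_rot: [-0.521, -0.477, 0.476, 0.524]
contact_force: [-0.1, -0.2, -0.5]
gripper_width: 79.8
```

```bash
python3 - <<'E'
from tiles import *
show(); log()
plan([grasp("white",-2)],.08,smax=.03)
for n,i in (("white",4),("blue",3),("green",2),("terra",1)):
    for l,dy in ((40,-130),(60,-160)):
        P,Q=seat(i,-3,l,dy=dy); b,e=ik(P,Q,SS); a=gj(n,200)
        print(n,i,l,dy,P.round(),b.round(2),round(e,3),"rows",len(jplan([b],.0,j0=a,quiet=1)))
        for k in np.linspace(0,1,8)[1:]:
            p,q=fk(a+(b-a)*k); t=tilebox(p,q,-3); print("  ",p.round(),"tile zmin",t[:,2].min().round(),"ymax",t[:,1].max().round())
E
```

```text
t 28.9 p [ 591.1 -201.    32.9] F [-0.1 -0.2 -0.5] T [ 0.02  0.14 -0.04] w 79.8 j [-0.07  0.58 -0.22 -0.01 -0.78 -1.59]
x [0.092 0.996 0.004] y [-0.001  0.004 -1.   ]
2 rows
[[-0.0029,0.0174,0.0014,-0.001,-0.003,0.002,0.08],[-0.0028,0.0174,0.0014,-0.001,-0.003,0.002,0.08]]
white 4 40 -130 [ 661. -130.  116.] [-0.54  0.46 -0.52 -2.39 -0.58 -2.01] 0.0 rows 30
   [ 557. -146.  136.] tile zmin 127.0 ymax -112.0
   [548. -85. 103.] tile zmin 77.0 ymax -53.0
   [560. -39.  93.] tile zmin 50.0 ymax -15.0
   [587. -18.  99.] tile zmin 39.0 ymax 8.0
   [621. -28. 109.] tile zmin 38.0 ymax 6.0
   [649. -68. 117.] tile zmin 43.0 ymax -33.0
   [ 661. -130.  116.] tile zmin 48.0 ymax -96.0
white 4 60 -160 [ 668. -161.  134.] [-0.55  0.43 -0.43 -2.23 -0.5  -2.2 ] 0.0 rows 28
   [ 567. -156.  145.] tile zmin 139.0 ymax -121.0
   [ 565. -107.  116.] tile zmin 94.0 ymax -74.0
   [580. -72. 107.] tile zmin 67.0 ymax -46.0
   [606. -59. 111.] tile zmin 55.0 ymax -32.0
   [635. -71. 121.] tile zmin 52.0 ymax -36.0
   [ 658. -107.  130.] tile zmin 57.0 ymax -72.0
   [ 668. -161.  134.] tile zmin 65.0 yma
[... 1856 characters left out ...]
7.] tile zmin 85.0 ymax -162.0
   [ 426. -123.   87.] tile zmin 56.0 ymax -94.0
   [455. -76.  92.] tile zmin 40.0 ymax -53.0
   [490. -61. 104.] tile zmin 37.0 ymax -27.0
   [521. -76. 114.] tile zmin 41.0 ymax -41.0
   [ 536. -117.  116.] tile zmin 48.0 ymax -83.0
terra 1 60 -160 [ 542. -148.  134.] [-0.71  0.31 -0.69 -2.18 -0.66 -2.1 ] 0.0 rows 28
   [ 421. -294.  143.] tile zmin 136.0 ymax -264.0
   [ 424. -220.  111.] tile zmin 98.0 ymax -187.0
   [ 442. -160.  100.] tile zmin 75.0 ymax -130.0
   [ 470. -121.  104.] tile zmin 57.0 ymax -97.0
   [ 500. -107.  115.] tile zmin 50.0 ymax -72.0
   [ 527. -117.  126.] tile zmin 54.0 ymax -81.0
   [ 542. -148.  134.] tile zmin 65.0 ymax -114.0
```

>>> {"name": "play_rows", "arguments": {"series": [[-0.003,0.0175,0.0015,0,-0.003,0,0.08],[-0.003,0.0175,0.0015,0,0,0,0.08],[0,0,0,0,0,0,0.08]]}}

```text
clock: 29.15
position: [591.7, -203.4, -1.6]
ee_rot: [-0.518, -0.482, 0.479, 0.519]
contact_force: [-1.1, 0.2, -0.4]
gripper_width: 80.0
```

```bash
python3 - <<'E'
from tiles import *
show(); log()
plan([grasp("white",-3)],.08,smax=.03)
E
```

```text
t 29.1 p [ 591.7 -203.4   -1.6] F [-1.1  0.2 -0.4] T [0.05 0.12 0.01] w 80.0 j [-0.07  0.63 -0.24 -0.   -0.7  -1.57]
x [0.076 0.997 0.003] y [ 0.002  0.003 -1.   ]
1 rows
[[-0.0031,0.0014,0.0037,0.001,0.009,0.003,0.08]]
```

>>> {"name": "play_rows", "arguments": {"series": [[-0.003,0.001,0.0035,0,0.009,0.003,0.08],[0,0,0,0,0,0,0.065],[0,0,0,0,0,0,0.05],[0,0,0,0,0,0,0.05],[0,0,0,0,0,0,0.05],[0,0,0,0,0,0,0.05]]}}

```text
clock: 29.75
position: [592.7, -204.5, 4.2]
ee_rot: [0.523, 0.482, -0.478, -0.516]
contact_force: [-0.4, 0.4, -1.4]
gripper_width: 55.8
```

```bash
python3 - <<'E'
from tiles import *
show(); log()
E
```

```text
t 29.8 p [ 592.7 -204.5    4.2] F [-0.4  0.4 -1.4] T [0.02 0.09 0.06] w 55.8 j [-0.07  0.62 -0.24  0.   -0.7  -1.58]
x [ 0.078  0.997 -0.002] y [ 0.011 -0.003 -1.   ]
```

```bash
cat >> tiles.py <<'E'
import tiles as _t
def after_grasp(n):
    """measured grip: returns UP (along tool z), lateral, zt"""
    s=read_state(); m=R.from_quat(s["ee_rot"]).as_matrix(); d=np.array(s["position"])-[T[n][0],T[n][1],6]
    return d@m[:,2],d@m[:,0],s["position"][2]
E
python3 - <<'E'
import tiles; from tiles import *
print(after_grasp("white")); tiles.UP=22.3
s=read_state(); q=R.from_quat(s["ee_rot"]); p=np.array(s["position"])
plan([(p+[0,0,235],down(85))],.05,smax=.047)
a,e=ik(p+[0,0,235],down(85),gj("white",240))
b,e2=ik(*seat(4,4,60,dy=-170),SS); print(e,e2,b.round(2),seat(4,4,60,dy=-170)[0].round())
jplan([b],.05,j0=a)
E
```

```text
(np.float64(22.2464397145862), np.float64(2.3946986139465674), np.float64(4.20309436182311))
5 rows
[[-0.0001,-0.047,-0.0005,0.002,0.002,0.0,0.05],[-0.0001,-0.047,-0.0004,0.002,0.002,0.0,0.05],[0.0,-0.047,-0.0003,0.002,0.002,0.0,0.05],[0.0,-0.047,-0.0002,0.002,0.002,0.0,0.05],[0.0,-0.047,-0.0001,0.002,0.002,0.0,0.05]]
1.775063791625397e-14 1.6671517890683918e-12 [-0.57  0.42 -0.43 -2.2  -0.51 -2.22] [ 658. -170.  133.]
28 rows zmin 128
[[0.0116,0.0185,0.0068,-0.006,0.071,-0.074,0.05],[0.0105,0.0174,0.0069,-0.006,0.074,-0.073,0.05],[0.0095,0.0163,0.0069,-0.006,0.077,-0.072,0.05],[0.0085,0.0151,0.0067,-0.006,0.079,-0.071,0.05],[0.0076,0.014,0.0064,-0.006,0.082,-0.069,0.05],[0.0068,0.0128,0.006,-0.007,0.085,-0.068,0.05],[0.0061,0.0117,0.0055,-0.007,0.087,-0.067,0.05],[0.0055,0.0106,0.0049,-0.007,0.089,-0.066,0.05],[0.0051,0.0095,0.0042,-0.008,0.091,-0.065,0.05],[0.0048,0.0085,0.0035,-0.009,0.093,-0.064,0.05],[0.0046,0.0075,0.0027,-0.009,0.095,-0.063,0.05],[0.0046,0.0065,0.0019,-0.01,0.096,-0.062,0.05],[0.0047,0.0056,0.0011,-0.011,0.097,-0.061,0.05],[0.0049,0.0048,0.0003,-0.011,0.099,-0.061,0.05],[0.0052,0.004,-0.0005,-0.012,0.1,-0.06,0.05],[0.0057,0.0034,-0.0013,-0.012,0.101,-0.06,0.05],[0.0062,0.0027,-0.0019,-0.013,0.102,-0.059,0.05],[0.0069,0.0022,-0.0025,-0.013,0.103,-0.059,0.05],[0.0076,0.0017,-0.003,-0.014,0.103,-0.059,0.05],[0.0084,0.0013,-0.0034,-0.014,0.104,-0.059,0.05],[0.0092,0.001,-0.0038,-0.014,0.105,-0.059,0.05],[0.0101,0.0008,-0.0039,-0.014,0.105,-0.059,0.05],[0.011,0.0006,-0.004,-0.014,0.106,-0.059,0.05],[0.0119,0.0005,-0.004,-0.014,0.106,-0.059,0.05],[0.0127,0.0005,-0.0038,-0.014,0.107,-0.059,0.05],[0.0136,0.0005,-0.0035,-0.014,0.107,-0.059,0.05],[0.0144,0.0006,-0.0031,-0.013,0.108,-0.059,0.05],[0.0075,0.0004,-0.0011,-0.007,0.054,-0.029,0.05]]
```

>>> {"name": "play_rows", "arguments": {"series": [[0,-0.02,0,0,0,0,0.05],[0,-0.045,0,0.003,0.002,0,0.05],[0,-0.047,0,0.003,0.002,0,0.05],[0,-0.047,0,0.002,0.002,0,0.05],[0,-0.047,0,0.002,0.002,0,0.05],[0,-0.03,0,0,0,0,0.05]]}}

```text
clock: 30.35
position: [587.1, -203.7, 240.7]
ee_rot: [-0.517, -0.473, 0.482, 0.526]
contact_force: [0.4, 0.1, -1.9]
gripper_width: 56.3
```

>>> {"name": "play_rows", "arguments": {"series": [[0.0115,0.0185,0.007,-0.006,0.071,-0.074,0.05],[0.0105,0.0175,0.007,-0.006,0.074,-0.073,0.05],[0.0095,0.0165,0.007,-0.006,0.077,-0.072,0.05],[0.0085,0.015,0.0065,-0.006,0.079,-0.071,0.05],[0.0075,0.014,0.0065,-0.006,0.082,-0.069,0.05],[0.007,0.013,0.006,-0.007,0.085,-0.068,0.05],[0.006,0.0115,0.0055,-0.007,0.087,-0.067,0.05],[0.0055,0.0105,0.005,-0.007,0.089,-0.066,0.05],[0.005,0.0095,0.004,-0.008,0.091,-0.065,0.05],[0.005,0.0085,0.0035,-0.009,0.093,-0.064,0.05]]}}

```text
clock: 31.35
position: [576.7, -80.3, 140.9]
ee_rot: [-0.488, -0.377, 0.005, 0.788]
contact_force: [-0.4, 0.4, -1.9]
gripper_width: 56.1
```

```bash
python3 - <<'E'
import tiles; from tiles import *
show(); log(); tiles.UP=22.3
b,e2=ik(*seat(4,4,60,dy=-170),SS); jplan([b],.05)
E
```

```text
t 31.4 p [576.7 -80.3 140.9] F [-0.4  0.4 -1.9] T [-1.19  0.96 -0.04] w 56.1 j [-0.26  0.38 -0.15 -0.82 -0.96 -1.84]
x [0.716 0.376 0.588] y [ 0.359  0.524 -0.772]
18 rows zmin 133
[[0.0044,0.0075,0.0021,-0.008,0.092,-0.062,0.05],[0.0044,0.0066,0.0013,-0.009,0.094,-0.061,0.05],[0.0046,0.0058,0.0005,-0.01,0.095,-0.06,0.05],[0.0048,0.005,-0.0003,-0.011,0.097,-0.06,0.05],[0.0052,0.0042,-0.001,-0.011,0.098,-0.059,0.05],[0.0056,0.0035,-0.0017,-0.012,0.099,-0.059,0.05],[0.0062,0.003,-0.0024,-0.013,0.1,-0.059,0.05],[0.0069,0.0024,-0.003,-0.013,0.1,-0.058,0.05],[0.0076,0.002,-0.0035,-0.014,0.101,-0.058,0.05],[0.0084,0.0016,-0.0039,-0.014,0.102,-0.058,0.05],[0.0092,0.0013,-0.0042,-0.014,0.102,-0.058,0.05],[0.0101,0.0011,-0.0043,-0.015,0.103,-0.058,0.05],[0.0109,0.0009,-0.0044,-0.015,0.104,-0.058,0.05],[0.0118,0.0008,-0.0044,-0.015,0.104,-0.058,0.05],[0.0127,0.0008,-0.0042,-0.015,0.105,-0.058,0.05],[0.0135,0.0008,-0.0039,-0.014,0.105,-0.058,0.05],[0.0143,0.0009,-0.0035,-0.014,0.105,-0.058,0.05],[0.0075,0.0006,-0.0014,-0.007,0.053,-0.029,0.05]]
```

>>> {"name": "play_rows", "arguments": {"series": [[0.0045,0.0075,0.002,-0.008,0.092,-0.062,0.05],[0.0045,0.0065,0.0015,-0.009,0.094,-0.061,0.05],[0.0045,0.006,0.0005,-0.01,0.095,-0.06,0.05],[0.005,0.005,-0.0005,-0.011,0.097,-0.06,0.05],[0.005,0.004,-0.001,-0.011,0.098,-0.059,0.05],[0.0055,0.0035,-0.0015,-0.012,0.099,-0.059,0.05],[0.006,0.003,-0.0025,-0.013,0.1,-0.059,0.05],[0.007,0.0025,-0.003,-0.013,0.1,-0.058,0.05],[0.0075,0.002,-0.0035,-0.014,0.101,-0.058,0.05]]}}

```text
clock: 32.25
position: [630.5, -73.9, 133.6]
ee_rot: [-0.362, -0.106, -0.432, 0.819]
contact_force: [-0.4, 0.0, -0.4]
gripper_width: 55.9
```

>>> {"name": "play_rows", "arguments": {"series": [[0.0085,0.0015,-0.004,-0.014,0.102,-0.058,0.05],[0.009,0.0015,-0.004,-0.014,0.102,-0.058,0.05],[0.01,0.001,-0.0045,-0.015,0.103,-0.058,0.05],[0.011,0.001,-0.0045,-0.015,0.104,-0.058,0.05],[0.012,0.001,-0.0045,-0.015,0.104,-0.058,0.05],[0.0125,0.001,-0.004,-0.015,0.105,-0.058,0.05],[0.0135,0.001,-0.004,-0.014,0.105,-0.058,0.05],[0.0145,0.001,-0.0035,-0.014,0.105,-0.058,0.05],[0.0075,0.0005,-0.0015,-0.007,0.053,-0.029,0.05]]}}

```text
clock: 33.15
position: [647.4, -178.9, 119.3]
ee_rot: [0.152, -0.207, 0.739, -0.623]
contact_force: [-0.1, -0.3, -1.0]
gripper_width: 56.1
```

```bash
python3 - <<'E'
import tiles; from tiles import *
show(); log(); tiles.UP=22.3
plan([seat(4,4,55,dy=-80),seat(4,4,35,dy=0)],.05)
b,e2=ik(*seat(4,4,35),SS);print(b.round(2))
E
```

```text
t 33.1 p [ 647.4 -178.9  119.3] F [-0.1 -0.3 -1. ] T [0.36 2.01 0.09] w 56.1 j [-0.59  0.43 -0.47 -2.28 -0.5  -2.18]
x [-0.177 -0.984 -0.033] y [ 0.857 -0.138 -0.496]
5 rows
[[-0.0336,-0.0009,0.0017,0.01,-0.022,0.017,0.05],[-0.0335,-0.0004,0.0024,0.01,-0.022,0.017,0.05],[-0.0335,0.0002,0.0031,0.01,-0.022,0.017,0.05],[-0.04,0.0,-0.01,0.0,0.0,0.0,0.05],[-0.04,0.0,-0.01,0.0,0.0,0.0,0.05]]
[-0.32  0.49 -0.71 -2.85 -0.72 -1.69]
```

>>> {"name": "play_rows", "arguments": {"series": [[-0.0335,-0.001,0.002,0.01,-0.022,0.017,0.05],[-0.0335,0,0.0025,0.01,-0.022,0.017,0.05],[-0.0335,0,0.003,0.01,-0.022,0.017,0.05],[-0.027,0,-0.003,0,0,0,0.05],[-0.027,0,-0.003,0,0,0,0.05],[-0.02,0,-0.002,0,0,0,0.05],[0,0,0,0,0,0,0.05]]}}

```text
clock: 33.85
position: [667.2, -3.6, 117.9]
ee_rot: [0.168, -0.18, 0.72, -0.649]
contact_force: [0.1, 0.2, -0.7]
gripper_width: 55.9
```

```bash
python3 - <<'E'
import tiles; from tiles import *
show(); log(); tiles.UP=22.3
plan([seat(4,4,25),seat(4,4,-1,gap=1)],.05,smax=.01,rmax=.05)
E
```

```text
t 33.9 p [667.2  -3.6 117.9] F [ 0.1  0.2 -0.7] T [0.23 2.14 0.03] w 55.9 j [-0.32  0.46 -0.69 -2.83 -0.67 -1.7 ]
x [-0.101 -0.995  0.008] y [ 0.874 -0.093 -0.477]
5 rows
[[-0.002,0.0002,-0.009,0.004,0.004,0.001,0.05],[-0.0019,0.0002,-0.009,0.004,0.004,0.001,0.05],[0.0,0.0003,-0.0085,0.0,0.0,0.0,0.05],[0.0,0.0003,-0.0085,0.0,0.0,0.0,0.05],[0.0,0.0003,-0.0085,0.0,0.0,0.0,0.05]]
```

>>> {"name": "play_rows", "arguments": {"series": [[-0.002,0,-0.009,0.004,0.004,0.001,0.05],[-0.002,0,-0.009,0.004,0.004,0.001,0.05],[0,0,-0.008,0,0,0,0.05],[0,0,-0.008,0,0,0,0.05],[0,0,0,0,0,0,0.05]]}}

```text
clock: 34.35
position: [651.8, 1.0, 87.5]
ee_rot: [0.163, -0.179, 0.72, -0.651]
contact_force: [-0.2, 0.5, -1.3]
gripper_width: 55.6
```

```bash
python3 - <<'E'
import tiles; from tiles import *
show(); log(); tiles.UP=22.3
plan([seat(4,4,0,gap=1.5)],.05,smax=.01,rmax=.05)
i=cam("scene"); s=i["color"][150:300,200:420,::-1]; cv2.imwrite("pics/s7.png",cv2.resize(s,None,fx=3.6,fy=3.6,interpolation=cv2.INTER_CUBIC))
E
```

```text
t 34.4 p [651.8   1.   87.5] F [-0.2  0.5 -1.3] T [ 0.21  2.06 -0.02] w 55.6 j [-0.33  0.54 -0.76 -2.86 -0.82 -1.65]
x [-0.101 -0.995  0.001] y [ 0.878 -0.089 -0.47 ]
1 rows
[[-0.0008,0.0005,-0.0085,0.001,0.002,-0.001,0.05]]
```

View pics/s7.png

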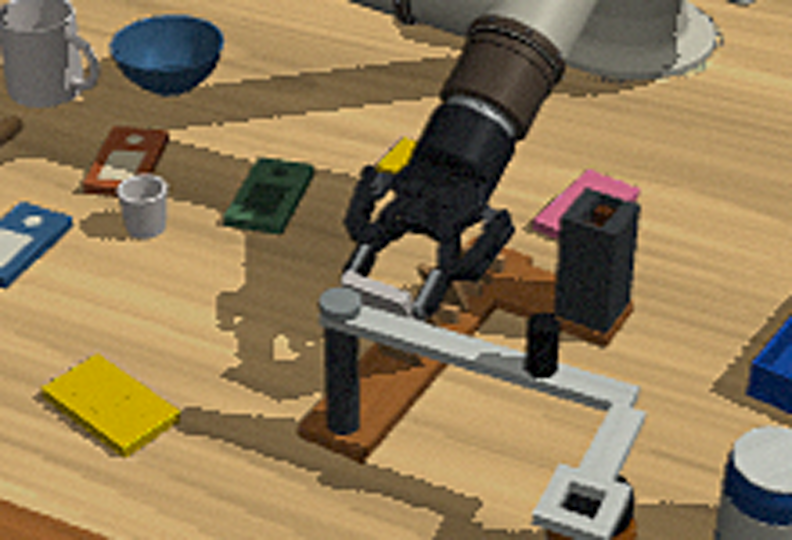

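>>> {"name": "play_rows", "arguments": {"series": [[-0.001,0,-0.006,0,0,0,0.05],[0,0,-0.004,0,0,0,0.05],[0,0,-0.003,0,0,0,0.05],[0,0,-0.002,0,0,0,0.05]]}}

```text
clock: 34.8
position: [649.4, 0.9, 80.3]
ee_rot: [0.158, -0.172, 0.722, -0.652]
contact_force: [0.3, 1.5, 3.5]
gripper_width: 55.6
```

```bash
python3 - <<'E'
import tiles; from tiles import *
show(); log(); tiles.UP=22.3
plan([seat(4,4,0,gap=0)],.05,smax=.01,rmax=.05)
E
```

```text
t 34.8 p [649.4   0.9  80.3] F [0.3 1.5 3.5] T [0.33 0.71 0.43] w 55.6 j [-0.34  0.57 -0.78 -2.87 -0.89 -1.63]
x [-0.101 -0.995  0.003] y [ 0.886 -0.092 -0.454]
1 rows
[[-0.0011,0.0005,-0.0004,-0.017,0.003,0.0,0.05]]
```

>>> {"name": "play_rows", "arguments": {"series": [[0,0.0015,-0.001,0,0,0,0.05],[0,0,0,0,0,0,0.065],[0,0,0,0,0,0,0.08],[0,0,0,0,0,0,0.08],[0,-0.015,0,0,0,0,0.08],[0,-0.03,0.005,0,0,0,0.08],[0,-0.035,0.01,0,0,0,0.08],[0.02,-0.03,0.015,0,0,0,0.08]]}}

```text
clock: 35.6
position: [557.7, -8.0, 149.2]
ee_rot: [0.163, -0.181, 0.719, -0.651]
contact_force: [0.9, 0.3, 1.1]
gripper_width: 80.2
```

>>> {"name": "play_rows", "arguments": {"series": [[0.03,0,0.01,0,0,0,0.08],[0.035,0,0.005,0,0,0,0.08],[0.035,0,0,0,0,0,0.08],[0.035,0,0,0,0,0,0.08]]}}

```text
clock: 36.0
position: [541.4, -144.4, 166.7]
ee_rot: [0.165, -0.179, 0.719, -0.651]
contact_force: [1.0, 0.9, -0.5]
gripper_width: 79.9
```

```bash
python3 - <<'E'
import tiles; from tiles import *
show(); log()
P,Q=grasp("blue",130); j=gj("blue",130)
r=jplan([j],.08)
i=cam("scene"); s=i["color"][150:300,240:400,::-1]; cv2.imwrite("pics/s8.png",cv2.resize(s,None,fx=4,fy=4,interpolation=cv2.INTER_CUBIC))
E
```

```text
t 36.0 p [ 541.4 -144.4  166.7] F [ 1.   0.9 -0.5] T [0.23 1.75 0.05] w 79.9 j [-0.64  0.2  -0.63 -2.05 -0.54 -2.31]
x [-0.099 -0.995  0.005] y [ 0.877 -0.09  -0.472]
26 rows zmin 88
[[-0.0038,0.004,-0.0024,-0.001,-0.12,0.051,0.08],[-0.0032,0.0038,-0.0028,0.0,-0.12,0.051,0.08],[-0.0027,0.0035,-0.0032,0.001,-0.119,0.051,0.08],[-0.0022,0.0032,-0.0037,0.003,-0.119,0.051,0.08],[-0.0018,0.0029,-0.0043,0.004,-0.118,0.052,0.08],[-0.0015,0.0025,-0.005,0.004,-0.118,0.052,0.08],[-0.0013,0.0021,-0.0057,0.005,-0.117,0.052,0.08],[-0.0012,0.0016,-0.0065,0.006,-0.117,0.052,0.08],[-0.0012,0.0011,-0.0073,0.007,-0.116,0.053,0.08],[-0.0014,0.0006,-0.0081,0.008,-0.115,0.053,0.08],[-0.0017,0.0,-0.0089,0.009,-0.114,0.053,0.08],[-0.002,-0.0006,-0.0097,0.01,-0.114,0.054,0.08],[-0.0025,-0.0012,-0.0104,0.01,-0.113,0.054,0.08],[-0.0032,-0.0019,-0.0111,0.011,-0.112,0.055,0.08],[-0.0039,-0.0026,-0.0117,0.012,-0.111,0.055,0.08],[-0.0047,-0.0033,-0.0123,0.013,-0.109,0.056,0.08],[-0.0056,-0.004,-0.0127,0.014,-0.108,0.057,0.08],[-0.0066,-0.0048,-0.0131,0.015,-0.107,0.058,0.08],[-0.0076,-0.0055,-0.0133,0.017,-0.105,0.058,0.08],[-0.0087,-0.0063,-0.0135,0.018,-0.104,0.059,0.08],[-0.0099,-0.0071,-0.0134,0.02,-0.102,0.06,0.08],[-0.0111,-0.0079,-0.0133,0.021,-0.1,0.061,0.08],[-0.0122,-0.0087,-0.013,0.023,-0.098,0.061,0.08],[-0.0134,-0.0095,-0.0126,0.025,-0.096,0.062,0.08],[-0.0145,-0.0103,-0.0121,0.027,-0.094,0.062,0.08],[-0.0157,-0.0111,-0.0114,0.029,-0.092,0.063,0.08]]
```

View pics/s8.png

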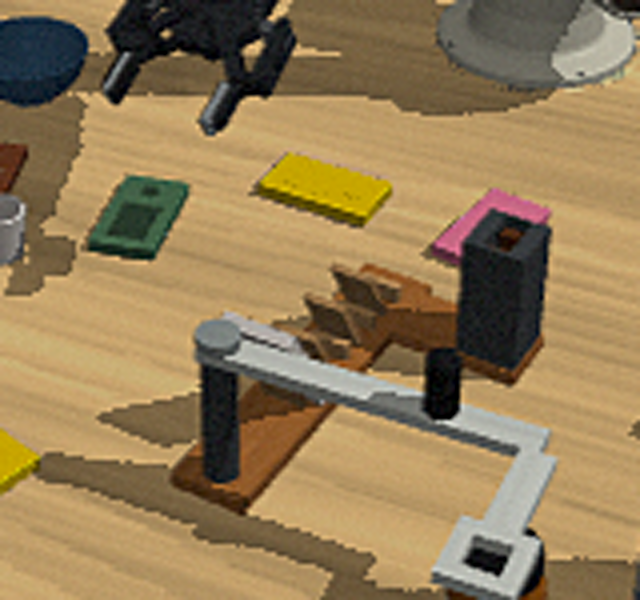

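>>> {"name": "play_rows", "arguments": {"series": [[-0.004,0.004,-0.0025,0,-0.12,0.051,0.08],[-0.003,0.004,-0.003,0,-0.12,0.051,0.08],[-0.0025,0.0035,-0.003,0.001,-0.119,0.051,0.08],[-0.002,0.003,-0.0035,0.003,-0.119,0.051,0.08],[-0.002,0.003,-0.0045,0.004,-0.118,0.052,0.08],[-0.0015,0.0025,-0.005,0.004,-0.118,0.052,0.08],[-0.0015,0.002,-0.0055,0.005,-0.117,0.052,0.08],[-0.001,0.0015,-0.0065,0.006,-0.117,0.052,0.08],[-0.001,0.001,-0.0075,0.007,-0.116,0.053,0.08]]}}

```text
clock: 36.95
position: [531.4, -149.7, 117.1]
ee_rot: [-0.464, -0.157, -0.359, 0.795]
contact_force: [-0.4, -0.1, -0.5]
gripper_width: 79.9
```

>>> {"name": "play_rows", "arguments": {"series": [[-0.0015,0.0005,-0.008,0.008,-0.115,0.053,0.08],[-0.0015,0,-0.009,0.009,-0.114,0.053,0.08],[-0.002,-0.0005,-0.0095,0.01,-0.114,0.054,0.08],[-0.0025,-0.001,-0.0105,0.01,-0.113,0.054,0.08],[-0.003,-0.002,-0.011,0.011,-0.112,0.055,0.08],[-0.004,-0.0025,-0.0115,0.012,-0.111,0.055,0.08],[-0.0045,-0.0035,-0.0125,0.013,-0.109,0.056,0.08],[-0.0055,-0.004,-0.0125,0.014,-0.108,0.057,0.08],[-0.0065,-0.005,-0.013,0.015,-0.107,0.058,0.08]]}}

```text
clock: 37.85
position: [517.9, -247.9, 86.0]
ee_rot: [-0.563, -0.418, 0.135, 0.7]
contact_force: [0.1, -0.1, -0.9]
gripper_width: 80.1
```

>>> {"name": "play_rows", "arguments": {"series": [[-0.0075,-0.0055,-0.0135,0.017,-0.105,0.058,0.08],[-0.0085,-0.0065,-0.0135,0.018,-0.104,0.059,0.08],[-0.01,-0.007,-0.0135,0.02,-0.102,0.06,0.08],[-0.011,-0.008,-0.0135,0.021,-0.1,0.061,0.08],[-0.012,-0.0085,-0.013,0.023,-0.098,0.061,0.08],[-0.0135,-0.0095,-0.0125,0.025,-0.096,0.062,0.08],[-0.0145,-0.0105,-0.012,0.027,-0.094,0.062,0.08],[-0.0155,-0.011,-0.0115,0.029,-0.092,0.063,0.08]]}}

```text
clock: 38.65
position: [566.6, -382.3, 133.9]
ee_rot: [-0.481, -0.49, 0.551, 0.473]
contact_force: [-0.1, 0.1, -0.6]
gripper_width: 80.0
```

```bash
python3 - <<'E'
import tiles; from tiles import *
show(); log()
plan([grasp("blue",60)],.08); plan([grasp("blue",5)],.08,p=grasp("blue",60)[0],q=grasp("blue",60)[1])
t=cam("top"); w=cam("wrist")
for i in (t,w):
  for b in blobs(i,(100,100,40),(125,255,255),12,20 if i is t else 800): print(b)
E
```

```text
t 38.6 p [ 566.6 -382.3  133.9] F [-0.1  0.1 -0.6] T [ 0.12 -0.06 -0.05] w 80.0 j [-0.32  0.56  0.    0.1  -1.04 -1.21]
x [-0.089  0.994 -0.067] y [-0.05  -0.071 -0.996]
2 rows
[[0.0014,0.0362,-0.0132,-0.026,0.049,-0.035,0.08],[0.0008,0.0366,-0.0122,-0.026,0.049,-0.035,0.08]]
2 rows
[[0.0,0.0275,0.0,0.0,0.0,0.0,0.08],[0.0,0.0275,0.0,0.0,0.0,0.0,0.08]]
{'px': (57, 297), 'w': (51.9, 960.3), 'yaw': 0.1, 'size': (170.6, 69.1)}
{'px': (4, 291), 'w': (23.5, 1150.7), 'yaw': 15.2, 'size': (201.6, 50.0)}
{'px': (420, 268), 'w': (311.9, -438.0), 'yaw': -35.0, 'size': (87.5, 85.5)}
{'px': (412, 200), 'w': (584.0, -385.1), 'yaw': -86.3, 'size': (53.3, 34.0)}
{'px': (223, 214), 'w': (444.8, 369.3), 'yaw': -11.9, 'size': (219.3, 140.0)}
{'px': (318, 176), 'w': (640.6, 4.4), 'yaw': 82.5, 'size': (27.1, 18.6)}
{'px': (323, 250), 'w': (614.1, -385.3), 'yaw': -0.6, 'size': (104.1, 56.4)}
```

>>> {"name": "play_rows", "arguments": {"series": [[0,0.036,-0.013,-0.026,0.049,-0.035,0.08],[0,0.036,-0.012,-0.026,0.049,-0.035,0.08],[0,0.02,0,0,0,0,0.08],[0,0,0,0,0,0,0.08]]}}

```text
clock: 39.15
position: [586.4, -381.0, 38.2]
ee_rot: [-0.505, -0.497, 0.489, 0.508]
contact_force: [-0.6, -1.3, 0.3]
gripper_width: 79.7
```

```bash
sed -i 's/blue=(615.9,-382.7,-.6)/blue=(615,-384,-.6)/' tiles.py && python3 - <<'E'
import tiles; from tiles import *
show(); log()
plan([grasp("blue",4)],.08)
E
```

```text
t 39.1 p [ 586.4 -381.    38.2] F [-0.6 -1.3  0.3] T [-0.01  0.08  0.05] w 79.7 j [-0.35  0.68  0.   -0.02 -0.9  -1.24]
x [0.027 1.    0.011] y [ 0.005  0.011 -1.   ]
1 rows
[[-0.0031,0.0342,-0.0015,0.004,-0.017,0.011,0.08]]
```

>>> {"name": "play_rows", "arguments": {"series": [[-0.003,0.017,-0.001,0.002,-0.008,0.005,0.08],[0,0.017,-0.0005,0.002,-0.008,0.005,0.08],[0,0,0,0,0,0,0.08],[0,0,0,0,0,0,0.065],[0,0,0,0,0,0,0.05],[0,0,0,0,0,0,0.05],[0,0,0,0,0,0,0.05],[0,0,0,0,0,0,0.05]]}}

```text
clock: 39.95
position: [586.8, -385.0, 12.3]
ee_rot: [0.506, 0.498, -0.493, -0.502]
contact_force: [1.2, 0.5, -0.4]
gripper_width: 50.1
```

```bash
cat >> tiles.py <<'E'
def transit(n,i,zl=240):
    u,l,z=after_grasp(n); _t.UP=u; print("UP",round(u,1),"lat",round(l,1),"zt",round(z,1))
    s=read_state(); p=np.array(s["position"]); p[2]=zl; Q=down(T[n][2]+90)
    a,e=ik(p,Q,gj(n,240)); P,QQ=_t.seat(i,z,60,dy=-170); b,e2=ik(P,QQ,SS); print(round(e,3),round(e2,3),b.round(2),P.round())
    jplan([b],.05,j0=a)
E
sed -i 's/+UP\*U-/+_t.UP*U-/' tiles.py
python3 - <<'E'
import tiles; from tiles import *
show(); log(); tiles.transit("blue",3)
E
```

```text
t 40.0 p [ 586.8 -385.    12.3] F [ 1.2  0.5 -0.4] T [ 0.04  0.03 -0.04] w 50.1 j [-0.35  0.71 -0.02 -0.   -0.84 -1.23]
x [0.017 1.    0.   ] y [ 0.009  0.    -1.   ]
UP 28.1 lat -1.5 zt 12.3
0.0 0.0 [-0.61  0.36 -0.52 -2.16 -0.55 -2.22] [ 612. -165.  142.]
28 rows zmin 133
[[0.0183,0.0184,0.0026,-0.029,0.069,-0.069,0.05],[0.0173,0.0176,0.0039,-0.027,0.072,-0.069,0.05],[0.0163,0.0168,0.005,-0.025,0.076,-0.068,0.05],[0.0152,0.016,0.006,-0.024,0.079,-0.068,0.05],[0.0141,0.0151,0.0068,-0.022,0.082,-0.067,0.05],[0.0129,0.0142,0.0075,-0.021,0.086,-0.066,0.05],[0.0117,0.0132,0.0079,-0.02,0.088,-0.064,0.05],[0.0105,0.0122,0.0082,-0.018,0.091,-0.063,0.05],[0.0093,0.0112,0.0083,-0.018,0.094,-0.062,0.05],[0.0081,0.0102,0.0083,-0.017,0.096,-0.061,0.05],[0.007,0.0092,0.0081,-0.016,0.099,-0.06,0.05],[0.006,0.0083,0.0078,-0.016,0.101,-0.058,0.05],[0.0051,0.0073,0.0073,-0.016,0.103,-0.057,0.05],[0.0043,0.0063,0.0067,-0.016,0.105,-0.056,0.05],[0.0036,0.0054,0.006,-0.016,0.106,-0.055,0.05],[0.003,0.0045,0.0052,-0.016,0.108,-0.054,0.05],[0.0025,0.0036,0.0043,-0.016,0.109,-0.053,0.05],[0.0022,0.0028,0.0034,-0.016,0.11,-0.053,0.05],[0.0021,0.002,0.0025,-0.016,0.111,-0.052,0.05],[0.0021,0.0012,0.0015,-0.016,0.112,-0.052,0.05],[0.0022,0.0006,0.0006,-0.017,0.113,-0.052,0.05],[0.0025,-0.0001,-0.0003,-0.017,0.114,-0.051,0.05],[0.0029,-0.0006,-0.0012,-0.017,0.115,-0.051,0.05],[0.0034,-0.0011,-0.002,-0.017,0.115,-0.051,0.05],[0.004,-0.0016,-0.0027,-0.017,0.116,-0.052,0.05],[0.0048,-0.002,-0.0033,-0.017,0.116,-0.052,0.05],[0.0056,-0.0023,-0.0038,-0.016,0.117,-0.052,0.05],[0.0032,-0.0012,-0.002,-0.008,0.058,-0.026,0.05]]
```

>>> {"name": "play_rows", "arguments": {"series": [[0,-0.004,0,0,0,0,0.08],[0,0,0,0,0,0,0.08],[0,0,0,0,0,0,0.08],[0,0.01,0,-0.004,0.01,0,0.08],[0,0.009,0,-0.004,0.01,0,0.08],[0,0,0,0,0,0,0.08]]}}

```text
clock: 40.55
position: [586.8, -384.3, -4.2]
ee_rot: [0.514, 0.495, -0.486, -0.506]
contact_force: [-0.5, 1.1, -0.4]
gripper_width: 80.3
```

```bash
python3 - <<'E'
import tiles; from tiles import *
show(); log(); plan([grasp("blue",-4)],.08)
w=cam("wrist")
for b in blobs(w,(100,100,40),(125,255,255),12,800): print(b)
E
```

```text
t 40.5 p [ 586.8 -384.3   -4.2] F [-0.5  1.1 -0.4] T [-0.02  0.12  0.02] w 80.3 j [-0.35  0.72 -0.04 -0.01 -0.8  -1.25]
x [0.039 0.999 0.001] y [ 0.017  0.001 -1.   ]
1 rows
[[0.0007,-0.0002,-0.0012,0.017,-0.029,0.001,0.08]]
{'px': (319, 289), 'w': (599.1, -385.0), 'yaw': -0.7, 'size': (79.4, 56.4)}
```

>>> {"name": "play_rows", "arguments": {"series": [[0,0,-0.001,0.012,-0.029,0,0.08],[0,0,0,0,0,0,0.065],[0,0,0,0,0,0,0.05],[0,0,0,0,0,0,0.05],[0,0,0,0,0,0,0.05],[0,0,0,0,0,0,0.05]]}}

```text
clock: 41.2
position: [588.4, -384.5, -3.4]
ee_rot: [0.503, 0.499, -0.497, -0.501]
contact_force: [-0.4, -1.0, -1.0]
gripper_width: 56.5
```

```bash
python3 - <<'E'
import tiles; from tiles import *
show(); log(); tiles.transit("blue",3)
E
```

```text
t 41.2 p [ 588.4 -384.5   -3.4] F [-0.4 -1.  -1. ] T [-0.    0.   -0.01] w 56.5 j [-0.35  0.73 -0.02 -0.   -0.82 -1.23]
x [0.007 1.    0.001] y [ 0.004  0.    -1.   ]
UP 26.6 lat -0.7 zt -3.4
0.0 0.0 [-0.61  0.39 -0.5  -2.2  -0.56 -2.18] [ 625. -166.  133.]
28 rows zmin 128
[[0.0186,0.0192,0.0023,-0.029,0.068,-0.071,0.05],[0.0177,0.0184,0.0036,-0.027,0.071,-0.07,0.05],[0.0167,0.0176,0.0048,-0.025,0.075,-0.07,0.05],[0.0155,0.0168,0.0058,-0.023,0.078,-0.069,0.05],[0.0144,0.0158,0.0066,-0.022,0.082,-0.068,0.05],[0.0131,0.0149,0.0072,-0.02,0.085,-0.067,0.05],[0.0119,0.0139,0.0077,-0.019,0.088,-0.066,0.05],[0.0107,0.0129,0.008,-0.018,0.091,-0.064,0.05],[0.0095,0.0119,0.0081,-0.017,0.093,-0.063,0.05],[0.0083,0.0109,0.008,-0.017,0.096,-0.062,0.05],[0.0072,0.0098,0.0078,-0.017,0.098,-0.06,0.05],[0.0062,0.0088,0.0075,-0.016,0.1,-0.059,0.05],[0.0053,0.0078,0.007,-0.016,0.102,-0.058,0.05],[0.0045,0.0068,0.0063,-0.016,0.104,-0.057,0.05],[0.0038,0.0058,0.0056,-0.016,0.106,-0.056,0.05],[0.0033,0.0049,0.0048,-0.016,0.107,-0.055,0.05],[0.0029,0.004,0.0039,-0.017,0.109,-0.054,0.05],[0.0026,0.0032,0.003,-0.017,0.11,-0.053,0.05],[0.0025,0.0024,0.0021,-0.017,0.111,-0.053,0.05],[0.0025,0.0016,0.0011,-0.017,0.112,-0.052,0.05],[0.0027,0.0009,0.0002,-0.018,0.113,-0.052,0.05],[0.003,0.0003,-0.0007,-0.018,0.114,-0.052,0.05],[0.0035,-0.0002,-0.0015,-0.018,0.114,-0.052,0.05],[0.004,-0.0007,-0.0023,-0.018,0.115,-0.052,0.05],[0.0047,-0.0012,-0.003,-0.018,0.115,-0.052,0.05],[0.0055,-0.0015,-0.0036,-0.018,0.116,-0.052,0.05],[0.0063,-0.0018,-0.004,-0.018,0.116,-0.053,0.05],[0.0036,-0.0009,-0.0021,-0.009,0.058,-0.027,0.05]]
```

>>> {"name": "play_rows", "arguments": {"series": [[0,-0.02,0,0,0,0,0.05],[0,-0.045,0,0.001,0,0,0.05],[0,-0.047,0,0.001,0,0,0.05],[0,-0.047,0,0.001,0,0,0.05],[0,-0.047,0,0.001,0,0,0.05],[0,-0.038,0,0,0,0,0.05]]}}

```text
clock: 41.8
position: [583.3, -382.8, 236.9]
ee_rot: [-0.494, -0.495, 0.5, 0.511]
contact_force: [1.3, -0.5, -1.1]
gripper_width: 56.3
```

>>> {"name": "play_rows", "arguments": {"series": [[0.0185,0.019,0.0025,-0.029,0.068,-0.071,0.05],[0.0175,0.0185,0.0035,-0.027,0.071,-0.07,0.05],[0.0165,0.0175,0.005,-0.025,0.075,-0.07,0.05],[0.0155,0.017,0.006,-0.023,0.078,-0.069,0.05],[0.0145,0.016,0.0065,-0.022,0.082,-0.068,0.05],[0.013,0.015,0.007,-0.02,0.085,-0.067,0.05],[0.012,0.014,0.0075,-0.019,0.088,-0.066,0.05],[0.0105,0.013,0.008,-0.018,0.091,-0.064,0.05],[0.0095,0.012,0.008,-0.017,0.093,-0.063,0.05],[0.0085,0.011,0.008,-0.017,0.096,-0.062,0.05]]}}

```text
clock: 42.8
position: [590.3, -195.5, 137.4]
ee_rot: [-0.504, -0.43, 0.003, 0.749]
contact_force: [0.4, 0.4, -1.4]
gripper_width: 56.4
```

>>> {"name": "play_rows", "arguments": {"series": [[0.007,0.01,0.008,-0.017,0.098,-0.06,0.05],[0.006,0.009,0.0075,-0.016,0.1,-0.059,0.05],[0.0055,0.008,0.007,-0.016,0.102,-0.058,0.05],[0.0045,0.007,0.0065,-0.016,0.104,-0.057,0.05],[0.004,0.006,0.0055,-0.016,0.106,-0.056,0.05],[0.0035,0.005,0.005,-0.016,0.107,-0.055,0.05],[0.003,0.004,0.004,-0.017,0.109,-0.054,0.05],[0.0025,0.003,0.003,-0.017,0.11,-0.053,0.05],[0.0025,0.0025,0.002,-0.017,0.111,-0.053,0.05]]}}

```text
clock: 43.7
position: [625.2, -124.9, 138.7]
ee_rot: [-0.374, -0.135, -0.448, 0.801]
contact_force: [0.1, 0.5, -2.4]
gripper_width: 56.3
```

```bash
python3 - <<'E'
import tiles; from tiles import *
show(); log(); tiles.UP=26.6
b,e=ik(*seat(3,-3.4,60,dy=-170),SS); jplan([b],.05)
E
```

```text
t 43.7 p [ 625.2 -124.9  138.7] F [ 0.1  0.5 -2.4] T [-0.75  2.04 -0.04] w 56.3 j [-0.52  0.41 -0.3  -1.57 -0.76 -1.93]
x [ 0.562 -0.617  0.551] y [ 0.818  0.319 -0.478]
8 rows zmin 133
[[0.0028,0.0013,-0.0003,-0.016,0.11,-0.051,0.05],[0.0033,0.0007,-0.0011,-0.017,0.11,-0.051,0.05],[0.0038,0.0002,-0.0019,-0.017,0.111,-0.051,0.05],[0.0044,-0.0002,-0.0025,-0.017,0.112,-0.051,0.05],[0.0051,-0.0006,-0.0031,-0.017,0.112,-0.051,0.05],[0.0059,-0.0009,-0.0036,-0.017,0.112,-0.052,0.05],[0.0068,-0.0011,-0.0039,-0.017,0.113,-0.052,0.05],[0.0077,-0.0013,-0.0042,-0.017,0.113,-0.052,0.05]]
```

>>> {"name": "play_rows", "arguments": {"series": [[0.003,0.0015,-0.0005,-0.016,0.112,-0.052,0.05],[0.0035,0.0005,-0.001,-0.017,0.112,-0.052,0.05],[0.004,0,-0.002,-0.017,0.113,-0.052,0.05],[0.0045,0,-0.0025,-0.017,0.113,-0.052,0.05],[0.005,-0.0005,-0.003,-0.017,0.114,-0.052,0.05],[0.006,-0.001,-0.0035,-0.017,0.114,-0.052,0.05],[0.007,-0.001,-0.004,-0.017,0.115,-0.052,0.05],[0.0075,-0.0015,-0.004,-0.017,0.115,-0.052,0.05],[0,0,0,0,0,0,0.05]]}}

```text
clock: 44.6
position: [618.6, -168.7, 127.7]
ee_rot: [0.153, -0.2, 0.731, -0.634]
contact_force: [-0.6, 0.3, -2.0]
gripper_width: 56.5
```

```bash
python3 - <<'E'
import tiles; from tiles import *
show(); log(); tiles.UP=26.6
plan([seat(3,-3.4,50,dy=-80),seat(3,-3.4,38,dy=0)],.05,smax=.033)
E
```

```text
t 44.6 p [ 618.6 -168.7  127.7] F [-0.6  0.3 -2. ] T [ 0.26  2.08 -0.01] w 56.5 j [-0.61  0.39 -0.52 -2.23 -0.54 -2.2 ]
x [-0.148 -0.988 -0.03 ] y [ 0.865 -0.115 -0.488]
6 rows
[[-0.0309,0.0002,-0.0023,0.007,-0.016,0.009,0.05],[-0.031,0.0005,-0.0018,0.007,-0.016,0.009,0.05],[-0.031,0.0007,-0.0013,0.007,-0.016,0.009,0.05],[-0.0267,0.0,-0.004,0.0,0.0,0.0,0.05],[-0.0267,0.0,-0.004,0.0,0.0,0.0,0.05],[-0.0267,0.0,-0.004,0.0,0.0,0.0,0.05]]
```

>>> {"name": "play_rows", "arguments": {"series": [[-0.031,0,-0.0025,0.007,-0.016,0.009,0.05],[-0.031,0.0005,-0.002,0.007,-0.016,0.009,0.05],[-0.031,0.0005,-0.0015,0.007,-0.016,0.009,0.05],[-0.0265,0,-0.004,0,0,0,0.05],[-0.0265,0,-0.004,0,0,0,0.05],[-0.024,0,-0.004,0,0,0,0.05],[0,0,0,0,0,0,0.05]]}}

```text
clock: 45.3
position: [631.5, 5.9, 112.6]
ee_rot: [0.17, -0.169, 0.716, -0.655]
contact_force: [-1.0, 0.3, -1.8]
gripper_width: 56.4
```

```bash
python3 - <<'E'
import tiles; from tiles import *
show(); log(); tiles.UP=26.6
plan([seat(3,-3.4,20,gap=2),seat(3,-3.4,0,gap=1.5)],.05,smax=.01,rmax=.05)
E
```

```text
t 45.3 p [631.5   5.9 112.6] F [-1.   0.3 -1.8] T [ 0.22  2.17 -0.01] w 56.4 j [-0.34  0.46 -0.79 -2.83 -0.78 -1.66]
x [-0.083 -0.996  0.021] y [ 0.881 -0.083 -0.465]
4 rows
[[0.0008,0.0001,-0.0083,-0.003,0.014,-0.004,0.05],[0.0009,0.0002,-0.0083,-0.003,0.014,-0.004,0.05],[0.0,0.0002,-0.0099,0.0,0.0,0.0,0.05],[0.0,0.0002,-0.0099,0.0,0.0,0.0,0.05]]
```

>>> {"name": "play_rows", "arguments": {"series": [[0.001,0,-0.0085,-0.003,0.014,-0.004,0.05],[0.001,0,-0.0085,-0.003,0.014,-0.004,0.05],[0,0,-0.008,0,0,0,0.05],[0,0,-0.006,0,0,0,0.05],[0,0,-0.003,0,0,0,0.05],[0,0,-0.003,0,0,0,0.05],[0,0,-0.002,0,0,0,0.05]]}}

```text
clock: 46.0
position: [616.1, 3.2, 81.0]
ee_rot: [0.158, -0.173, 0.721, -0.652]
contact_force: [-0.6, 3.2, 7.6]
gripper_width: 56.1
```

```bash
python3 - <<'E'
import tiles; from tiles import *
show(); log(); tiles.UP=26.6
plan([seat(3,-3.4,0,gap=0)],.05,smax=.01,rmax=.05)
E
```

```text
t 46.0 p [616.1   3.2  81. ] F [-0.6  3.2  7.6] T [0.58 0.32 0.77] w 56.1 j [-0.36  0.56 -0.86 -2.85 -0.95 -1.62]
x [-0.099 -0.995  0.002] y [ 0.885 -0.089 -0.456]
1 rows
[[-0.0022,0.0006,-0.0008,-0.015,0.004,-0.002,0.05]]
```

>>> {"name": "play_rows", "arguments": {"series": [[-0.002,0.0015,0,0,0,0,0.05],[0,0,0,0,0,0,0.065],[0,0,0,0,0,0,0.08],[0,0,0,0,0,0,0.08],[0,-0.015,0,0,0,0,0.08],[0,-0.03,0.005,0,0,0,0.08],[0,-0.035,0.01,0,0,0,0.08],[0.02,-0.03,0.015,0,0,0,0.08]]}}

```text
clock: 46.8
position: [526.9, -6.2, 154.9]
ee_rot: [0.16, -0.177, 0.721, -0.651]
contact_force: [0.4, 1.0, 1.3]
gripper_width: 80.0
```

>>> {"name": "play_rows", "arguments": {"series": [[0.03,0,0.01,0,0,0,0.08],[0.035,0,0.005,0,0,0,0.08],[0.035,0,0,0,0,0,0.08],[0.035,0,0,0,0,0,0.08]]}}

```text
clock: 47.2
position: [511.8, -142.2, 174.5]
ee_rot: [0.162, -0.172, 0.721, -0.652]
contact_force: [-0.1, 0.8, 0.4]
gripper_width: 79.9
```

```bash
python3 - <<'E'
import tiles; from tiles import *
show(); log()
jplan([gj("green",140)],.08)
E
```

```text
t 47.2 p [ 511.8 -142.2  174.5] F [-0.1  0.8  0.4] T [0.25 1.75 0.07] w 79.9 j [-0.69  0.15 -0.67 -2.02 -0.58 -2.32]
x [-0.098 -0.995  0.009] y [ 0.884 -0.091 -0.458]
26 rows zmin 90
[[-0.0129,-0.0031,-0.0101,-0.015,-0.12,0.058,0.08],[-0.0128,-0.0029,-0.0091,-0.013,-0.12,0.059,0.08],[-0.0126,-0.0028,-0.0081,-0.01,-0.12,0.059,0.08],[-0.0123,-0.0027,-0.0072,-0.008,-0.12,0.059,0.08],[-0.0119,-0.0026,-0.0065,-0.005,-0.12,0.059,0.08],[-0.0114,-0.0026,-0.0058,-0.003,-0.12,0.059,0.08],[-0.0109,-0.0026,-0.0053,-0.001,-0.12,0.059,0.08],[-0.0103,-0.0026,-0.0048,0.001,-0.12,0.059,0.08],[-0.0097,-0.0027,-0.0045,0.003,-0.12,0.058,0.08],[-0.0091,-0.0028,-0.0044,0.005,-0.12,0.058,0.08],[-0.0085,-0.003,-0.0043,0.007,-0.12,0.058,0.08],[-0.0079,-0.0032,-0.0044,0.008,-0.12,0.057,0.08],[-0.0074,-0.0035,-0.0046,0.01,-0.12,0.057,0.08],[-0.007,-0.0038,-0.0049,0.011,-0.12,0.056,0.08],[-0.0066,-0.0041,-0.0052,0.012,-0.12,0.056,0.08],[-0.0064,-0.0046,-0.0057,0.013,-0.12,0.055,0.08],[-0.0062,-0.005,-0.0062,0.015,-0.12,0.055,0.08],[-0.0062,-0.0055,-0.0067,0.016,-0.119,0.055,0.08],[-0.0063,-0.0061,-0.0073,0.017,-0.119,0.055,0.08],[-0.0065,-0.0067,-0.0079,0.018,-0.119,0.055,0.08],[-0.0069,-0.0073,-0.0085,0.019,-0.118,0.055,0.08],[-0.0074,-0.008,-0.009,0.02,-0.118,0.055,0.08],[-0.008,-0.0087,-0.0095,0.021,-0.117,0.055,0.08],[-0.0087,-0.0094,-0.0099,0.022,-0.116,0.055,0.08],[-0.0096,-0.0102,-0.0103,0.023,-0.115,0.055,0.08],[-0.0054,-0.0053,-0.005,0.012,-0.057,0.028,0.08]]
```

>>> {"name": "play_rows", "arguments": {"series": [[-0.013,-0.003,-0.01,-0.015,-0.12,0.058,0.08],[-0.013,-0.003,-0.009,-0.013,-0.12,0.059,0.08],[-0.0125,-0.003,-0.008,-0.01,-0.12,0.059,0.08],[-0.0125,-0.0025,-0.007,-0.008,-0.12,0.059,0.08],[-0.012,-0.0025,-0.0065,-0.005,-0.12,0.059,0.08],[-0.0115,-0.0025,-0.006,-0.003,-0.12,0.059,0.08],[-0.011,-0.0025,-0.0055,-0.001,-0.12,0.059,0.08],[-0.0105,-0.0025,-0.005,0.001,-0.12,0.059,0.08],[-0.0095,-0.0025,-0.0045,0.003,-0.12,0.058,0.08]]}}

```text
clock: 48.1
position: [422.5, -76.1, 109.6]
ee_rot: [-0.479, -0.141, -0.322, 0.804]
contact_force: [-0.5, 0.3, -0.1]
gripper_width: 80.2
```

>>> {"name": "play_rows", "arguments": {"series": [[-0.009,-0.003,-0.0045,0.005,-0.12,0.058,0.08],[-0.0085,-0.003,-0.0045,0.007,-0.12,0.058,0.08],[-0.008,-0.003,-0.0045,0.008,-0.12,0.057,0.08],[-0.0075,-0.0035,-0.0045,0.01,-0.12,0.057,0.08],[-0.007,-0.004,-0.005,0.011,-0.12,0.056,0.08],[-0.0065,-0.004,-0.005,0.012,-0.12,0.056,0.08],[-0.0065,-0.0045,-0.0055,0.013,-0.12,0.055,0.08],[-0.006,-0.005,-0.006,0.015,-0.12,0.055,0.08],[-0.006,-0.0055,-0.0065,0.016,-0.119,0.055,0.08]]}}

```text
clock: 49.0
position: [358.7, -133.6, 92.6]
ee_rot: [-0.551, -0.429, 0.204, 0.686]
contact_force: [-0.1, 0.6, -0.2]
gripper_width: 80.5
```

>>> {"name": "play_rows", "arguments": {"series": [[-0.0065,-0.006,-0.0075,0.017,-0.119,0.055,0.08],[-0.0065,-0.0065,-0.008,0.018,-0.119,0.055,0.08],[-0.007,-0.0075,-0.0085,0.019,-0.118,0.055,0.08],[-0.0075,-0.008,-0.009,0.02,-0.118,0.055,0.08],[-0.008,-0.0085,-0.0095,0.021,-0.117,0.055,0.08],[-0.0085,-0.0095,-0.01,0.022,-0.116,0.055,0.08],[-0.0095,-0.01,-0.0105,0.023,-0.115,0.055,0.08],[-0.0055,-0.0055,-0.005,0.012,-0.057,0.028,0.08]]}}

```text
clock: 49.8
position: [401.1, -212.1, 146.4]
ee_rot: [-0.426, -0.541, 0.597, 0.411]
contact_force: [-0.5, -0.1, 0.2]
gripper_width: 79.9
```

```bash
python3 - <<'E'
import tiles; from tiles import *
show(); log()
plan([grasp("green",60),grasp("green",15)],.08)
w=cam("wrist")
for b in blobs(w,(45,40,30),(85,255,255),12,800): print(b)
t=cam("top")
for n,lo,hi in [("terra",(3,150,80),(12,255,255))]:
    [print(b) for b in blobs(t,lo,hi,12,20)]
E
```

```text
t 49.8 p [ 401.1 -212.1  146.4] F [-0.5 -0.1  0.2] T [ 0.16 -0.07  0.03] w 79.9 j [-0.07  0.18 -0.56  0.1  -0.85 -1.26]
x [-0.3    0.952 -0.064] y [-0.03  -0.076 -0.997]
3 rows
[[-0.0023,0.0428,-0.0136,-0.023,0.064,-0.033,0.08],[-0.0029,0.043,-0.0128,-0.023,0.064,-0.033,0.08],[0.0,0.045,0.0,0.0,0.0,0.0,0.08]]
{'px': (315, 247), 'w': (449.0, -210.5), 'yaw': 10.1, 'size': (104.5, 56.7)}
{'px': (483, 327), 'w': (116.4, -687.1), 'yaw': -88.0, 'size': (150.1, 103.9)}
{'px': (405, 229), 'w': (461.0, -364.2), 'yaw': 16.9, 'size': (100.5, 56.4)}
{'px': (217, 214), 'w': (448.0, 375.4), 'yaw': -47.0, 'size': (95.5, 60.5)}
```

>>> {"name": "play_rows", "arguments": {"series": [[-0.0025,0.043,-0.0135,-0.023,0.064,-0.033,0.08],[-0.003,0.043,-0.013,-0.023,0.064,-0.033,0.08],[0,0.03,0,0,0,0,0.08],[0,0,0,0,0,0,0.08]]}}

```text
clock: 50.3
position: [424.7, -214.4, 28.2]
ee_rot: [0.459, 0.541, -0.535, -0.458]
contact_force: [-0.1, 0.8, -0.0]
gripper_width: 79.9
```

```bash
sed -i 's/green=(452.5,-210.2,10.1)/green=(451,-210.3,10.1)/' tiles.py && python3 - <<'E'
import tiles; from tiles import *
show(); log()
plan([grasp("green",-4)],.08,smax=.02)
E
```

```text
t 50.3 p [ 424.7 -214.4   28.2] F [-0.1  0.8 -0. ] T [ 0.01  0.15 -0.03] w 79.9 j [-0.13  0.4  -0.6  -0.01 -0.57 -1.27]
x [-0.159  0.987  0.004] y [ 0.006  0.005 -1.   ]
2 rows
[[-0.0004,0.0161,0.0003,0.003,-0.008,0.002,0.08],[-0.0003,0.0161,0.0002,0.003,-0.008,0.002,0.08]]
```

>>> {"name": "play_rows", "arguments": {"series": [[0,0.016,0,0.003,-0.008,0.002,0.08],[0,0.016,0,0.003,-0.008,0.002,0.08],[0,0,0,0,0,0,0.08],[0,0,0,0,0,0,0.065],[0,0,0,0,0,0,0.05],[0,0,0,0,0,0,0.05],[0,0,0,0,0,0,0.05],[0,0,0,0,0,0,0.05]]}}

```text
clock: 51.1
position: [425.2, -215.3, 3.7]
ee_rot: [0.458, 0.543, -0.539, -0.453]
contact_force: [0.4, 0.7, -1.1]
gripper_width: 56.2
```

```bash
python3 - <<'E'
import tiles; from tiles import *
show(); log(); tiles.transit("green",2)
E
```

```text
t 51.1 p [ 425.2 -215.3    3.7] F [ 0.4  0.7 -1.1] T [-0.01  0.03  0.02] w 56.2 j [-0.13  0.44 -0.62 -0.   -0.5  -1.27]
x [-0.171  0.985 -0.002] y [ 0.009 -0.001 -1.   ]
UP 26.3 lat -0.5 zt 3.7
0.0 0.0 [-0.67  0.34 -0.6  -2.17 -0.61 -2.16] [ 577. -161.  136.]
28 rows zmin 128
[[0.0141,0.0177,0.0027,-0.022,0.088,-0.067,0.05],[0.0131,0.0169,0.0031,-0.02,0.09,-0.066,0.05],[0.0122,0.016,0.0034,-0.02,0.092,-0.065,0.05],[0.0113,0.0152,0.0035,-0.019,0.095,-0.064,0.05],[0.0104,0.0143,0.0035,-0.018,0.097,-0.063,0.05],[0.0096,0.0134,0.0033,-0.018,0.098,-0.062,0.05],[0.009,0.0125,0.0031,-0.017,0.1,-0.061,0.05],[0.0084,0.0117,0.0027,-0.017,0.102,-0.061,0.05],[0.0079,0.0108,0.0023,-0.017,0.103,-0.06,0.05],[0.0076,0.01,0.0018,-0.016,0.105,-0.059,0.05],[0.0074,0.0092,0.0012,-0.016,0.106,-0.059,0.05],[0.0073,0.0085,0.0006,-0.016,0.107,-0.058,0.05],[0.0074,0.0078,0.0,-0.016,0.108,-0.058,0.05],[0.0075,0.0072,-0.0006,-0.016,0.109,-0.058,0.05],[0.0078,0.0066,-0.0011,-0.016,0.11,-0.058,0.05],[0.0082,0.0061,-0.0016,-0.015,0.11,-0.058,0.05],[0.0088,0.0056,-0.0021,-0.015,0.111,-0.058,0.05],[0.0094,0.0052,-0.0024,-0.015,0.111,-0.058,0.05],[0.0101,0.0049,-0.0027,-0.014,0.112,-0.058,0.05],[0.0108,0.0046,-0.0029,-0.014,0.112,-0.058,0.05],[0.0116,0.0044,-0.0029,-0.013,0.113,-0.059,0.05],[0.0125,0.0042,-0.0029,-0.012,0.113,-0.059,0.05],[0.0133,0.0041,-0.0027,-0.011,0.113,-0.059,0.05],[0.0142,0.0041,-0.0023,-0.01,0.114,-0.06,0.05],[0.015,0.0041,-0.0019,-0.009,0.114,-0.06,0.05],[0.0158,0.0041,-0.0013,-0.008,0.114,-0.06,0.05],[0.0166,0.0042,-0.0006,-0.007,0.114,-0.061,0.05],[0.0085,0.0023,0.0003,-0.003,0.057,-0.03,0.05]]
```

>>> {"name": "play_rows", "arguments": {"series": [[0,-0.02,0,0,0,0,0.05],[0,-0.045,0,0.002,0,0,0.05],[0,-0.047,0,0.002,0,0,0.05],[0,-0.047,0,0.002,0,0,0.05],[0,-0.047,0,0.002,0,0,0.05],[0,-0.042,0,0,0,0,0.05]]}}

```text
clock: 51.7
position: [419.0, -214.0, 254.6]
ee_rot: [-0.45, -0.537, 0.544, 0.461]
contact_force: [1.8, 0.1, -2.0]
gripper_width: 56.0
```

>>> {"name": "play_rows", "arguments": {"series": [[0.014,0.0175,0.0025,-0.022,0.088,-0.067,0.05],[0.013,0.017,0.003,-0.02,0.09,-0.066,0.05],[0.012,0.016,0.0035,-0.02,0.092,-0.065,0.05],[0.0115,0.015,0.0035,-0.019,0.095,-0.064,0.05],[0.0105,0.0145,0.0035,-0.018,0.097,-0.063,0.05],[0.0095,0.0135,0.0035,-0.018,0.098,-0.062,0.05],[0.009,0.0125,0.003,-0.017,0.1,-0.061,0.05],[0.0085,0.0115,0.0025,-0.017,0.102,-0.061,0.05],[0.008,0.011,0.0025,-0.017,0.103,-0.06,0.05],[0.0075,0.01,0.002,-0.016,0.105,-0.059,0.05]]}}

```text
clock: 52.7
position: [426.7, -76.4, 157.1]
ee_rot: [-0.499, -0.414, 0.044, 0.76]
contact_force: [0.5, 0.4, -0.8]
gripper_width: 55.7
```

>>> {"name": "play_rows", "arguments": {"series": [[0.0075,0.009,0.001,-0.016,0.106,-0.059,0.05],[0.0075,0.0085,0.0005,-0.016,0.107,-0.058,0.05],[0.0075,0.008,0,-0.016,0.108,-0.058,0.05],[0.0075,0.007,-0.0005,-0.016,0.109,-0.058,0.05],[0.008,0.0065,-0.001,-0.016,0.11,-0.058,0.05],[0.008,0.006,-0.0015,-0.015,0.11,-0.058,0.05],[0.009,0.0055,-0.002,-0.015,0.111,-0.058,0.05],[0.0095,0.005,-0.0025,-0.015,0.111,-0.058,0.05],[0.01,0.005,-0.0025,-0.014,0.112,-0.058,0.05]]}}

```text
clock: 53.6
position: [511.4, -56.4, 153.8]
ee_rot: [-0.383, -0.107, -0.427, 0.812]
contact_force: [0.4, 0.4, -0.8]
gripper_width: 55.9
```

```bash
python3 - <<'E'
import tiles; from tiles import *
show(); log(); tiles.UP=26.3
b,e=ik(*seat(2,3.7,60,dy=-170),SS); jplan([b],.05)
E
```

```text
t 53.6 p [511.4 -56.4 153.8] F [ 0.4  0.4 -0.8] T [-0.74  1.86  0.02] w 55.9 j [-0.48  0.21 -0.53 -1.51 -0.73 -2.  ]
x [ 0.611 -0.612  0.502] y [ 0.776  0.341 -0.53 ]
9 rows zmin 136
[[0.0093,0.0061,-0.0039,-0.009,0.104,-0.051,0.05],[0.0104,0.0059,-0.004,-0.009,0.104,-0.052,0.05],[0.0115,0.0058,-0.0041,-0.009,0.104,-0.053,0.05],[0.0126,0.0057,-0.004,-0.009,0.104,-0.053,0.05],[0.0137,0.0057,-0.0038,-0.009,0.104,-0.054,0.05],[0.0148,0.0058,-0.0035,-0.009,0.104,-0.055,0.05],[0.0159,0.0059,-0.003,-0.008,0.104,-0.056,0.05],[0.0169,0.0061,-0.0024,-0.007,0.104,-0.057,0.05],[0.0088,0.0032,-0.0007,-0.003,0.052,-0.029,0.05]]
```

>>> {"name": "play_rows", "arguments": {"series": [[0.0095,0.006,-0.004,-0.009,0.106,-0.052,0.05],[0.0105,0.006,-0.004,-0.009,0.106,-0.053,0.05],[0.0115,0.006,-0.004,-0.009,0.106,-0.054,0.05],[0.0125,0.0055,-0.004,-0.009,0.106,-0.054,0.05],[0.0135,0.0055,-0.004,-0.009,0.106,-0.055,0.05],[0.015,0.006,-0.0035,-0.009,0.106,-0.056,0.05],[0.016,0.006,-0.003,-0.008,0.106,-0.057,0.05],[0.017,0.006,-0.0025,-0.007,0.106,-0.058,0.05],[0.009,0.003,-0.0005,-0.003,0.052,-0.029,0.05],[0,0,0,0,0,0,0.05]]}}

```text
clock: 54.6
position: [572.1, -168.2, 130.1]
ee_rot: [0.151, -0.199, 0.734, -0.632]
contact_force: [0.2, 0.2, -0.3]
gripper_width: 56.4
```

```bash
python3 - <<'E'
import tiles; from tiles import *
show(); log(); tiles.UP=26.3
plan([seat(2,3.7,50,dy=-80),seat(2,3.7,38,dy=0)],.05,smax=.033)
E
```

```text
t 54.6 p [ 572.1 -168.2  130.1] F [ 0.2  0.2 -0.3] T [ 0.26  2.04 -0.03] w 56.4 j [-0.68  0.34 -0.62 -2.21 -0.6  -2.16]
x [-0.155 -0.987 -0.031] y [ 0.867 -0.122 -0.483]
6 rows
[[-0.0323,-0.0007,-0.0026,0.005,-0.017,0.011,0.05],[-0.0324,-0.0004,-0.0021,0.005,-0.017,0.011,0.05],[-0.0324,-0.0001,-0.0015,0.005,-0.017,0.011,0.05],[-0.0267,0.0,-0.004,0.0,0.0,0.0,0.05],[-0.0267,0.0,-0.004,0.0,0.0,0.0,0.05],[-0.0267,0.0,-0.004,0.0,0.0,0.0,0.05]]
```

>>> {"name": "play_rows", "arguments": {"series": [[-0.0325,-0.0005,-0.0025,0.005,-0.017,0.011,0.05],[-0.0325,-0.0005,-0.002,0.005,-0.017,0.011,0.05],[-0.0325,0,-0.0015,0.005,-0.017,0.011,0.05],[-0.0265,0,-0.004,0,0,0,0.05],[-0.0265,0,-0.004,0,0,0,0.05],[-0.0255,0,-0.004,0,0,0,0.05],[0,0,0,0,0,0,0.05]]}}

```text
clock: 55.3
position: [583.1, 13.9, 116.8]
ee_rot: [0.167, -0.174, 0.718, -0.653]
contact_force: [-0.5, 0.2, -2.0]
gripper_width: 55.8
```

```bash
python3 - <<'E'
import tiles; from tiles import *
show(); log(); tiles.UP=26.3
plan([seat(2,3.7,20,gap=2),seat(2,3.7,0,gap=1.5)],.05,smax=.01,rmax=.05)
E
```

```text
t 55.3 p [583.1  13.9 116.8] F [-0.5  0.2 -2. ] T [0.22 2.11 0.02] w 55.8 j [-0.37  0.42 -0.9  -2.82 -0.84 -1.65]
x [-0.091 -0.996  0.012] y [ 0.88  -0.086 -0.467]
4 rows
[[0.0024,0.0007,-0.0087,-0.001,0.008,-0.003,0.05],[0.0024,0.0007,-0.0087,-0.001,0.008,-0.003,0.05],[0.0,0.0002,-0.0099,0.0,0.0,0.0,0.05],[0.0,0.0002,-0.0099,0.0,0.0,0.0,0.05]]
```

>>> {"name": "play_rows", "arguments": {"series": [[0.0025,0.0005,-0.0085,-0.001,0.008,-0.003,0.05],[0.0025,0.0005,-0.0085,-0.001,0.008,-0.003,0.05],[0,0,-0.009,0,0,0,0.05],[0,0,-0.006,0,0,0,0.05],[0,0,-0.003,0,0,0,0.05],[0,0,-0.003,0,0,0,0.05],[0,0,-0.002,0,0,0,0.05]]}}

```text
clock: 56.0
position: [567.0, 11.4, 83.9]
ee_rot: [0.161, -0.174, 0.719, -0.654]
contact_force: [0.5, -0.1, -0.8]
gripper_width: 56.0
```

```bash
python3 - <<'E'
import tiles; from tiles import *
show(); log(); tiles.UP=26.3
plan([seat(2,3.7,0,gap=0)],.05,smax=.01,rmax=.05)
E
```

```text
t 56.0 p [567.   11.4  83.9] F [ 0.5 -0.1 -0.8] T [ 0.18  2.   -0.01] w 56.0 j [-0.4   0.54 -0.97 -2.83 -1.04 -1.59]
x [-0.093 -0.996  0.005] y [ 0.884 -0.085 -0.46 ]
1 rows
[[0.0009,0.0016,0.0,-0.011,0.009,-0.006,0.05]]
```

>>> {"name": "play_rows", "arguments": {"series": [[0,0,-0.002,0,0,0,0.05],[0,0,-0.002,0,0,0,0.05],[0,0,-0.002,0,0,0,0.05]]}}

```text
clock: 56.3
position: [567.2, 11.3, 83.0]
ee_rot: [0.157, -0.168, 0.72, -0.655]
contact_force: [0.1, 2.0, 5.8]
gripper_width: 55.7
```

```bash
python3 - <<'E'
import tiles; from tiles import *
show(); log(); tiles.UP=26.3
plan([seat(2,3.7,0,gap=0)],.05,smax=.01,rmax=.05)
E
```

```text
t 56.3 p [567.2  11.3  83. ] F [0.1 2.  5.8] T [0.47 0.35 0.42] w 55.7 j [-0.4   0.56 -0.98 -2.83 -1.08 -1.57]
x [-0.092 -0.996  0.006] y [ 0.891 -0.085 -0.447]
1 rows
[[0.0008,0.001,0.0007,-0.026,0.01,-0.007,0.05]]
```

>>> {"name": "play_rows", "arguments": {"series": [[0,0.001,0,0,0,0,0.05],[0,0,0,0,0,0,0.065],[0,0,0,0,0,0,0.08],[0,0,0,0,0,0,0.08],[0,-0.015,0,0,0,0,0.08],[0,-0.03,0.005,0,0,0,0.08],[0,-0.035,0.01,0,0,0,0.08],[0.02,-0.02,0.015,0,0,0,0.08]]}}

```text
clock: 57.1
position: [485.7, 0.5, 149.1]
ee_rot: [0.162, -0.175, 0.717, -0.655]
contact_force: [0.7, 1.3, 0.4]
gripper_width: 80.0
```

>>> {"name": "play_rows", "arguments": {"series": [[0.03,0,0.01,0,0,0,0.08],[0.035,0,0.005,0,0,0,0.08],[0.035,0,0,0,0,0,0.08],[0.035,0,0,0,0,0,0.08]]}}

```text
clock: 57.5
position: [471.8, -136.3, 167.7]
ee_rot: [0.165, -0.171, 0.717, -0.655]
contact_force: [0.5, 0.6, -0.0]
gripper_width: 79.9
```

```bash
python3 - <<'E'
import tiles; from tiles import *
show(); log()
jplan([gj("terra",140)],.08)
for zt in(-4,0,4):
  for up in (15,25,33):
    tiles.UP=up
    for l in (0,38):
        b,e=ik(*seat(1,zt,l,gap=1),SS); print(zt,up,l,b.round(3),round(e,4))
E
```

```text
t 57.5 p [ 471.8 -136.3  167.7] F [ 0.5  0.6 -0. ] T [0.18 1.74 0.03] w 79.9 j [-0.76  0.12 -0.75 -1.97 -0.64 -2.29]
x [-0.087 -0.996  0.012] y [ 0.883 -0.083 -0.461]
38 rows zmin 90
[[-0.0027,-0.0001,-0.0036,-0.007,-0.066,0.026,0.08],[-0.0027,-0.0001,-0.0036,-0.006,-0.066,0.026,0.08],[-0.0026,-0.0002,-0.0036,-0.006,-0.066,0.027,0.08],[-0.0026,-0.0002,-0.0035,-0.005,-0.066,0.027,0.08],[-0.0025,-0.0003,-0.0035,-0.004,-0.066,0.027,0.08],[-0.0025,-0.0003,-0.0035,-0.004,-0.066,0.027,0.08],[-0.0024,-0.0004,-0.0035,-0.003,-0.066,0.027,0.08],[-0.0024,-0.0004,-0.0036,-0.002,-0.066,0.027,0.08],[-0.0023,-0.0005,-0.0036,-0.002,-0.066,0.027,0.08],[-0.0023,-0.0005,-0.0036,-0.001,-0.066,0.027,0.08],[-0.0023,-0.0006,-0.0037,-0.001,-0.066,0.027,0.08],[-0.0023,-0.0007,-0.0037,0.0,-0.066,0.027,0.08],[-0.0023,-0.0008,-0.0038,0.001,-0.066,0.027,0.08],[-0.0023,-0.0008,-0.0039,0.001,-0.065,0.027,0.08],[-0.0023,-0.0009,-0.004,0.002,-0.065,0.027,0.08],[-0.0023,-0.001,-0.0041,0.002,-0.065,0.027,0.08],[-0.0024,-0.0011,-0.0041,0.003,-0.065,0.027,0.08],[-0.0024,-0.0012,-0.0042,0.003,-0.065,0.027,0.08],[-0.0025,
[... 1297 characters left out ...]
2.796 -0.879 -1.652] 0.0
0 15 0 [-0.458  0.588 -1.07  -2.784 -1.15  -1.545] 0.023
0 15 38 [-0.419  0.448 -1.011 -2.803 -0.976 -1.613] 0.0
0 25 0 [-0.441  0.564 -1.07  -2.813 -1.141 -1.548] 0.0016
0 25 38 [-0.412  0.411 -0.988 -2.797 -0.919 -1.636] 0.0
0 33 0 [-0.434  0.529 -1.055 -2.812 -1.095 -1.566] 0.0
0 33 38 [-0.406  0.384 -0.969 -2.791 -0.876 -1.655] 0.0
4 15 0 [-0.465  0.575 -1.07  -2.769 -1.131 -1.552] 0.0304
4 15 38 [-0.423  0.44  -1.017 -2.799 -0.974 -1.614] 0.0
4 25 0 [-0.448  0.55  -1.07  -2.798 -1.123 -1.555] 0.009
4 25 38 [-0.416  0.403 -0.993 -2.792 -0.917 -1.638] 0.0
4 33 0 [-0.438  0.523 -1.062 -2.808 -1.095 -1.566] 0.0
4 33 38 [-0.409  0.375 -0.974 -2.786 -0.873 -1.657] 0.0
```

>>> {"name": "play_rows", "arguments": {"series": [[-0.0055,0,-0.007,-0.013,-0.132,0.052,0.08],[-0.005,-0.0005,-0.007,-0.011,-0.132,0.054,0.08],[-0.005,-0.0005,-0.007,-0.008,-0.132,0.054,0.08],[-0.005,-0.001,-0.007,-0.005,-0.132,0.054,0.08],[-0.0045,-0.001,-0.007,-0.003,-0.132,0.054,0.08],[-0.0045,-0.0015,-0.0075,-0.001,-0.132,0.054,0.08],[-0.0045,-0.0015,-0.0075,0.002,-0.131,0.054,0.08],[-0.0045,-0.002,-0.008,0.004,-0.13,0.054,0.08],[-0.005,-0.0025,-0.0085,0.006,-0.13,0.054,0.08]]}}

```text
clock: 58.4
position: [409.5, -134.6, 108.0]
ee_rot: [-0.507, -0.181, -0.309, 0.784]
contact_force: [0.2, -0.5, -0.0]
gripper_width: 79.9
```

>>> {"name": "play_rows", "arguments": {"series": [[-0.005,-0.0025,-0.0085,0.009,-0.13,0.054,0.08],[-0.0055,-0.003,-0.009,0.011,-0.13,0.054,0.08],[-0.006,-0.0035,-0.0095,0.013,-0.13,0.054,0.08],[-0.0065,-0.004,-0.01,0.015,-0.128,0.054,0.08],[-0.0065,-0.0045,-0.0105,0.017,-0.128,0.053,0.08],[-0.0075,-0.005,-0.0105,0.019,-0.128,0.053,0.08],[-0.0085,-0.0055,-0.011,0.021,-0.127,0.052,0.08],[-0.0095,-0.0065,-0.011,0.023,-0.126,0.052,0.08]]}}

```text
clock: 59.2
position: [366.9, -228.0, 88.7]
ee_rot: [-0.565, -0.451, 0.181, 0.666]
contact_force: [-0.5, -0.2, 0.1]
gripper_width: 80.1
```

>>> {"name": "play_rows", "arguments": {"series": [[-0.0105,-0.007,-0.011,0.025,-0.126,0.052,0.08],[-0.0115,-0.0075,-0.011,0.028,-0.125,0.051,0.08],[-0.0125,-0.008,-0.0105,0.03,-0.124,0.051,0.08],[-0.014,-0.0085,-0.01,0.032,-0.123,0.05,0.08],[-0.015,-0.0095,-0.0095,0.035,-0.122,0.05,0.08],[-0.016,-0.01,-0.009,0.037,-0.121,0.049,0.08],[-0.0175,-0.0105,-0.008,0.04,-0.119,0.048,0.08],[-0.0185,-0.0115,-0.007,0.042,-0.118,0.047,0.08]]}}

```text
clock: 60.0
position: [406.5, -364.3, 143.9]
ee_rot: [-0.387, -0.558, 0.621, 0.391]
contact_force: [1.9, -0.0, 0.6]
gripper_width: 79.8
```

```bash
sed -i 's/^UP=27./UP=35./; s/x-UP\*np/x-_t.UP*np/; s/y-UP\*np/y-_t.UP*np/' tiles.py; python3 - <<'E'
import tiles; from tiles import *
show(); log(); print(_t.UP)
plan([grasp("terra",60),grasp("terra",25)],.08)
w=cam("wrist")
for b in blobs(w,(3,150,60),(12,255,255),12,800): print(b)
E
```

```text
t 60.0 p [ 406.5 -364.3  143.9] F [ 1.9 -0.   0.6] T [ 0.09 -0.01 -0.03] w 79.8 j [-0.39  0.33 -0.36  0.11 -0.91 -0.85]
x [-0.395  0.918 -0.046] y [-0.053 -0.072 -0.996]Traceback (most recent call last):
  File "<stdin>", line 2, in <module>
NameError: name '_t' is not defined
```

```bash
python3 - <<'E'
import tiles; from tiles import *
print(tiles.UP)
plan([grasp("terra",60),grasp("terra",25)],.08)
w=cam("wrist")
for b in blobs(w,(3,150,60),(12,255,255),12,800): print(b)
E
```

```text
35.0
3 rows
[[-0.0058,0.0416,-0.0104,-0.037,0.058,-0.025,0.08],[-0.0062,0.0418,-0.0092,-0.037,0.058,-0.025,0.08],[0.0,0.035,0.0,0.0,0.0,0.0,0.08]]
{'px': (303, 252), 'w': (457.0, -365.3), 'yaw': 16.6, 'size': (104.7, 57.2)}
```

>>> {"name": "play_rows", "arguments": {"series": [[-0.006,0.0415,-0.0105,-0.037,0.058,-0.025,0.08],[-0.006,0.042,-0.009,-0.037,0.058,-0.025,0.08],[0,0.03,0,0,0,0,0.08],[0,0,0,0,0,0,0.08]]}}

```text
clock: 60.45
position: [426.2, -373.9, 30.1]
ee_rot: [0.426, 0.566, -0.565, -0.422]
contact_force: [0.1, 0.8, 0.5]
gripper_width: 79.9
```

```bash
sed -i 's/terra=(459.3,-362.8,16.5)/terra=(458.2,-364,16.6)/' tiles.py && python3 - <<'E'
import tiles; from tiles import *
show(); log()
plan([grasp("terra",-4)],.08,smax=.02)
E
```

```text
t 60.5 p [ 426.2 -373.9   30.1] F [0.1 0.8 0.5] T [0.02 0.15 0.05] w 79.9 j [-0.43  0.51 -0.38 -0.   -0.68 -0.85]
x [-0.281  0.96  -0.004] y [ 0.006 -0.002 -1.   ]
2 rows
[[0.0002,0.017,0.0008,0.002,-0.002,-0.002,0.08],[0.0002,0.017,0.0008,0.002,-0.002,-0.002,0.08]]
```

>>> {"name": "play_rows", "arguments": {"series": [[0,0.017,0.001,0.002,-0.002,-0.002,0.08],[0,0.017,0.001,0.002,-0.002,-0.002,0.08],[0,0,0,0,0,0,0.08],[0,0,0,0,0,0,0.065],[0,0,0,0,0,0,0.05],[0,0,0,0,0,0,0.05],[0,0,0,0,0,0,0.05],[0,0,0,0,0,0,0.05]]}}

```text
clock: 61.25
position: [423.2, -375.4, 4.4]
ee_rot: [0.426, 0.567, -0.566, -0.421]
contact_force: [-0.8, 0.4, -1.2]
gripper_width: 56.0
```

```bash
python3 - <<'E'
import tiles; from tiles import *
show(); log(); tiles.transit("terra",1)
u,l,z=after_grasp("terra"); tiles.UP=u; b,e=ik(*seat(1,z,0,gap=1),SS); print(b.round(3),e)
E
```

```text
t 61.2 p [ 423.2 -375.4    4.4] F [-0.8  0.4 -1.2] T [-0.02  0.04  0.01] w 56.0 j [-0.44  0.55 -0.4   0.   -0.62 -0.85]
x [-0.282  0.959 -0.005] y [ 0.007 -0.003 -1.   ]
UP 36.8 lat -1.1 zt 4.4
0.0 0.0 [-0.71  0.27 -0.65 -2.1  -0.62 -2.2 ] [ 539. -158.  146.]
29 rows zmin 130
[[0.0187,0.0183,-0.004,-0.048,0.094,-0.054,0.05],[0.0182,0.0176,-0.0023,-0.045,0.097,-0.055,0.05],[0.0175,0.0169,-0.0008,-0.042,0.1,-0.056,0.05],[0.0167,0.0162,0.0006,-0.039,0.102,-0.056,0.05],[0.0158,0.0154,0.0019,-0.037,0.105,-0.056,0.05],[0.0148,0.0146,0.0029,-0.034,0.107,-0.056,0.05],[0.0138,0.0138,0.0038,-0.032,0.109,-0.056,0.05],[0.0127,0.013,0.0045,-0.03,0.111,-0.056,0.05],[0.0116,0.0121,0.0049,-0.028,0.113,-0.055,0.05],[0.0106,0.0113,0.0053,-0.026,0.115,-0.055,0.05],[0.0096,0.0105,0.0054,-0.024,0.117,-0.054,0.05],[0.0086,0.0096,0.0054,-0.023,0.119,-0.054,0.05],[0.0077,0.0088,0.0053,-0.021,0.12,-0.053,0.05],[0.007,0.0081,0.005,-0.02,0.122,-0.053,0.05],[0.0063,0.0073,0.0046,-0.019,0.123,-0.052,0.05],[0.0058,0.0066,0.0042,-0.018,0.124,-0.052,0.05],[0.0054,0.0059,0.0037,-0.017,0.125,-0.052,0.05],[0.0051,0.0053,0.0031,-0.016,0.126,-0.051,0.05],[0.005,0.0047,0.0026,-0.015,0.127,-0.051,0.05],[0.005,0.0041,0.002,-0.014,0.127,-0.051,0.05],[0.0051,0.0036,0.0015,-0.013,0.128,-0.052,0.05],[0.0054,0.0031,0.001,-0.012,0.128,-0.052,0.05],[0.0058,0.0027,0.0006,-0.011,0.129,-0.052,0.05],[0.0062,0.0023,0.0003,-0.01,0.129,-0.052,0.05],[0.0033,0.0011,0.0002,-0.004,0.065,-0.026,0.05],[0.0034,0.001,0.0001,-0.004,0.065,-0.026,0.05],[0.0036,0.001,0.0001,-0.004,0.065,-0.026,0.05],[0.0038,0.0009,0.0001,-0.003,0.065,-0.026,0.05],[0.0039,0.0008,0.0001,-0.003,0.065,-0.027,0.05]]
[-0.436  0.506 -1.054 -2.807 -1.071 -1.575] 1.1836485263784833e-14
```

>>> {"name": "play_rows", "arguments": {"series": [[0,-0.02,0,0,0,0,0.05],[0,-0.045,0,0.002,0,0,0.05],[0,-0.047,0,0.002,0,0,0.05],[0,-0.047,0,0.002,0,0,0.05],[0,-0.047,0,0.002,0,0,0.05],[0,-0.033,0,0,0,0,0.05]]}}

```text
clock: 61.85
position: [418.9, -372.3, 245.7]
ee_rot: [-0.419, -0.563, 0.568, 0.429]
contact_force: [1.1, -0.3, -1.5]
gripper_width: 55.9
```

>>> {"name": "play_rows", "arguments": {"series": [[0.0185,0.0185,-0.004,-0.048,0.094,-0.054,0.05],[0.018,0.0175,-0.0025,-0.045,0.097,-0.055,0.05],[0.0175,0.017,-0.001,-0.042,0.1,-0.056,0.05],[0.0165,0.016,0.0005,-0.039,0.102,-0.056,0.05],[0.016,0.0155,0.002,-0.037,0.105,-0.056,0.05],[0.015,0.0145,0.003,-0.034,0.107,-0.056,0.05],[0.014,0.014,0.004,-0.032,0.109,-0.056,0.05],[0.0125,0.013,0.0045,-0.03,0.111,-0.056,0.05],[0.0115,0.012,0.005,-0.028,0.113,-0.055,0.05],[0.0105,0.0115,0.0055,-0.026,0.115,-0.055,0.05]]}}

```text
clock: 62.85
position: [447.3, -186.2, 147.0]
ee_rot: [-0.537, -0.453, 0.025, 0.711]
contact_force: [-0.3, 0.6, -1.6]
gripper_width: 56.1
```

>>> {"name": "play_rows", "arguments": {"series": [[0.0095,0.0105,0.0055,-0.024,0.117,-0.054,0.05],[0.0085,0.0095,0.0055,-0.023,0.119,-0.054,0.05],[0.0075,0.009,0.0055,-0.021,0.12,-0.053,0.05],[0.007,0.008,0.005,-0.02,0.122,-0.053,0.05],[0.0065,0.0075,0.0045,-0.019,0.123,-0.052,0.05],[0.006,0.0065,0.004,-0.018,0.124,-0.052,0.05],[0.0055,0.006,0.0035,-0.017,0.125,-0.052,0.05],[0.005,0.0055,0.003,-0.016,0.126,-0.051,0.05]]}}

```text
clock: 63.65
position: [506.7, -119.9, 148.2]
ee_rot: [-0.427, -0.156, -0.421, 0.785]
contact_force: [0.3, 0.2, -1.0]
gripper_width: 55.9
```

```bash
python3 - <<'E'
import tiles; from tiles import *
show(); log(); tiles.UP=36.8
b,e=ik(*seat(1,4.4,60,dy=-170),SS); jplan([b],.05,rmax=.145)
E
```

```text
t 63.6 p [ 506.7 -119.9  148.2] F [ 0.3  0.2 -1. ] T [-0.62  1.85  0.05] w 55.9 j [-0.6   0.24 -0.5  -1.47 -0.75 -1.84]
x [ 0.597 -0.528  0.604] y [ 0.794  0.282 -0.539]
8 rows zmin 146
[[0.0035,0.0046,0.0009,-0.012,0.126,-0.047,0.05],[0.004,0.0041,0.0002,-0.011,0.126,-0.048,0.05],[0.0046,0.0037,-0.0003,-0.011,0.127,-0.048,0.05],[0.0053,0.0033,-0.0008,-0.01,0.127,-0.049,0.05],[0.0061,0.003,-0.0011,-0.01,0.127,-0.05,0.05],[0.007,0.0028,-0.0013,-0.009,0.127,-0.05,0.05],[0.0079,0.0026,-0.0013,-0.007,0.127,-0.051,0.05],[0.0088,0.0024,-0.0012,-0.006,0.127,-0.052,0.05]]
```

>>> {"name": "play_rows", "arguments": {"series": [[0.0035,0.0045,0.001,-0.012,0.129,-0.048,0.05],[0.004,0.004,0,-0.011,0.129,-0.049,0.05],[0.0045,0.0035,-0.0005,-0.011,0.129,-0.049,0.05],[0.0055,0.0035,-0.001,-0.01,0.129,-0.05,0.05],[0.006,0.003,-0.001,-0.01,0.129,-0.051,0.05],[0.007,0.003,-0.0015,-0.009,0.129,-0.051,0.05],[0.008,0.0025,-0.0015,-0.007,0.129,-0.052,0.05],[0.009,0.0025,-0.001,-0.006,0.129,-0.053,0.05],[0,0,0,0,0,0,0.05]]}}

```text
clock: 64.55
position: [535.7, -160.0, 142.0]
ee_rot: [0.148, -0.2, 0.732, -0.634]
contact_force: [-0.7, -0.0, -0.9]
gripper_width: 55.7
```

```bash
python3 - <<'E'
import tiles; from tiles import *
show(); log(); tiles.UP=36.8
plan([seat(1,4.4,50,dy=-80),seat(1,4.4,38,dy=0)],.05,smax=.033)
E
```

```text
t 64.5 p [ 535.7 -160.   142. ] F [-0.7 -0.  -0.9] T [0.33 2.08 0.  ] w 55.7 j [-0.71  0.27 -0.67 -2.14 -0.61 -2.21]
x [-0.151 -0.988 -0.037] y [ 0.87  -0.116 -0.48 ]
6 rows
[[-0.0308,-0.0003,-0.0034,0.004,-0.019,0.009,0.05],[-0.0309,-0.0001,-0.0028,0.004,-0.019,0.009,0.05],[-0.0309,0.0002,-0.0023,0.004,-0.019,0.009,0.05],[-0.0267,0.0,-0.004,0.0,0.0,0.0,0.05],[-0.0267,0.0,-0.004,0.0,0.0,0.0,0.05],[-0.0267,0.0,-0.004,0.0,0.0,0.0,0.05]]
```

>>> {"name": "play_rows", "arguments": {"series": [[-0.031,0,-0.0035,0.004,-0.019,0.009,0.05],[-0.031,0,-0.003,0.004,-0.019,0.009,0.05],[-0.031,0,-0.0025,0.004,-0.019,0.009,0.05],[-0.0265,0,-0.004,0,0,0,0.05],[-0.0265,0,-0.004,0,0,0,0.05],[-0.0245,0,-0.004,0,0,0,0.05],[0,0,0,0,0,0,0.05]]}}

```text
clock: 65.25
position: [545.8, 15.9, 125.6]
ee_rot: [0.171, -0.167, 0.716, -0.656]
contact_force: [-1.0, 0.7, -1.5]
gripper_width: 55.7
```

```bash
python3 - <<'E'
import tiles; from tiles import *
show(); log(); tiles.UP=36.8
plan([seat(1,4.4,20,gap=2),seat(1,4.4,0,gap=1)],.05,smax=.01,rmax=.05)
E
```

```text
t 65.2 p [545.8  15.9 125.6] F [-1.   0.7 -1.5] T [0.19 2.14 0.03] w 55.7 j [-0.41  0.37 -0.97 -2.78 -0.87 -1.63]
x [-0.08  -0.996  0.025] y [ 0.882 -0.083 -0.464]
4 rows
[[0.0013,0.0003,-0.0085,-0.003,0.017,-0.004,0.05],[0.0014,0.0003,-0.0085,-0.003,0.017,-0.004,0.05],[0.0,0.0004,-0.0098,0.0,0.0,0.0,0.05],[0.0,0.0004,-0.0098,0.0,0.0,0.0,0.05]]
```

>>> {"name": "play_rows", "arguments": {"series": [[0.0015,0.0005,-0.0085,-0.003,0.017,-0.004,0.05],[0.0015,0.0005,-0.0085,-0.003,0.017,-0.004,0.05],[0,0,-0.009,0,0,0,0.05],[0,0,-0.007,0,0,0,0.05],[0,0,-0.003,0,0,0,0.05],[0,0,-0.003,0,0,0,0.05],[0,0,-0.003,0,0,0,0.05]]}}

```text
clock: 65.95
position: [531.8, 14.9, 92.7]
ee_rot: [0.16, -0.169, 0.718, -0.656]
contact_force: [2.6, 3.2, 5.5]
gripper_width: 56.0
```

```bash
python3 - <<'E'
import tiles; from tiles import *
show(); log(); tiles.UP=36.8
plan([seat(1,4.4,0,gap=0)],.05,smax=.01,rmax=.05)
E
```

```text
t 66.0 p [531.8  14.9  92.7] F [2.6 3.2 5.5] T [0.57 0.13 0.55] w 56.0 j [-0.44  0.53 -1.05 -2.79 -1.11 -1.56]
x [-0.087 -0.996  0.008] y [ 0.888 -0.081 -0.452]
1 rows
[[0.0007,-0.0008,-0.0004,-0.019,0.014,-0.01,0.05]]
```

>>> {"name": "play_rows", "arguments": {"series": [[0,0,0,0,0,0,0.065],[0,0,0,0,0,0,0.08],[0,0,0,0,0,0,0.08],[0,-0.01,0.005,0,0,0,0.08],[0,-0.02,0.015,0,0,0,0.08],[0,-0.025,0.02,0,0,0,0.08],[0.01,-0.025,0.025,0,0,0,0.08],[0.03,-0.01,0.02,0,0,0,0.08]]}}

```text
clock: 66.75
position: [485.3, -5.6, 195.7]
ee_rot: [0.161, -0.177, 0.713, -0.659]
contact_force: [0.2, 2.4, -1.3]
gripper_width: 79.8
```

>>> {"name": "play_rows", "arguments": {"series": [[0.035,0,0.01,0,0,0,0.08],[0.035,0,0.005,0,0,0,0.08],[0.035,0,0,0,0,0,0.08],[0.035,0,0,0,0,0,0.08]]}}

```text
clock: 67.15
position: [480.2, -144.6, 218.0]
ee_rot: [0.16, -0.167, 0.713, -0.662]
contact_force: [0.7, -0.0, 0.2]
gripper_width: 79.9
```

```bash
python3 - <<'E'
import tiles; from tiles import *
show(); log()
i=cam("scene"); s=i["color"][170:300,250:400,::-1]; a=cv2.resize(s,None,fx=4,fy=4,interpolation=cv2.INTER_CUBIC)
t=cam("top"); b=cv2.resize(t["color"][130:230,290:345,::-1],None,fx=3.6,fy=5.2,interpolation=cv2.INTER_CUBIC)
cv2.imwrite("pics/f1.png",np.hstack([a,b[:520]])); print(a.shape,b.shape)
k=knob(1.49); Q=down(84); P=np.array([k[0],k[1],200])
j,e=ik(P,Q,[.5,.6,.2,0,-1.2,-2]); print(j.round(2),e)
j2,e=ik(P,down(-96),[.5,.6,.2,0,-1.2,1]); print(j2.round(2),e)
mid,e=ik(np.array([450,-150,240.]),down(84),[.1,.2,-.4,0,-1.1,-1.5]); print(mid.round(2),e)
jplan([mid],.08,rmax=.145)
print("then"); plan([([560,0,260],down(60)),([k[0]-20,k[1],230],down(50))],.08,p=[450,-150,240],q=down(84))
E
```

```text
t 67.2 p [ 480.2 -144.6  218. ] F [ 0.7 -0.   0.2] T [ 0.11  1.72 -0.06] w 79.9 j [-0.63 -0.01 -0.63 -1.73 -0.49 -2.68]
x [-0.072 -0.997  0.007] y [ 0.89  -0.068 -0.45 ]
(520, 600, 3) (520, 198, 3)
[ 0.44  0.59  0.27  0.   -1.25 -2.11] 6.3076540124413745e-09
[ 0.44  0.59  0.27  0.   -1.25  1.03] 6.388170807018708e-09
[ 0.02  0.12 -0.33 -0.   -1.12 -1.7 ] 3.144548748784365e-10
29 rows zmin 179
[[-0.0066,0.0002,-0.0018,-0.007,-0.065,0.033,0.08],[-0.0065,0.0002,-0.0016,-0.006,-0.065,0.034,0.08],[-0.0064,0.0003,-0.0014,-0.005,-0.065,0.034,0.08],[-0.0062,0.0003,-0.0012,-0.005,-0.065,0.034,0.08],[-0.0061,0.0003,-0.001,-0.004,-0.065,0.034,0.08],[-0.0059,0.0003,-0.0008,-0.004,-0.065,0.034,0.08],[-0.0057,0.0002,-0.0006,-0.003,-0.065,0.034,0.08],[-0.0055,0.0002,-0.0005,-0.003,-0.065,0.034,0.08],[-0.0053,0.0002,-0.0003,-0.002,-0.065,0.034,0.08],[-0.0051,0.0002,-0.0002,-0.002,-0.065,0.034,0.08],[-0.0048,0.0001,-0.0001,-0.001,-0.064,0.034,0.08],[-0.0046,0.0001,-0.0001,-0.001,-0.064,0.034,0.08],[-0.0044,0.0,0.0,-0.001,-0.064,0.034,0.08],[-0.0041,-0.0001,0.0,0.0,-0.064,0.034,0.08],[-0.0075,-0.0005,
[... 461 characters left out ...]
,-0.12,0.068,0.08],[-0.0026,-0.0083,-0.0067,0.009,-0.118,0.069,0.08],[-0.003,-0.0095,-0.0076,0.009,-0.116,0.07,0.08],[-0.0036,-0.0107,-0.0084,0.01,-0.114,0.071,0.08],[-0.0043,-0.012,-0.0091,0.01,-0.112,0.071,0.08],[-0.0052,-0.0134,-0.0097,0.011,-0.11,0.072,0.08]]
then
10 rows
[[0.0321,-0.004,-0.0187,0.0,0.084,0.0,0.08],[0.0336,-0.004,-0.016,0.0,0.084,0.0,0.08],[0.0348,-0.004,-0.0131,0.0,0.084,0.0,0.08],[0.0358,-0.004,-0.0102,0.0,0.084,0.0,0.08],[0.0365,-0.004,-0.0071,0.0,0.084,0.0,0.08],[0.0404,0.006,-0.0077,0.0,0.035,0.0,0.08],[0.0406,0.006,-0.0062,0.0,0.035,0.0,0.08],[0.0408,0.006,-0.0048,0.0,0.035,0.0,0.08],[0.0409,0.006,-0.0034,0.0,0.035,0.0,0.08],[0.041,0.006,-0.002,0.0,0.035,0.0,0.08]]
```

View pics/f1.png

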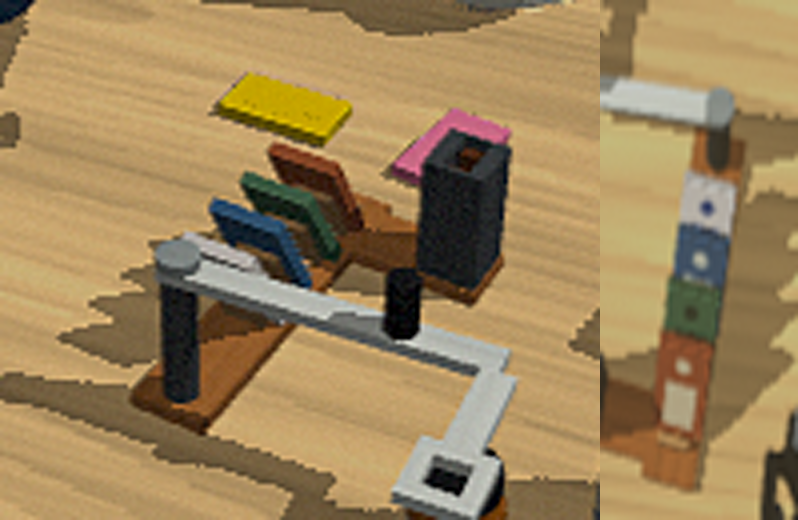

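>>> {"name": "play_rows", "arguments": {"series": [[-0.013,0.0005,-0.0035,-0.013,-0.13,0.067,0.08],[-0.0125,0.0005,-0.0025,-0.01,-0.13,0.068,0.08],[-0.012,0.0005,-0.002,-0.008,-0.13,0.068,0.08],[-0.011,0.0005,-0.001,-0.006,-0.13,0.068,0.08],[-0.0105,0.0005,-0.0005,-0.004,-0.13,0.068,0.08],[-0.0095,0,0,-0.002,-0.128,0.068,0.08],[-0.0085,0,0,-0.001,-0.128,0.068,0.08],[-0.0075,-0.0005,0,0.001,-0.128,0.068,0.08],[-0.0065,-0.001,-0.0005,0.002,-0.127,0.068,0.08],[-0.0055,-0.0015,-0.0005,0.003,-0.127,0.068,0.08]]}}

```text
clock: 68.25
position: [434.1, -64.4, 178.0]
ee_rot: [-0.501, -0.204, -0.206, 0.815]
contact_force: [0.2, 0.6, -0.2]
gripper_width: 80.1
```

>>> {"name": "play_rows", "arguments": {"series": [[-0.005,-0.002,-0.001,0.004,-0.126,0.068,0.08],[-0.004,-0.0025,-0.0015,0.005,-0.125,0.067,0.08],[-0.0035,-0.0035,-0.0025,0.006,-0.125,0.067,0.08],[-0.003,-0.004,-0.003,0.007,-0.124,0.067,0.08],[-0.0025,-0.005,-0.004,0.007,-0.122,0.068,0.08],[-0.0025,-0.006,-0.005,0.008,-0.121,0.068,0.08],[-0.0025,-0.007,-0.006,0.008,-0.12,0.068,0.08],[-0.0025,-0.0085,-0.0065,0.009,-0.118,0.069,0.08],[-0.003,-0.0095,-0.0075,0.009,-0.116,0.07,0.08],[-0.0035,-0.0105,-0.0085,0.01,-0.114,0.071,0.08]]}}

```text
clock: 69.25
position: [423.4, -117.8, 210.4]
ee_rot: [-0.531, -0.465, 0.409, 0.579]
contact_force: [0.1, -0.1, 0.5]
gripper_width: 80.0
```

```bash
python3 - <<'E'
from tiles import *
show(); log()
k=knob(1.49)
plan([([520,-40,250],down(80)),([k[0],k[1],235],down(80))],.0854,smax=.048,rmax=.145)
j,e=ik(np.array([k[0],k[1],140]),down(80),[.44,.6,.2,0,-1.2,-2]); print(j.round(2),e)
E
```

```text
t 69.2 p [ 423.4 -117.8  210.4] F [ 0.1 -0.1  0.5] T [-0.24  0.03 -0.  ] w 80.0 j [ 0.03  0.09 -0.4  -0.12 -1.06 -1.78]
x [0.233 0.967 0.103] y [ 0.019  0.102 -0.995]
9 rows
[[0.034,-0.0099,-0.0252,-0.001,-0.021,0.035,0.0854],[0.0331,-0.011,-0.0259,-0.001,-0.021,0.035,0.0854],[0.0321,-0.0121,-0.0266,-0.001,-0.021,0.035,0.0854],[0.0377,0.0025,-0.0262,0.0,0.0,0.0,0.0854],[0.0377,0.0025,-0.0262,0.0,0.0,0.0,0.0854],[0.0377,0.0025,-0.0262,0.0,0.0,0.0,0.0854],[0.0377,0.0025,-0.0262,0.0,0.0,0.0,0.0854],[0.0377,0.0025,-0.0262,0.0,0.0,0.0,0.0854],[0.0377,0.0025,-0.0262,0.0,0.0,0.0,0.0854]]
[ 0.44  0.63  0.19 -0.   -1.13 -2.18] 2.7200926314689256e-15
```

>>> {"name": "play_rows", "arguments": {"series": [[0.034,-0.01,-0.025,0,-0.021,0.035,0.0854],[0.033,-0.011,-0.026,0,-0.021,0.035,0.0854],[0.032,-0.012,-0.0265,0,-0.021,0.035,0.0854],[0.0375,0.0025,-0.026,0,0,0,0.0854],[0.0375,0.0025,-0.026,0,0,0,0.0854],[0.0375,0.0025,-0.026,0,0,0,0.0854],[0.0375,0.0025,-0.026,0,0,0,0.0854],[0.0375,0.0025,-0.026,0,0,0,0.0854],[0.0375,0.0025,-0.026,0,0,0,0.0854],[0,0,0,0,0,0,0.0854]]}}

```text
clock: 70.25
position: [711.3, 174.6, 226.7]
ee_rot: [-0.535, -0.454, 0.462, 0.542]
contact_force: [-0.5, -1.0, -1.3]
gripper_width: 85.3
```

```bash
python3 - <<'E'
from tiles import *
show(); log()
k=knob(1.49); plan([([k[0],k[1],200],down(80)),([k[0],k[1],142],down(80))],.0854,smax=.03)
w=cam("wrist"); [print(b) for b in blobs(w,(0,0,0),(179,255,45),172,200,(220,100,420,330))]
print(proj(w,[k[0],k[1],172]))
E
```

```text
t 70.2 p [711.3 174.6 226.7] F [-0.5 -1.  -1.3] T [0.01 0.08 0.02] w 85.3 j [ 0.46  0.58  0.33 -0.01 -1.33 -2.19]
x [ 0.16   0.987 -0.003] y [-0.015 -0.    -1.   ]
4 rows
[[-0.0091,0.0133,-0.0031,-0.007,0.007,-0.001,0.0854],[-0.0091,0.0134,-0.003,-0.007,0.007,-0.001,0.0854],[0.0,0.029,0.0,0.0,0.0,0.0,0.0854],[0.0,0.029,0.0,0.0,0.0,0.0,0.0854]]
{'px': (360, 238), 'w': (723.3, 197.9), 'yaw': -0.6, 'size': (29.1, 20.1)}
{'px': (293, 224), 'w': (705.8, 157.8), 'yaw': -17.3, 'size': (33.2, 22.1)}
[291.06024259 236.93022714]
```

>>> {"name": "play_rows", "arguments": {"series": [[-0.009,0.0135,-0.003,-0.007,0.007,0,0.0854],[-0.009,0.0135,-0.003,-0.007,0.007,0,0.0854],[0,0,0,0,0,0,0.0854],[0,0.028,0,0,0,0,0.0854],[0,0.028,0,0,0,0,0.0854],[0,0,0,0,0,0,0.05],[0,0,0,0,0,0,0.015],[0,0,0,0,0,0,0.015],[0,0,0,0,0,0,0.015],[0,0,0,0,0,0,0.015]]}}

```text
clock: 71.3
position: [710.1, 156.5, 153.2]
ee_rot: [0.541, 0.459, -0.45, -0.541]
contact_force: [1.2, 5.1, -6.9]
gripper_width: 21.9
```

```bash
python3 - <<'E'
from tiles import *
s=show(); log(); t0,r=theta(s["position"]); print(t0,r)
plan([([*knob(t)[:2],142],down(80)) for t in np.linspace(t0,.75,9)[1:]],.015,rmax=.2)
E
```

```text
t 71.3 p [710.1 156.5 153.2] F [ 1.2  5.1 -6.9] T [ 1.02 -0.4   0.12] w 21.9 j [ 0.44  0.61  0.18 -0.   -1.13 -2.18]
x [0.172 0.985 0.01 ] y [ 0.01   0.008 -1.   ]
1.465113201500316 160.7637097581671
8 rows
[[-0.004,0.011,0.0139,0.008,0.002,0.01,0.015],[-0.0044,0.0,0.0136,0.0,0.0,0.0,0.015],[-0.0056,0.0,0.0132,0.0,0.0,0.0,0.015],[-0.0067,0.0,0.0126,0.0,0.0,0.0,0.015],[-0.0078,0.0,0.012,0.0,0.0,0.0,0.015],[-0.0089,0.0,0.0112,0.0,0.0,0.0,0.015],[-0.0098,0.0,0.0104,0.0,0.0,0.0,0.015],[-0.0107,0.0,0.0095,0.0,0.0,0.0,0.015]]
```

>>> {"name": "play_rows", "arguments": {"series": [[-0.004,0.001,0.014,0.004,0,0.005,0.015],[-0.0045,0.001,0.0135,0,0,0,0.015],[-0.0055,0,0.013,0,0,0,0.015],[-0.0065,0,0.0125,0,0,0,0.015],[-0.008,0,0.012,0,0,0,0.015],[-0.009,0,0.011,0,0,0,0.015],[-0.01,0,0.0105,0,0,0,0.015]]}}

```text
clock: 72.0
position: [621.6, 135.4, 152.8]
ee_rot: [0.539, 0.47, -0.446, -0.538]
contact_force: [1.1, 3.7, -3.9]
gripper_width: 21.4
```

```bash
python3 - <<'E'
from tiles import *
s=show(); log(); t0,r=theta(s["position"]); print(t0,r)
plan([([*knob(t)[:2],s["position"][2]],down(80)) for t in np.linspace(t0,.2,9)[1:]],.015,rmax=.2)
E
```

```text
t 72.0 p [621.6 135.4 152.8] F [ 1.1  3.7 -3.9] T [ 1.06 -0.08  0.48] w 21.4 j [ 0.47  0.45 -0.09 -0.01 -0.99 -2.19]
x [0.16  0.987 0.025] y [ 0.027  0.021 -0.999]
0.9008349740061485 165.5884855402191
8 rows
[[-0.0139,-0.0005,0.0063,0.023,0.014,0.026,0.015],[-0.0107,0.0,0.009,0.0,0.0,0.0,0.015],[-0.0115,0.0,0.008,0.0,0.0,0.0,0.015],[-0.0121,0.0,0.007,0.0,0.0,0.0,0.015],[-0.0127,0.0,0.0059,0.0,0.0,0.0,0.015],[-0.0132,0.0,0.0048,0.0,0.0,0.0,0.015],[-0.0135,0.0,0.0036,0.0,0.0,0.0,0.015],[-0.0138,0.0,0.0024,0.0,0.0,0.0,0.015]]
```

>>> {"name": "play_rows", "arguments": {"series": [[-0.0145,0,0.006,0.02,0.012,0.024,0.015],[-0.0115,0,0.009,0,0,0,0.015],[-0.012,0,0.008,0,0,0,0.015],[-0.0125,0,0.007,0,0,0,0.015],[-0.013,0,0.006,0,0,0,0.015],[-0.0135,0,0.005,0,0,0,0.015],[-0.014,0,0.0035,0,0,0,0.015]]}}

```text
clock: 72.7
position: [547.6, 67.1, 152.9]
ee_rot: [-0.53, -0.459, 0.455, 0.55]
contact_force: [-8.8, 5.5, 2.0]
gripper_width: 15.1
```

```bash
python3 - <<'E'
from tiles import *
s=show(); log(); t0,r=theta(s["position"]); print(t0,r)
plan([([*knob(t)[:2],s["position"][2]],down(80)) for t in np.linspace(t0,0,5)[1:]],.015,rmax=.2)
E
```

```text
t 72.7 p [547.6  67.1 152.9] F [-8.8  5.5  2. ] T [1.64 2.42 0.18] w 15.1 j [ 0.4   0.34 -0.26 -0.03 -0.97 -2.12]
x [0.165 0.986 0.023] y [-0.014  0.025 -1.   ]
0.3099237107699477 177.87917111487783
4 rows
[[-0.0165,-0.0006,-0.0148,-0.018,0.009,0.023,0.015],[-0.0123,0.0,0.0015,0.0,0.0,0.0,0.015],[-0.0124,0.0,0.0006,0.0,0.0,0.0,0.015],[-0.0124,0.0,-0.0004,0.0,0.0,0.0,0.015]]
```

```bash
python3 - <<'E'
from tiles import *
k=knob(.31); print(k); plan([([k[0],k[1],152],down(84))],.06)
E
```

```text
[563.95101861  59.91367497   0.        ]
1 rows
[[-0.0044,0.0005,-0.0174,-0.017,-0.061,0.023,0.06]]
```

>>> {"name": "play_rows", "arguments": {"series": [[0,0,0,0,0,0,0.05],[0,0,0,0,0,0,0.06],[-0.002,0,-0.009,-0.008,-0.03,0.011,0.06],[-0.002,0.002,-0.0085,-0.008,-0.03,0.011,0.06],[0,0,0,0,0,0,0.06],[0,0,0,0,0,0,0.03],[0,0,0,0,0,0,0.015],[0,0,0,0,0,0,0.015],[0,0,0,0,0,0,0.015]]}}

```text
clock: 73.6
position: [567.9, 57.9, 154.6]
ee_rot: [0.527, 0.476, -0.473, -0.523]
contact_force: [-0.2, 0.0, -0.1]
gripper_width: 21.5
```

```bash
python3 - <<'E'
from tiles import *
s=show(); log(); t0,r=theta(s["position"]); print(t0,r)
plan([([*knob(t)[:2],s["position"][2]],down(84)) for t in np.linspace(t0,-.04,6)[1:]],.015,rmax=.2)
E
```

```text
t 73.6 p [567.9  57.9 154.6] F [-0.2  0.  -0.1] T [-0.14 -0.12 -0.04] w 21.5 j [ 0.39  0.36 -0.24  0.   -0.96 -2.06]
x [ 0.101  0.995 -0.001] y [ 0.007 -0.001 -1.   ]
0.3080704689126254 155.57643561990915
5 rows
[[-0.0094,0.0,0.0072,0.007,0.003,-0.001,0.015],[-0.0109,0.0,0.0022,0.0,0.0,0.0,0.015],[-0.011,0.0,0.0015,0.0,0.0,0.0,0.015],[-0.0111,0.0,0.0007,0.0,0.0,0.0,0.015],[-0.0111,0.0,-0.0001,0.0,0.0,0.0,0.015]]
```

>>> {"name": "play_rows", "arguments": {"series": [[-0.01,0,0.003,0,0,0,0.015],[-0.011,0,0.002,0,0,0,0.015],[-0.011,0,0.0015,0,0,0,0.015],[-0.011,0,0.0005,0,0,0,0.015],[-0.008,0,0,0,0,0,0.015],[-0.003,0,0,0,0,0,0.015],[-0.003,0,0,0,0,0,0.015]]}}

```text
clock: 74.3
position: [552.8, 13.0, 154.6]
ee_rot: [-0.52, -0.483, 0.468, 0.526]
contact_force: [-3.2, 13.6, 1.4]
gripper_width: 21.9
```

```bash
python3 - <<'E'
from tiles import *
s=show(); log(); t0,r=theta(s["position"]); print(t0,r,knob(0))
E
```

```text
t 74.3 p [552.8  13.  154.6] F [-3.2 13.6  1.4] T [ 3.42  0.99 -0.09] w 21.9 j [ 0.31  0.33 -0.28 -0.02 -0.95 -1.96]
x [0.095 0.995 0.021] y [ 0.009  0.02  -1.   ]
0.006509000704413855 158.62697217901768 [551.34754926  12.14680589   0.        ]
```

>>> {"name": "play_rows", "arguments": {"series": [[-0.001,0,0,0,0,0,0.03],[0,0,0,0,0,0,0.0854],[0,0,0,0,0,0,0.0854],[0,0,0,0,0,0,0.0854],[0,-0.02,0,0,0,0,0.0854],[0,-0.045,0,0,0,0,0.0854],[0,-0.045,0,0,0,0,0.0854],[0,-0.02,0.04,0,0,0,0.0854],[0,0,0.045,0,0,0,0.0854],[0,0,0.045,0,0,0,0.0854]]}}

```text
clock: 75.3
position: [423.8, 18.5, 286.3]
ee_rot: [-0.523, -0.479, 0.468, 0.527]
contact_force: [-1.3, 1.0, 0.5]
gripper_width: 85.6
```

```bash
python3 - <<'E'
from tiles import *
s=show(); log()
i=cam("scene"); a=cv2.resize(i["color"][160:300,240:480,::-1],None,fx=2.4,fy=2.4,interpolation=cv2.INTER_CUBIC)
w=cam("wrist"); b=cv2.resize(w["color"][:,120:520,::-1],None,fx=.56,fy=.56)
c=np.zeros((600,800,3),np.uint8); c[:a.shape[0],:a.shape[1]]=a; c[a.shape[0]:a.shape[0]+b.shape[0],:b.shape[1]]=b
t=cam("top"); d=cv2.resize(t["color"][130:270,180:470,::-1],None,fx=1.9,fy=1.8); c[340:340+d.shape[0],240:240+d.shape[1]]=d
cv2.imwrite("pics/f2.png",c)
print("cap/knob proj scene",proj(i,[*knob(0)[:2],172]),"top",proj(t,[*knob(0)[:2],172]))
# knob blob in the top view, bar angle
[print("knob",b) for b in blobs(t,(0,0,0),(179,255,60),172,6,(300,175,330,205))]
E
```

```text
t 75.3 p [423.8  18.5 286.3] F [-1.3  1.   0.5] T [ 0.04  0.11 -0.01] w 85.6 j [ 0.42 -0.01 -0.35 -0.01 -1.22 -2.09]
x [0.103 0.995 0.016] y [ 0.008  0.015 -1.   ]
cap/knob proj scene [323.40746511 193.51491051] top [314.14372928 188.01153084]
knob {'px': (323, 180), 'w': (581.5, -15.0), 'yaw': -5.0, 'size': (44.3, 13.8)}
```

View pics/f2.png

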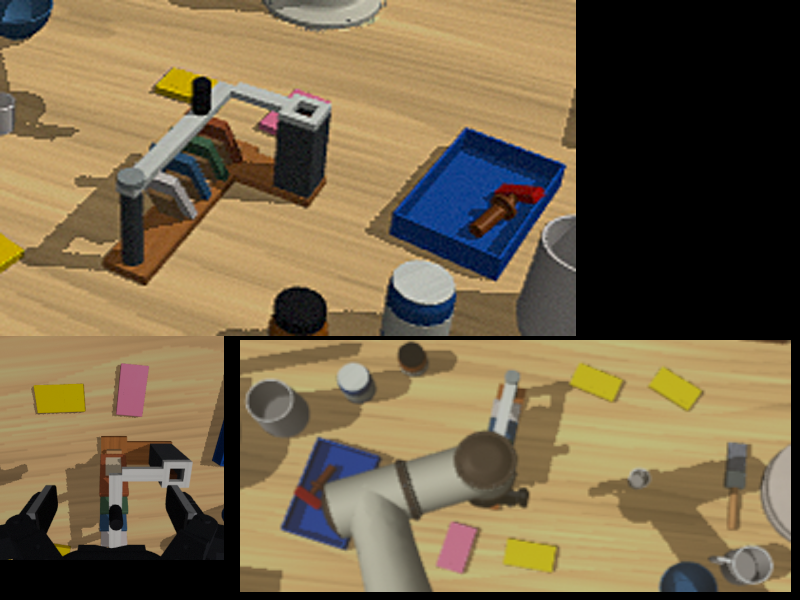

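```bash
python3 -c "
from bench import job_done; print(job_done())"
```

```text
the job is handed in; nothing more can be done
None
```

The job is done and handed in at about 75 s on the robot clock.

**What I did**
- **Pin:** I twisted it to and fro while pulling until it came free, then put it in the blue tray. Every pull reading I took was 24 N or less, and the rack looked unmoved in the pictures afterwards.
- **Bar:** I swung it open to about 1.49 rad (85 degrees).
- **Tiles:** All four were there. White is in slot 4, blue in slot 3, green in slot 2 and terracotta in slot 1. Each one met the base with 3.5 to 7.6 N before I let go.
- **Shutting:** I swung the bar back until it met its stop at about 0.007 rad, with 13.6 N, then released it and backed the arm away.

**What the last checks showed**
- **Final picture:** It shows all four tiles standing under the shut bar, the eye over the lock post and the pin lying in the tray. The yellow and pink look-alikes lie where they did, and the pots and tools in view look unmoved. The robot is touching nothing.
- **Knob position:** By eye, the knob in the scene picture is within half a pixel of where a shut bar would put it.

**What failed or disagreed**
- **Blue tile:** My first grasp closed above the tile. I went lower and gripped it again.
- **Bar knob:** It began to slip from the grip during shutting, so I gripped it again.
- **Pin:** The tool tilted by about 4 degrees during the pull, and I straightened it.
- **Top camera:** In the last top picture the arm hid the knob, so that automatic check gave no valid reading. I relied on the scene picture instead.

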